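# Unstack the tealight tins into the carrying rack and lock them in

### The job

Take the two stacks of steel tealight tins apart from the top down, one tin at a time, and stand every tin upright on the deck of the wooden carrying rack, on the cork discs. Then lay the retaining bar, grip upwards, across the two end cheeks so that both its ends lie in their notches over the tins, and last turn both turnbuttons fully across the bar ends to lock it. Do not tip a tin over, and leave the globe, toy car, router, mug, remote and plant where they are.

Things in the scene. Friction and masses are not known exactly. Their poses are not given: they have to be found in the camera images.
- tin_a1_c (a point): The bottom tin of stack A at the start. Lidded steel tealight tin, all alike: 60 mm across, 56 mm high (foot 47 mm across, 6 mm high; lid rim 56 mm across, 5 mm high), 130 g. In a stack the foot sits 5 mm deep in the rim below (51 mm from tin to tin; lift straight up). Point: its centre, 28 mm above its underside; z up.
- tin_a2_c (a point): The second tin of stack A, nested on tin a1 at the start. Lidded steel tealight tin, all alike: 60 mm across, 56 mm high (foot 47 mm across, 6 mm high; lid rim 56 mm across, 5 mm high), 130 g. In a stack the foot sits 5 mm deep in the rim below (51 mm from tin to tin; lift straight up). Point: its centre, 28 mm above its underside; z up.
- tin_a3_c (a point): The third (top) tin of stack A, nested on tin a2; not always there (None when absent) at the start. Lidded steel tealight tin, all alike: 60 mm across, 56 mm high (foot 47 mm across, 6 mm high; lid rim 56 mm across, 5 mm high), 130 g. In a stack the foot sits 5 mm deep in the rim below (51 mm from tin to tin; lift straight up). Point: its centre, 28 mm above its underside; z up.
- tin_b1_c (a point): The bottom tin of stack B at the start. Lidded steel tealight tin, all alike: 60 mm across, 56 mm high (foot 47 mm across, 6 mm high; lid rim 56 mm across, 5 mm high), 130 g. In a stack the foot sits 5 mm deep in the rim below (51 mm from tin to tin; lift straight up). Point: its centre, 28 mm above its underside; z up.
- tin_b2_c (a point): The second (top) tin of stack B, nested on tin b1; not always there (None when absent) at the start. Lidded steel tealight tin, all alike: 60 mm across, 56 mm high (foot 47 mm across, 6 mm high; lid rim 56 mm across, 5 mm high), 130 g. In a stack the foot sits 5 mm deep in the rim below (51 mm from tin to tin; lift straight up). Point: its centre, 28 mm above its underside; z up.
- deck (a point): Centre of the deck (floor's upper face) of the fixed wooden carrying rack, 10 mm above the surface. y: its long axis; x: across, away from the turnbutton pivots; z up. Deck 98 mm wide between 4 mm high lips, open at both long sides, 362 mm long between two end cheeks. Five cork discs, 58 mm across, mark tin places on the middle line at y = -140, -70, 0, 70, 140 mm.
- notch_l (a point): Middle of the floor of the bar's notch on top of the cheek (28 mm thick) at the rack's +y end: x = 0, y = +195 mm, 62 mm above the deck (a standing tin is 6 mm lower). The notch is 32 mm wide in x between 14 mm high lugs, open towards the middle, and closed outwards by a 12 mm high stop whose inner face is 203 mm from the rack's middle.
- notch_r (a point): Middle of the floor of the bar's notch on top of the cheek (28 mm thick) at the rack's -y end: x = 0, y = -195 mm, 62 mm above the deck (a standing tin is 6 mm lower). The notch is 32 mm wide in x between 14 mm high lugs, open towards the middle, and closed outwards by a 12 mm high stop whose inner face is 203 mm from the rack's middle.
- bar_grip (a point): Centre of the upright grip of the aluminium retaining bar. Bar 394 mm long (y), 20 wide (x), 12 thick, 160 g; on top in its middle a grip fin 80 mm long (y), 16 thick (x), 40 high. Point: 20 mm above the bar's upper face, 32 mm above its underside; z up. Starts lying on the surface, grip up; ends alike. Laid in both notches it is 94 mm above the deck, with 6 mm play each way along x and y.
- button_l (a joint): Steel turnbutton on the cheek at the rack's +y end: a flat blade on an upright pivot. 0 = open, the blade points straight outwards (rack +y); 1.57 rad = closed against its stop, the blade points to rack +x, right across the notch and 6 mm above a laid bar. Starts at 0 to 0.35, turns clockwise seen from above to close, and stays where it is left (about 1 N at the post).
- post_l (a point): Middle of the upright round post (16 mm diameter, 30 mm high) by which turnbutton l is pushed or turned; 38 mm from the pivot axis along the blade; the blade (6 mm thick, 14 mm wide) is right under it, its upper face 15 mm below this point.
- pivot_l (a point): Point on the upright pivot axis of turnbutton l, at mid thickness of its blade (83 mm above the deck; the post's middle is 18 mm higher); in the rack's frame at x = -40 mm, y = +195 mm.
- button_r (a joint): Steel turnbutton on the cheek at the rack's -y end: a flat blade on an upright pivot. 0 = open, the blade points straight outwards (rack -y); 1.57 rad = closed against its stop, the blade points to rack +x, right across the notch and 6 mm above a laid bar. Starts at 0 to 0.35, turns anticlockwise seen from above to close, and stays where it is left (about 1 N at the post).
- post_r (a point): Middle of the upright round post (16 mm diameter, 30 mm high) by which turnbutton r is pushed or turned; 38 mm from the pivot axis along the blade; the blade (6 mm thick, 14 mm wide) is right under it, its upper face 15 mm below this point.
- pivot_r (a point): Point on the upright pivot axis of turnbutton r, at mid thickness of its blade (83 mm above the deck; the post's middle is 18 mm higher); in the rack's frame at x = -40 mm, y = -195 mm.
- globe: green glass globe ornament on a dark wooden foot, 72 mm across, 88 mm high; origin at the centre of its underside; fragile bystander
- car: wooden toy car, 100 x 58 x 54 mm; origin on the surface under its middle; bystander
- router: white plastic router 110 x 170 x 30 mm with two upright aerials, 148 mm high; origin at the centre of its underside; bystander
- mug: teal ceramic mug, 82 mm across, 90 mm high; origin at the centre of its underside; bystander
- remote: black remote control, 45 x 160 x 18 mm; origin at the centre of its underside; bystander
- planter: small white pot with a green succulent, 90 mm across, 120 mm high; origin at the centre of its underside; bystander

How it is judged (in metres and radians):
On the way, in this order (a step that is already met when the one before it is completed fails the run):
1. every tin stands upright on the rack's deck (x of tin_a1_c in the frame of deck between -0.03 and 0.03 m and y of tin_a1_c in the frame of deck between -0.155 and 0.155 m and z of tin_a1_c in the frame of deck between 0.022 and 0.034 m and angle between each of tin_a1_c, tin_a2_c, tin_a3_c, tin_b1_c, tin_b2_c's own z axis and vertical below 0.1 rad and x of tin_a2_c in the frame of deck between -0.03 and 0.03 m and y of tin_a2_c in the frame of deck between -0.155 and 0.155 m and z of tin_a2_c in the frame of deck between 0.022 and 0.034 m and x of tin_a3_c in the frame of deck between -0.03 and 0.03 m and y of tin_a3_c in the frame of deck between -0.155 and 0.155 m and z of tin_a3_c in the frame of deck between 0.022 and 0.034 m and x of tin_b1_c in the frame of deck between -0.03 and 0.03 m and y of tin_b1_c in the frame of deck between -0.155 and 0.155 m and z of tin_b1_c in the frame of deck between 0.022 and 0.034 m and x of tin_b2_c in the frame of deck between -0.03 and 0.03 m and y of tin_b2_c in the frame of deck between -0.155 and 0.155 m and z of tin_b2_c in the frame of deck between 0.022 and 0.034 m), for 0.2 s.
2. the bar lies in both notches, grip up (x of bar_grip in the frame of deck between -0.009 and 0.009 m and y of bar_grip in the frame of deck between -0.012 and 0.012 m and z of bar_grip in the frame of deck between 0.089 and 0.099 m and angle between bar_grip's own z axis and vertical below 0.06 rad and angle between the y axis of bar_grip and the y axis of deck, either way round below 0.08 rad), for 0.2 s.
3. both turnbuttons are turned across the bar (value of joint each of button_l, button_r above 1.4 rad), for 0.2 s.
At the end, for the whole second after the job is handed in: Every tin present stands upright (within 0.1 rad) on the deck, within 30 mm of its middle line and 155 mm of its middle; the bar lies in both notches (within 9 mm across, 12 mm along, 5 mm in height, 0.08 rad in line), grip up; both turnbuttons are beyond 1.4 rad (all of step 1 and all of step 2 and all of step 3); the robot touches nothing.
It fails at once if a tin is lifted while another is still stacked on it (height (world z) of tin_a2_c above 0.105 m and z of tin_a2_c in the frame of tin_a1_c between 0.04 and 0.055 m and horizontal distance between tin_a1_c and tin_a2_c below 0.02 m).
It fails at once if a tin is lifted while another is still stacked on it (height (world z) of tin_a3_c above 0.156 m and z of tin_a3_c in the frame of tin_a2_c between 0.04 and 0.055 m and horizontal distance between tin_a2_c and tin_a3_c below 0.02 m).
It fails at once if a tin is lifted while another is still stacked on it (height (world z) of tin_b2_c above 0.105 m and z of tin_b2_c in the frame of tin_b1_c between 0.04 and 0.055 m and horizontal distance between tin_b1_c and tin_b2_c below 0.02 m).
It fails at once if a tin is tipped over (angle between any of tin_a1_c, tin_a2_c, tin_a3_c, tin_b1_c, tin_b2_c's own z axis and vertical above 0.8 rad).
It fails at once if a bystander is moved or upset (distance of any of globe, car, router, mug, remote, planter from where it was at the start of the episode above 0.025 m or angle between any of globe, car, router, mug, remote, planter's own z axis and vertical above 0.4 rad).
Of tin_a3, tin_b2 only 1 to 2 are there at a start; the rules pass over those that are not, and their reading is None.
At some moment in a run one of bar may be knocked a few centimetres aside while the robot is not near it.
It also fails if it takes over 208 s, if anything falls off the work surface, if the arm or the gripper's body presses on something with over 40 N, if the wrist force passes 120 N, or if a joint passes its speed limit or range.

### The arm

A 6-joint arm with a two-finger parallel gripper is mounted at the origin on the work surface. World frame = base frame: x ahead of the robot, y to its left, z up, the work surface at z = 0. Lengths are in mm, angles in rad, forces in N, time in s.
With the tool pointing down it reaches from about 425 to 950 mm from the base axis. Payload 3.5 kg.
Tool frame: the origin (TCP) lies between the finger pads; the fingertips stand 14 mm ahead of it and the grasp point (between the pads) lies 5 mm behind it; y points along the fingers, z is the direction in which the jaws open and shut, and the axes are right-handed (so a half turn about y gives the same grasp; the last joint's range is limited). The gripper opens to 85 mm and grips with 20 to 120 N. Pads are 22 mm wide; open, the fingers measure 114 mm over their backs; the gripper's body (76 mm by 85 mm) begins 54 mm behind the grasp point. The pads swing forward as they close: fully open they stand 13 mm farther back than shut.
Start: joints at [0.96, 0.286, 1.577, -0, 1.279, -0.15], TCP at [300.112, 604.598, 245.325] pointing down, gripper open.
Joint ranges: [-2.77, 2.77], [-0.9, 2.22], [0.21, 2.48], [-1.53, 4.67], [0.24, 2.81], [-2.84, 2.84]. Speed limits (rad/s): [2.79, 2.79, 3.14, 3.14, 3.14, 3.14].

### API

Orientations are given as a unit quaternion [w, x, y, z].
In Python, from plant import manip, cams gives the robot as it stands.
- The arm moves only by the tool arm_command, never from a script. Its argument "increments" is a list of rows, each a list of 6 numbers: the shift along the tool's x, y, z in units of 30 mm (1.0 is 30 mm), then the turn, a rotation vector about the tool's x, y, z in units of 6 degrees (1.0 is 6 degrees). A call has 1 to 10 rows; each row shifts and turns the commanded pose from where the row before left it, along the tool's axes as they then stand; what a row does not reach is not made up. A row lasts 1/10 s, in which the tool goes at most 50 mm and 8.59 degrees, less where a joint would pass 70% of its speed; a pose out of reach is approached as far as the arm can. A call is refused whole if a number of a shift passes 1 or a number of a turn 1, either way. A call with a gripper value outside its range is refused whole. "grip" is the finger opening in mm, from 0 to 85.4, set as the call begins (left out, the last holds). The fingers move at their own pace and stop on an object; the grip force is fixed at half the most. Time passes only in rows, so rows that do not move let the fingers close. It gives the time, the measured TCP pose, the force and the opening at its end, in the units of the state.
- manip.get_state(): the state, without advancing time (a new reading comes with each control period).
- cams.snapshot(name): name is "scene" or "top" or "wrist"; returns (picture, depth): 400x640x3 uint8, red, green, blue; 400x640 float32, mm along the optical axis (not along the pixel's ray), 0 where there is no reading.
- cams.get_calibration(name): a dict with "fx", "fy", "cx", "cy" (pixels), "rvec" (rotation vector, rad) and "tvec" (3), from world to camera coordinates, as OpenCV has them. Camera axes: x right, y down, z forward; pixel columns grow to the right and rows downward; lengths in mm; the calibration is good to about 2 mm. The wrist camera is an equidistant fisheye: a pixel r from the principal point sees the ray r / f radians off the axis. A picture is of the moment at which its call begins: read the wrist's pose just before it. get_calibration takes no time and is no camera call; for the wrist camera it gives the pose at the moment of the call.
- manip.sign_off(): hands the job in, once; it reports no verdict.
The state is a dict: "clock": time; "qpos": joint angles; "dq": joint speeds; "tau": joint torques, N m; "tcp_pos": TCP position; "ee_rot": TCP orientation; "ft_force": force on the tool from outside, world axes, zero at the start; "torque": the same for the moment, N m; "grip_width": opening from 0.0 (shut) to 1.0 (fully open).
Only numpy, scipy, OpenCV 4.12 (cv2) and the standard library are available. Lean on these libraries where they do the work, as an engineer would, in place of code of your own. Each camera call takes 0.05 s, during which the arm holds its last target.

## Working session

There is one attempt and no reset: what is moved stays moved. The work goes in short steps, Python scripts to look and compute and a tool call to move; the robot and the scene stay as the last step left them, time stands still between calls to the robot, and variables do not carry over. Pictures are saved under pics/ and viewed, and the job is handed in when it is done.

Besides the shell and the picture viewer there is one more tool, called in YAML: its name, and indented under it one key for each argument. arm_command: Moves the arm, as the interface text tells. Its arguments: {"type":"object","properties":{"increments":{"type":"array","items":{"type":"array","items":{"type":"number"}}},"grip":{"type":"number"}},"required":["increments"]}

```bash
ls; mkdir -p pics
cat > h.py <<'E'
import numpy as np, cv2
from plant import manip, cams
def snap(name,fn,crop=None,scale=1):
    p,d=cams.snapshot(name); 
    im=cv2.cvtColor(p,cv2.COLOR_RGB2BGR)
    if crop: x0,y0,x1,y1=crop; im=im[y0:y1,x0:x1]
    if scale!=1: im=cv2.resize(im,None,fx=scale,fy=scale,interpolation=cv2.INTER_CUBIC)
    cv2.imwrite('pics/'+fn,im); return p,d
def w2c(name):
    c=cams.get_calibration(name); R=cv2.Rodrigues(np.array(c['rvec'],float))[0]; return c,R,np.array(c['tvec'],float).reshape(3)
def ray(name,u,v,cal=None):
    c,R,t=cal or w2c(name)
    x=(u-c['cx'])/c['fx'];y=(v-c['cy'])/c['fy']
    if name=='wrist':
        th=np.hypot(x,y); s=np.sin(th)/th if th>1e-9 else 1; d=np.array([x*s,y*s,np.cos(th)])
    else: d=np.array([x,y,1.])
    return -R.T@t, R.T@d
def atz(name,u,v,z,cal=None):
    o,d=ray(name,u,v,cal); return o+d*(z-o[2])/d[2]
def pt(name,u,v,depth,cal=None):
    c,R,t=cal or w2c(name); o,d=ray(name,u,v,(c,R,t)); dc=R@d
    return o+d*depth/dc[2]
E
python3 - <<'E'
from h import *
print(manip.get_state())
for n in('scene','top','wrist'):
    p,d=snap(n,n+'0.png'); np.save(n+'0.npy',d); print(n,cams.get_calibration(n))
E
```

```text
pics
{'clock': 0.0, 'qpos': array([ 9.60006468e-01,  2.87145008e-01,  1.57816276e+00,  3.15703109e-05,
        1.27858928e+00, -1.49960152e-01]), 'dq': array([-0.00111667,  0.00150383, -0.00099175, -0.00061853, -0.00270757,
        0.00069437]), 'tau': array([ 4.08793289e-05, -4.05987310e+01, -2.92623836e+01, -1.40249076e-04,
        5.89400719e-03, -5.65106618e-06]), 'tcp_pos': array([299.75295943, 604.10540468, 243.96861947]), 'ee_rot': array([-0.68766546,  0.68917051, -0.1618055 ,  0.16118069]), 'ft_force': array([-0.04983753,  0.2383545 , -1.31892489]), 'torque': array([ 0.00450582,  0.03259048, -0.01373659]), 'grip_width': 0.9988316239539823}
scene {'fx': 368.67919274584204, 'fy': 368.67919274584204, 'cx': 326.229412167978, 'cy': 194.05002772334413, 'rvec': array([ 0.94443685,  2.35937745, -1.15874191]), 'tvec': array([ 396.32719224, -145.73954518, 1387.71299263])}
top {'fx': 430.34705676094524, 'fy': 430.34705676094524, 'cx': 321.3128056549045, 'cy': 203.99305132668024, 'rvec': array([ 2.1292151 , -2.15985851,  0.12531912]), 'tvec': array([  12.90247517,  563.63358184, 1248.85684373])}
wrist {'fx': 309.70691628693146, 'fy': 309.70691628693146, 'cx': 318.7597175289667, 'cy': 201.40298697021822, 'rvec': array([-2.43957573, -1.51307543, -0.23093397]), 'tvec': array([-674.18432755,  -40.99313272,  380.21210263])}
```

View pics/top0.png

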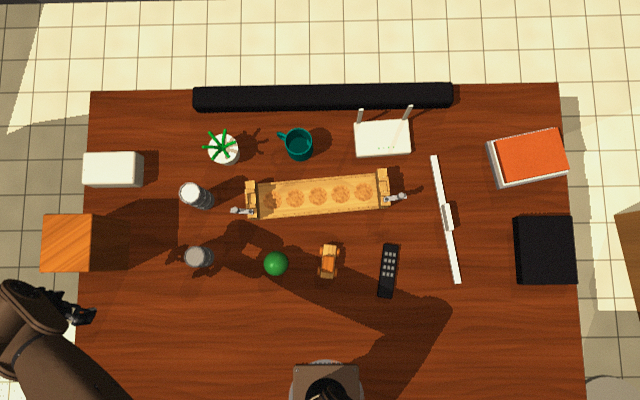

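View pics/scene0.png

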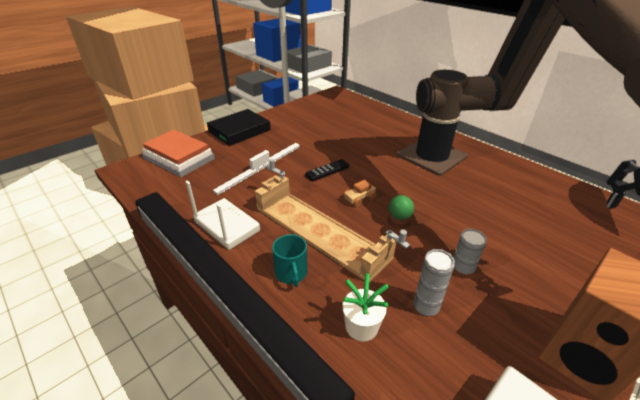

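View pics/wrist0.png

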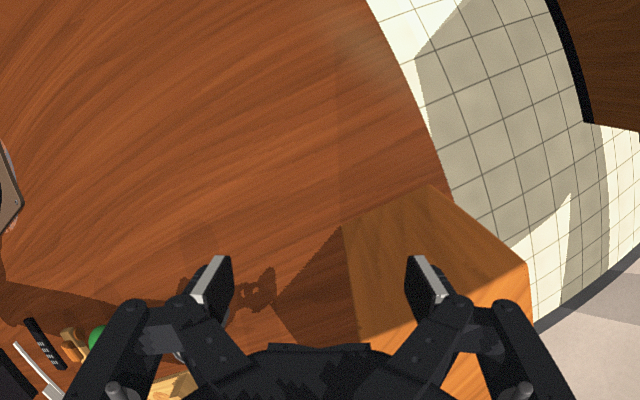

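Run:
```python
import cv2
t=cv2.imread('pics/top0.png'); s=cv2.imread('pics/scene0.png')
cv2.imwrite('pics/t1.png',cv2.resize(t[150:290,170:310],None,fx=5,fy=5,interpolation=cv2.INTER_CUBIC)[:600])
cv2.imwrite('pics/t2.png',cv2.resize(t[140:300,340:480],None,fx=3.75,fy=3.75,interpolation=cv2.INTER_CUBIC))
cv2.imwrite('pics/s1.png',cv2.resize(s[160:320,240:500],None,fx=3,fy=3,interpolation=cv2.INTER_CUBIC))
```

```text
(no output)
```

View pics/t1.png

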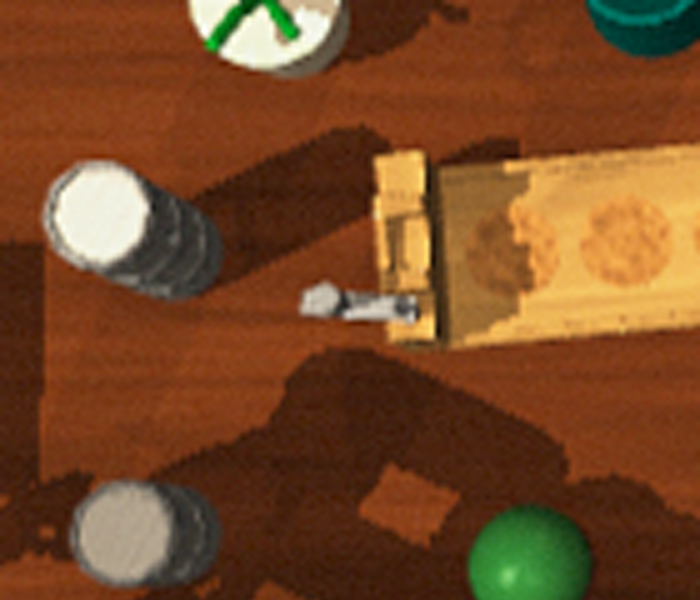

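View pics/t2.png

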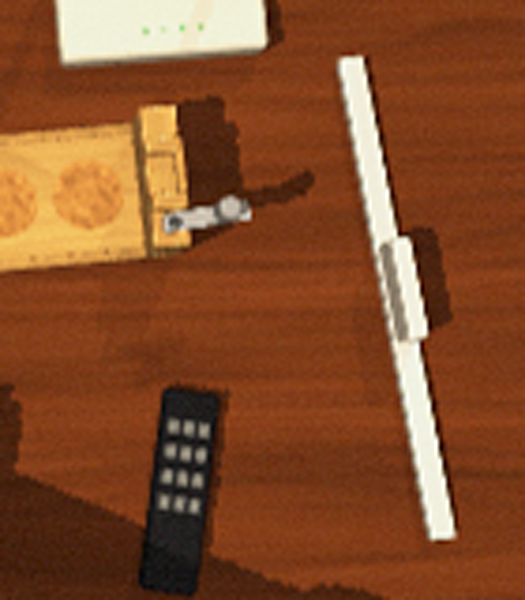

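View pics/s1.png

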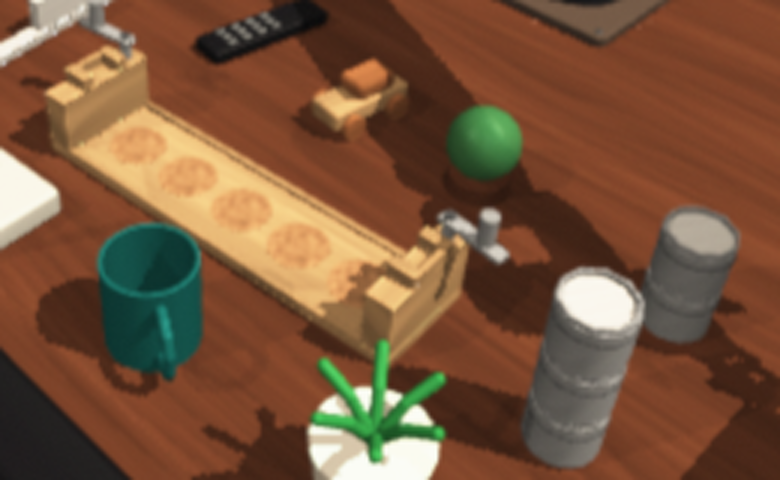

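```bash
cat >> h.py <<'E'
def tri(obs):
    A=np.zeros((3,3));b=np.zeros(3)
    rs=[]
    for n,u,v in obs:
        o,d=ray(n,u,v) if len(np.shape(n))==0 and isinstance(n,str) else n
        d=d/np.linalg.norm(d);P=np.eye(3)-np.outer(d,d);A+=P;b+=P@o;rs.append((o,d,P))
    x=np.linalg.solve(A,b); return x.round(1),[round(float(np.linalg.norm(P@(x-o))),1) for o,d,P in rs]
E
python3 - <<'E'
from h import *
d=np.load('top0.npy')
def s(x,y): return 240+x/3,160+y/3
def t2(x,y): return 340+x/3.75,140+y/3.75
def t1(x,y): return 170+x/5,150+y/5
L=dict(A=((190,193),(439,261)),B=((194.6,256.6),(473.3,237.7)),
 d5=(t1(512,250),s(358,280)),d4=(t1(626,240),s(298,244)),d1=(t2(88,195),s(137,145)),
 postl=(t1(320,293),s(489,213)),postr=(t2(230,205),(240+97/3,160+3/3)),
 globe=(t1(530,562),s(485,143)))
for k,(a,b) in L.items():
    print(k,tri([('top',*a),('scene',*b)]),'depthpt',pt('top',*a,d[int(round(a[1])),int(round(a[0]))]).round(1))
for k,(u,v,z) in dict(barU=(*t2(350,58),12),barL=(*t2(441,540),12),gripU=(*t2(405,240),52),gripL=(*t2(418,340),52)).items(): print(k,atz('top',u,v,z).round(1))
for u,v in (t2(352,63),t2(438,530),t2(414,290)): print(pt('top',u,v,d[int(round(v)),int(round(u))]).round(1))
E
```

```text
A (array([584.5, 364.8, 149.3]), [0.7, 0.7]) depthpt [584.6 363.6 151. ]
B (array([411.3, 362.8, 100. ]), [0.7, 0.7]) depthpt [411.6 361.9 100.8]
d5 (array([582. , 155.3,   9.7]), [0.3, 0.3]) depthpt [582.6 155.5   6.6]
d4 (array([587. ,  86. ,   7.2]), [1.0, 1.0]) depthpt [587.7  85.3   7. ]
d1 (array([ 603. , -124.4,    5.6]), [0.3, 0.3]) depthpt [ 602.8 -124.4    8.5]
postl (array([542.6, 247. , 126.8]), [0.0, 0.0]) depthpt [542.4 246.6 128.2]
postr (array([ 573.8, -218.9,  118.6]), [2.7, 2.7]) depthpt [ 574.3 -219.1  128. ]
globe (array([391.2, 140.9,  49.3]), [2.3, 2.3]) depthpt [392.5 134.5  86.3]
barU [ 712.8 -342.    12. ]
barL [ 322.1 -395.    12. ]
gripU [ 556.1 -368.    52. ]
gripL [ 477.5 -373.9   52. ]
[ 709. -344.   10.]
[ 329.8 -393.4   10.9]
[ 516.4 -372.4   53.8]
```

```bash
cat >> h.py <<'E'
from scipy.spatial.transform import Rotation as Ro
def Rt(q=None):
    q=manip.get_state()['ee_rot'] if q is None else q
    return Ro.from_quat([q[1],q[2],q[3],q[0]])
RC=np.array([592.5,15.4]);RY=0.0749
def rack(x,y,z=0):
    c,s=np.cos(RY),np.sin(RY); return np.array([RC[0]+c*x-s*y,RC[1]+s*x+c*y,10+z])
def go(target=None,jaw=None):
    """target=TCP world; jaw=world yaw of tool z (mod pi). prints tool-unit shift, with present axes, and the turn"""
    s=manip.get_state();R=Rt(s['ee_rot']);M=R.as_matrix()
    yaw=np.arctan2(M[1,2],M[0,2])
    print('t',round(s['clock'],2),'tcp',s['tcp_pos'].round(1),'jawyaw',round(yaw,3),'q6',s['qpos'][5].round(2),'f',s['ft_force'].round(1),'w',round(s['grip_width']*85.4,1))
    if jaw is None: jaw=yaw
    dy=(jaw-yaw+np.pi/2)%np.pi-np.pi/2
    z=np.array([np.cos(yaw+dy),np.sin(yaw+dy),0]);y=np.array([0,0,-1.]);x=np.cross(y,z)
    T=Ro.from_matrix(np.c_[x,y,z]); dr=(R.inv()*T).as_rotvec()
    print('turn units',(np.degrees(dr)/6).round(2))
    if target is not None:
        d=np.array(target)-s['tcp_pos']; print('world d',d.round(1),'shift units in final axes',(T.as_matrix().T@d/30).round(2))
E
python3 - <<'E'
from h import *
c,R,t=w2c('wrist'); s=manip.get_state(); M=Rt().as_matrix()
print(M.round(3)); print('cam in tool',M.T@(-R.T@t-s['tcp_pos']),'cam z',(M.T@R.T@[0,0,1]).round(2))
d=np.load('top0.npy')
for k,u,v in (('plant',222,152),('mug',299,147),('router',383,140),('car',328,260),('remote',388,270),('globe',276,264)):
    print(k,pt('top',u,v,d[v,u]).round(0))
go((584.5,364.8,250),RY)
E
```

```text
[[ 0.896 -0.001  0.445]
 [-0.445 -0.002  0.896]
 [-0.    -1.    -0.002]]
cam in tool [ -75.60588431 -128.97989534    0.31595863] cam z [ 0.3   0.95 -0.  ]
plant [720. 297.  71.]
mug [749.  73.   4.]
router [ 757. -186.   37.]
car [397. -13.  53.]
remote [ 366. -190.   18.]
globe [388. 134.  89.]
t 0.15 tcp [299.8 604.2 244.3] jawyaw 1.11 q6 -0.15 f [-0.6 -0.1  0.3] w 85.3
turn units [0.02 9.88 0.01]
world d [ 284.7 -239.4    5.7] shift units in final axes [ 8.67 -0.19  8.86]
```

Run:
```python
from h import *
d=np.load('top0.npy')
for u,v in ((50,220),(85,220),(85,265),(50,265),(110,170),(135,170),(222,140)): print(u,v,pt('top',u,v,d[v,u]).round(0))
```

```text
50 220 [509. 702. 220.]
85 220 [507. 612. 218.]
85 265 [392. 604. 220.]
50 265 [393. 694. 220.]
110 170 [672. 633.  67.]
135 170 [672. 560.  61.]
222 140 [749. 291.  98.]
```

arm_command:
  increments:
    - [0, -1, 0, 0, 0.99, 0]
    - [0, -1, 0, 0, 0.99, 0]
    - [0, 0, 0, 0, 0.99, 0]
    - [0, 0, 0, 0, 0.99, 0]
    - [0, 0, 0, 0, 0.99, 0]
    - [0, 0, 0, 0, 0.99, 0]
    - [0, 0, 0, 0, 0.99, 0]
    - [0, 0, 0, 0, 0.99, 0]
    - [0, 0, 0, 0, 0.99, 0]
    - [0, 0, 0, 0, 0.97, 0]

```text
clock: 1.15
tcp_pos: [300.0, 604.4, 304.7]
ee_rot: [-0.517, 0.518, -0.482, 0.482]
ft_force: [-0.6, 0.2, 0.5]
grip_width: 1.001
```

arm_command:
  increments:
    - [1, 0, 1, 0, 0, 0]
    - [1, 0, 1, 0, 0, 0]
    - [1, 0, 1, 0, 0, 0]
    - [1, 0, 1, 0, 0, 0]
    - [1, 0, 1, 0, 0, 0]
    - [1, 0, 1, 0, 0, 0]
    - [1, 0, 1, 0, 0, 0]
    - [0.5, 0, 0.8, 0, 0, 0]
    - [0, 0, 0, 0, 0, 0]

```text
clock: 2.05
tcp_pos: [553.2, 395.1, 304.3]
ee_rot: [-0.517, 0.518, -0.482, 0.482]
ft_force: [-0.4, 0.5, 0.1]
grip_width: 1.0
```

Run:
```python
from h import *
go((584.5,364.8,300),RY)
cal=w2c('wrist'); p,d=snap('wrist','w1.png'); np.save('w1.npy',d)
import pickle; pickle.dump(cal,open('w1.pkl','wb'))
```

```text
t 2.05 tcp [553.2 395.1 304.3] jawyaw 0.071 q6 0.4 f [-0.4  0.5  0.1] w 85.4
turn units [ 0.   -0.04  0.01]
world d [ 31.3 -30.3  -4.3] shift units in final axes [1.08 0.14 0.96]
```

View pics/w1.png

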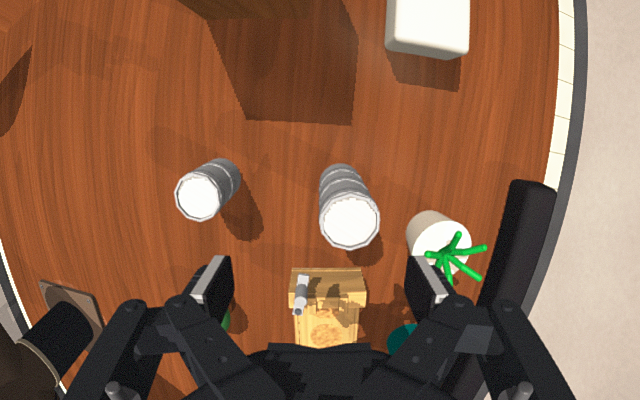

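Run:
```python
from h import *
import pickle
cal=pickle.load(open('w1.pkl','rb')); im=cv2.imread('pics/w1.png')
cv2.imwrite('pics/w1c.png',cv2.resize(im[150:270,160:400],None,fx=3.3,fy=3.3,interpolation=cv2.INTER_CUBIC))
d=np.load('w1.npy')
for n,(u,v),(a,b),z in (('A',(349.5,221),(190,193),155),('B',(198.5,197),(194.6,256.6),104)):
    print(n,tri([(ray('wrist',u,v,cal),0,0),('top',a,b)]),pt('wrist',u,v,d[int(v),int(u)],cal).round(1),atz('wrist',u,v,z,cal).round(1))
```

```text
A (array([586. , 363.9, 150. ]), [1.2, 1.2]) [586.7 365.5 154.7] [586.6 365.7 155. ]
B (array([412.8, 361.7,  98.9]), [1.4, 1.4]) [415.1 361.9 101.6] [416.1 362.7 104. ]
```

View pics/w1c.png

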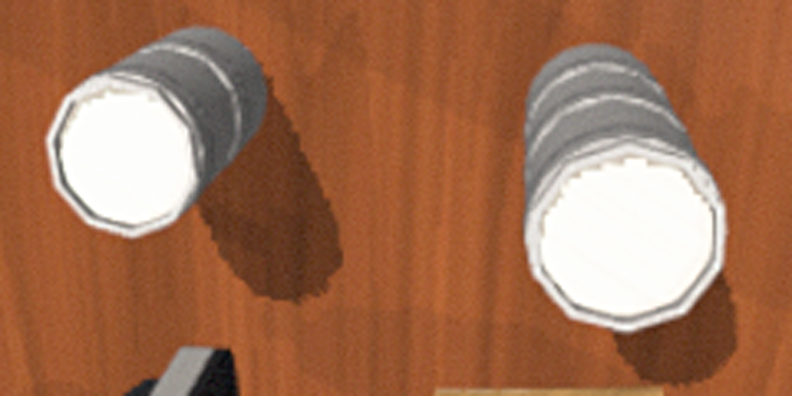

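arm_command:
  increments:
    - [0.54, 0, 0.51, 0, 0, 0]
    - [0.54, 0, 0.51, 0, 0, 0]
    - [0, 1, 0, 0, 0, 0]
    - [0, 1, 0, 0, 0, 0]
    - [0, 1, 0, 0, 0, 0]
    - [0, 1, 0, 0, 0, 0]
    - [0, 1, 0, 0, 0, 0]
    - [0, 0.71, 0, 0, 0, 0]
    - [0, 0, 0, 0, 0, 0]
    - [0, 0, 0, 0, 0, 0]

```text
clock: 3.1
tcp_pos: [582.6, 368.7, 134.1]
ee_rot: [-0.519, 0.519, -0.481, 0.48]
ft_force: [0.3, 0.2, 1.1]
grip_width: 0.998
```

Run:
```python
from h import *
go((586,364.8,133),RY)
p,d=snap('wrist','w2.png'); snap('scene','s2.png',(330,160,590,350),3)
```

```text
t 3.1 tcp [582.6 368.7 134.1] jawyaw 0.077 q6 0.34 f [0.3 0.2 1.1] w 85.2
turn units [0.01 0.02 0.  ]
world d [ 3.4 -3.9 -1.1] shift units in final axes [0.14 0.04 0.1 ]
```

View pics/w2.png

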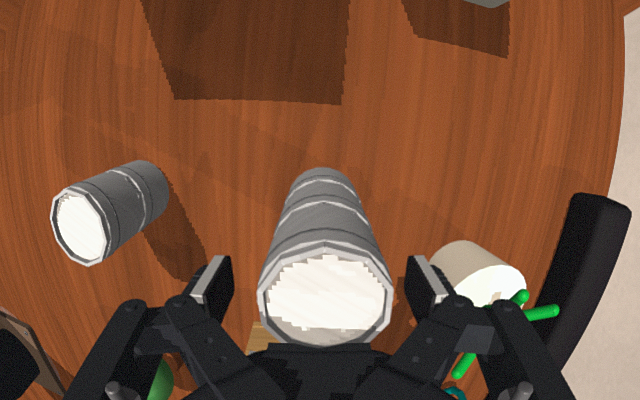

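View pics/s2.png

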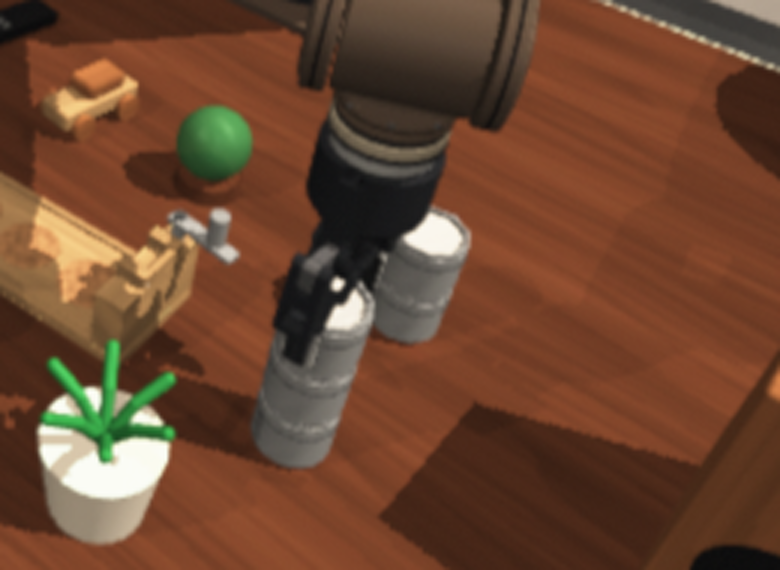

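arm_command:
  increments:
    - [0.14, 0.04, 0.1, 0, 0, 0]
    - [0, 0, 0, 0, 0, 0]

```text
clock: 3.4
tcp_pos: [587.7, 363.7, 134.4]
ee_rot: [0.519, -0.518, 0.48, -0.481]
ft_force: [-0.8, -0.6, 0.0]
grip_width: 1.002
```

arm_command:
  increments:
    - [0, 0, 0, 0, 0, 0]
    - [0, 0, 0, 0, 0, 0]
    - [0, 0, 0, 0, 0, 0]
    - [0, 0, 0, 0, 0, 0]
    - [0, 0, 0, 0, 0, 0]
    - [0, 0, 0, 0, 0, 0]
  grip: 45

```text
clock: 4.0
tcp_pos: [587.1, 364.0, 133.6]
ee_rot: [0.519, -0.518, 0.481, -0.481]
ft_force: [-0.1, -0.1, 5.1]
grip_width: 0.688
```

Run:
```python
from h import *
go((586,364.8,230),RY)
```

```text
t 4.0 tcp [587.1 364.  133.6] jawyaw 0.075 q6 0.33 f [-0.1 -0.1  5.1] w 58.8
turn units [-0.01  0.   -0.  ]
world d [-1.1  0.8 96.4] shift units in final axes [-0.03 -3.21 -0.03]
```

arm_command:
  increments:
    - [0, -0.3, 0, 0, 0, 0]
    - [0, -0.5, 0, 0, 0, 0]
    - [0, -0.7, 0, 0, 0, 0]
    - [0, -0.7, 0, 0, 0, 0]
    - [0.5, 0, 0, 0, 0, 0]
    - [0.8, 0, 0, 0, 0, 0]
    - [1, 0, 0, 0, 0, 0]
    - [1, 0, 0, 0, 0, 0]
    - [1, 0, 0, 0, 0, 0]
    - [1, 0, 0, 0, 0, 0]

```text
clock: 5.0
tcp_pos: [597.8, 203.1, 197.5]
ee_rot: [-0.518, 0.519, -0.481, 0.481]
ft_force: [0.2, 0.6, -0.1]
grip_width: 0.684
```

arm_command:
  increments:
    - [1, 0, -0.1, 0, 0, 0]
    - [1, 0, -0.1, 0, 0, 0]
    - [1, 0, -0.1, 0, 0, 0]
    - [1, 0, -0.1, 0, 0, 0]
    - [1, 0, -0.1, 0, 0, 0]
    - [1, 0, -0.1, 0, 0, 0]
    - [1, 0, -0.1, 0, 0, 0]
    - [0.7, 0, 0, 0, 0, 0]
    - [0.3, 0, 0, 0, 0, 0]
    - [0, 0, 0, 0, 0, 0]

```text
clock: 6.0
tcp_pos: [595.1, -36.8, 198.1]
ee_rot: [-0.518, 0.518, -0.482, 0.481]
ft_force: [-0.3, 0.4, -1.0]
grip_width: 0.693
```

Run:
```python
from h import *
go(rack(0,-140,33.6),RY)
cal=w2c('wrist'); p,d=snap('wrist','w3.png'); np.save('w3.npy',d)
import pickle; pickle.dump(cal,open('w3.pkl','wb'))
```

```text
t 6.0 tcp [595.1 -36.8 198.1] jawyaw 0.073 q6 -0.3 f [-0.3  0.4 -1. ] w 59.1
turn units [ 0.01 -0.02 -0.  ]
world d [   7.9  -87.4 -154.5] shift units in final axes [2.92 5.15 0.04]
```

View pics/w3.png

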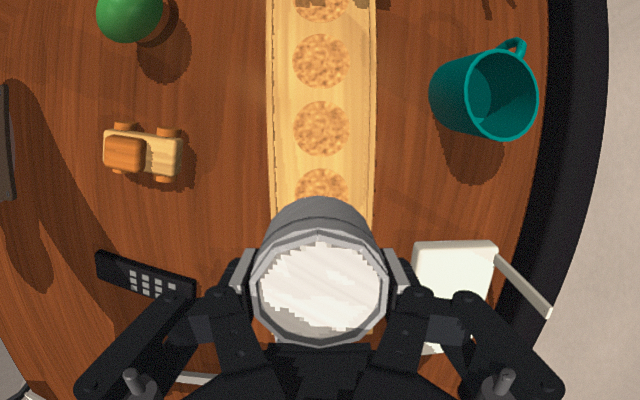

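Run:
```python
from h import *
import pickle
cal=pickle.load(open('w3.pkl','rb'))
for u,v in ((321,61),(321,128)): print(atz('wrist',u,v,10,cal).round(1))
print([rack(0,y).round(1) for y in (0,70,140)])
```

```text
[589.7  86.5  10. ]
[594.8  17.7  10. ]
[array([592.5,  15.4,  10. ]), array([587.3,  85.2,  10. ]), array([582., 155.,  10.])]
```

arm_command:
  increments:
    - [1, 0, 0, 0, 0, 0]
    - [1, 0, 0, 0, 0, 0]
    - [0.7, 0, 0, 0, 0, 0]
    - [0.2, 0, 0.04, 0, 0, 0]
    - [0, 1, 0, 0, 0, 0]
    - [0, 1, 0, 0, 0, 0]
    - [0, 1, 0, 0, 0, 0]
    - [0, 1, 0, 0, 0, 0]
    - [0, 0.4, 0, 0, 0, 0]
    - [0, 0, 0, 0, 0, 0]

```text
clock: 7.05
tcp_pos: [602.0, -120.4, 64.5]
ee_rot: [-0.518, 0.519, -0.482, 0.479]
ft_force: [0.1, 0.1, -2.0]
grip_width: 0.689
```

Run:
```python
from h import *
go(rack(0,-140,33),RY)
```

```text
t 7.05 tcp [ 602.  -120.4   64.5] jawyaw 0.077 q6 -0.44 f [ 0.1  0.1 -2. ] w 58.8
turn units [ 0.04  0.02 -0.02]
world d [  1.   -3.8 -21.5] shift units in final axes [0.13 0.72 0.02]
```

arm_command:
  increments:
    - [0.1, 0.3, 0.06, -0.04, 0.02, 0]
    - [0, 0.3, 0, 0, 0, 0]
    - [0, 0.1, 0, 0, 0, 0]
    - [0, 0, 0, 0, 0, 0]

```text
clock: 7.45
tcp_pos: [605.3, -125.1, 45.6]
ee_rot: [-0.517, 0.519, -0.483, 0.48]
ft_force: [-0.3, 0.6, -1.6]
grip_width: 0.686
```

```bash
sed -i 's/RC=np.array(\[592.5,15.4\])/RC=np.array([593.5,16.4])/' h.py
python3 - <<'E'
from h import *
go(rack(0,-140,33),RY)
E
```

```text
t 7.45 tcp [ 605.3 -125.1   45.6] jawyaw 0.073 q6 -0.44 f [-0.3  0.6 -1.6] w 58.5
turn units [ 0.04 -0.02 -0.  ]
world d [-1.3  1.8 -2.6] shift units in final axes [-0.06  0.09 -0.04]
```

arm_command:
  increments:
    - [-0.05, 0.08, -0.04, 0.04, 0, 0]
    - [0, 0.04, 0, 0, 0, 0]
    - [0, 0, 0, 0, 0, 0]

```text
clock: 7.75
tcp_pos: [604.0, -123.6, 42.3]
ee_rot: [-0.518, 0.518, -0.481, 0.481]
ft_force: [0.0, 0.1, -1.9]
grip_width: 0.687
```

arm_command:
  increments:
    - [0, 0, 0, 0, 0, 0]
    - [0, 0, 0, 0, 0, 0]
    - [0, 0, 0, 0, 0, 0]
    - [0, 0, 0, 0, 0, 0]
    - [0, 0, 0, 0, 0, 0]
    - [0, -0.5, 0, 0, 0, 0]
    - [0, -1, 0, 0, 0, 0]
    - [0, -1, 0, 0, 0, 0]
    - [0, -1, 0, 0, 0, 0]
    - [0, -1, 0, 0, 0, 0]
  grip: 85

```text
clock: 8.75
tcp_pos: [604.3, -123.7, 179.8]
ee_rot: [0.518, -0.518, 0.481, -0.482]
ft_force: [0.6, -0.4, -0.1]
grip_width: 0.996
```

Run:
```python
from h import *
go((586.5,364.4,190),RY)
snap('wrist','w4.png')
```

```text
t 8.75 tcp [ 604.3 -123.7  179.8] jawyaw 0.073 q6 -0.44 f [ 0.6 -0.4 -0.1] w 85.0
turn units [-0.01 -0.01  0.01]
world d [-17.8 488.1  10.2] shift units in final axes [-16.27  -0.34   0.63]
```

View pics/w4.png

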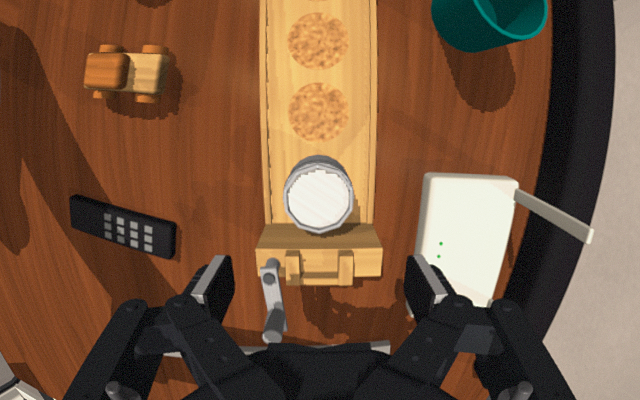

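arm_command:
  increments:
    - [-0.5, -0.3, 0, 0, 0, 0]
    - [-0.8, -0.3, 0, 0, 0, 0]
    - [-0.9, 0, 0.05, 0, 0, 0]
    - [-0.9, 0, 0.05, 0, 0, 0]
    - [-0.9, 0, 0.05, 0, 0, 0]
    - [-0.9, 0, 0.05, 0, 0, 0]
    - [-0.9, 0, 0.05, 0, 0, 0]
    - [-0.9, 0, 0.05, 0, 0, 0]
    - [-0.9, 0, 0.05, 0, 0, 0]
    - [-0.9, 0, 0.05, 0, 0, 0]

```text
clock: 9.8
tcp_pos: [596.1, 133.6, 194.4]
ee_rot: [-0.518, 0.519, -0.482, 0.481]
ft_force: [-0.6, -0.4, -0.4]
grip_width: 0.992
```

arm_command:
  increments:
    - [-0.9, 0, 0.05, 0, 0, 0]
    - [-0.9, 0, 0.05, 0, 0, 0]
    - [-0.9, 0, 0.05, 0, 0, 0]
    - [-0.9, 0, 0.05, 0, 0, 0]
    - [-0.9, 0, 0.03, 0, 0, 0]
    - [-0.9, 0, 0, 0, 0, 0]
    - [-0.9, 0, 0, 0, 0, 0]
    - [-0.9, 0, 0, 0, 0, 0]
    - [-0.5, 0, 0, 0, 0, 0]
    - [0, 0, 0, 0, 0, 0]

```text
clock: 10.8
tcp_pos: [586.0, 364.3, 194.5]
ee_rot: [-0.518, 0.519, -0.481, 0.48]
ft_force: [-0.2, 0.2, 0.1]
grip_width: 0.995
```

Run:
```python
from h import *
go((586.5,364.4,82),RY)
```

```text
t 10.8 tcp [586.  364.3 194.5] jawyaw 0.076 q6 0.33 f [-0.2  0.2  0.1] w 85.0
turn units [0.01 0.01 0.  ]
world d [ 5.000e-01  1.000e-01 -1.125e+02] shift units in final axes [-0.    3.75  0.02]
```

Run:
```python
from h import *
snap('wrist','w5.png')
```

```text
(no output)
```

View pics/w5.png

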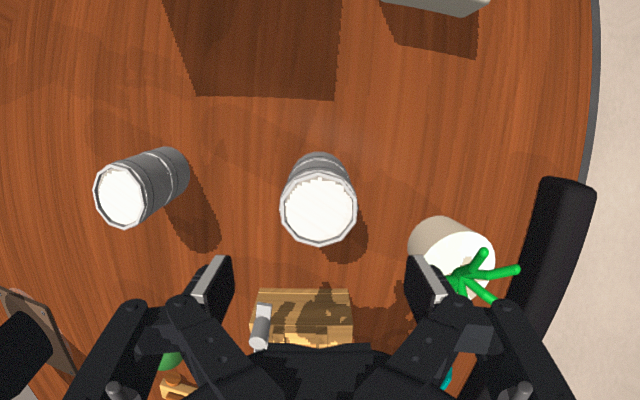

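Stack A (now two tins) is centred between the fingers (col 319). Descend and grip.

arm_command:
  increments:
    - [0, 0.9, 0, 0, 0, 0]
    - [0, 0.9, 0, 0, 0, 0]
    - [0, 0.9, 0, 0, 0, 0]
    - [0, 0.75, 0, 0, 0, 0]
    - [0, 0.3, 0.02, 0, 0, 0]
    - [0, 0, 0, 0, 0, 0]
    - [0, 0, 0, 0, 0, 0]

```text
clock: 11.55
tcp_pos: [588.9, 362.1, 83.9]
ee_rot: [0.518, -0.517, 0.481, -0.482]
ft_force: [0.1, -0.6, 0.2]
grip_width: 0.995
```

arm_command:
  increments:
    - [0, 0, 0, 0, 0, 0]
    - [0, 0, 0, 0, 0, 0]
    - [0, 0, 0, 0, 0, 0]
    - [0, 0, 0, 0, 0, 0]
    - [0, 0, 0, 0, 0, 0]
    - [0, 0, 0, 0, 0, 0]
  grip: 45

```text
clock: 12.15
tcp_pos: [589.5, 363.1, 85.1]
ee_rot: [0.519, -0.517, 0.481, -0.482]
ft_force: [0.2, -0.5, 6.4]
grip_width: 0.684
```

Run:
```python
from h import *
go(rack(0,-70,150),RY)
```

```text
t 12.15 tcp [589.5 363.1  85.1] jawyaw 0.073 q6 0.33 f [ 0.2 -0.5  6.4] w 58.4
turn units [-0.04 -0.01 -0.01]
world d [   9.3 -416.5   74.9] shift units in final axes [13.87 -2.5  -0.73]
```

arm_command:
  increments:
    - [0, -0.3, 0, 0, 0, 0]
    - [0, -0.5, 0, 0, 0, 0]
    - [0, -0.9, 0, 0, 0, 0]
    - [0, -0.9, 0, 0, 0, 0]
    - [0, -0.9, 0, 0, 0, 0]
    - [0.5, 0, 0, 0, 0, 0]
    - [0.9, 0, -0.05, 0, 0, 0]
    - [0.9, 0, -0.05, 0, 0, 0]
    - [0.9, 0, -0.05, 0, 0, 0]
    - [0.9, 0, -0.05, 0, 0, 0]

```text
clock: 13.15
tcp_pos: [589.9, 237.1, 185.7]
ee_rot: [-0.517, 0.519, -0.482, 0.481]
ft_force: [-0.1, 0.1, -2.4]
grip_width: 0.686
```

arm_command:
  increments:
    - [0.9, 0, -0.06, 0, 0, 0]
    - [0.9, 0, -0.06, 0, 0, 0]
    - [0.9, 0, -0.06, 0, 0, 0]
    - [0.9, 0, -0.06, 0, 0, 0]
    - [0.9, 0, -0.06, 0, 0, 0]
    - [0.9, 0, -0.06, 0, 0, 0]
    - [0.9, 0, -0.06, 0, 0, 0]
    - [0.9, 0, -0.06, 0, 0, 0]
    - [0.9, 0, -0.06, 0, 0, 0]
    - [0.8, 0, 0, 0, 0, 0]

```text
clock: 14.15
tcp_pos: [592.7, -30.1, 185.8]
ee_rot: [-0.517, 0.519, -0.482, 0.481]
ft_force: [-0.0, 0.1, -2.0]
grip_width: 0.689
```

arm_command:
  increments:
    - [0.6, 0, 0, 0, 0, 0]
    - [0, 0, 0, 0, 0, 0]

```text
clock: 14.35
tcp_pos: [595.0, -48.5, 186.6]
ee_rot: [-0.517, 0.518, -0.483, 0.482]
ft_force: [0.0, 0.3, -1.6]
grip_width: 0.687
```

Run:
```python
from h import *
go(rack(0,-70,37),RY)
cal=w2c('wrist'); p,d=snap('wrist','w6.png')
```

```text
t 14.35 tcp [595.  -48.5 186.6] jawyaw 0.07 q6 -0.32 f [ 0.   0.3 -1.6] w 58.7
turn units [ 0.02 -0.04  0.  ]
world d [   3.7   -4.9 -139.6] shift units in final axes [0.17 4.65 0.11]
```

View pics/w6.png

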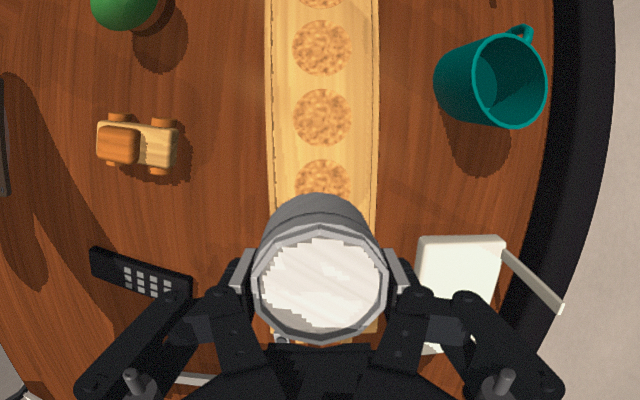

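arm_command:
  increments:
    - [0.17, 0.5, 0.11, 0, -0.03, 0]
    - [0, 0.9, 0, 0, 0, 0]
    - [0, 0.9, 0, 0, 0, 0]
    - [0, 0.9, 0, 0, 0, 0]
    - [0, 0.9, 0, 0, 0, 0]
    - [0, 0.4, 0, 0, 0, 0]
    - [0, 0, 0, 0, 0, 0]
    - [0, 0, 0, 0, 0, 0]

```text
clock: 15.2
tcp_pos: [599.9, -50.6, 53.1]
ee_rot: [0.519, -0.519, 0.48, -0.481]
ft_force: [-0.1, -0.7, -1.5]
grip_width: 0.687
```

Run:
```python
from h import *
go(rack(0,-70,34.5),RY)
```

```text
t 15.2 tcp [599.9 -50.6  53.1] jawyaw 0.077 q6 -0.33 f [-0.1 -0.7 -1.5] w 58.7
turn units [-0.01  0.02  0.  ]
world d [-1.2 -2.8 -8.6] shift units in final axes [ 0.09  0.29 -0.05]
```

arm_command:
  increments:
    - [0.09, 0.15, -0.04, 0, 0, 0]
    - [0, 0.12, 0, 0, 0, 0]
    - [0, 0, 0, 0, 0, 0]

```text
clock: 15.5
tcp_pos: [598.5, -53.9, 44.9]
ee_rot: [0.519, -0.519, 0.48, -0.481]
ft_force: [-0.5, -1.0, -1.4]
grip_width: 0.684
```

arm_command:
  increments:
    - [0, 0.03, 0, 0, 0, 0]
    - [0, 0.03, 0, 0, 0, 0]
    - [0, 0, 0, 0, 0, 0]

```text
clock: 15.8
tcp_pos: [598.8, -53.9, 44.3]
ee_rot: [-0.519, 0.519, -0.48, 0.481]
ft_force: [-2.3, -0.1, 4.6]
grip_width: 0.682
```

Contact (about +6 N). Release and retreat.

arm_command:
  increments:
    - [0, 0, 0, 0, 0, 0]
    - [0, 0, 0, 0, 0, 0]
    - [0, 0, 0, 0, 0, 0]
    - [0, 0, 0, 0, 0, 0]
    - [0, 0, 0, 0, 0, 0]
    - [0, -0.5, 0, 0, 0, 0]
    - [0, -0.9, 0, 0, 0, 0]
    - [0, -0.9, 0, 0, 0, 0]
    - [0, -0.9, 0, 0, 0, 0]
    - [0, -0.9, 0, 0, 0, 0]
  grip: 85

```text
clock: 16.8
tcp_pos: [598.6, -53.7, 168.2]
ee_rot: [0.519, -0.519, 0.48, -0.481]
ft_force: [0.7, -0.5, 0.1]
grip_width: 0.995
```

Run:
```python
from h import *
go((587,363.5,175),RY)
```

```text
t 16.8 tcp [598.6 -53.7 168.2] jawyaw 0.076 q6 -0.33 f [ 0.7 -0.5  0.1] w 85.0
turn units [-0.01  0.01  0.  ]
world d [-11.6 417.2   6.8] shift units in final axes [-13.9   -0.23   0.66]
```

arm_command:
  increments:
    - [-0.5, -0.23, 0, 0, 0, 0]
    - [-0.9, 0, 0.06, 0, 0, 0]
    - [-0.9, 0, 0.06, 0, 0, 0]
    - [-0.9, 0, 0.06, 0, 0, 0]
    - [-0.9, 0, 0.06, 0, 0, 0]
    - [-0.9, 0, 0.06, 0, 0, 0]
    - [-0.9, 0, 0.06, 0, 0, 0]
    - [-0.9, 0, 0.06, 0, 0, 0]
    - [-0.9, 0, 0.06, 0, 0, 0]
    - [-0.9, 0, 0.06, 0, 0, 0]

```text
clock: 17.8
tcp_pos: [593.7, 206.8, 172.0]
ee_rot: [-0.519, 0.519, -0.481, 0.48]
ft_force: [1.0, -0.5, -0.3]
grip_width: 0.997
```

arm_command:
  increments:
    - [-0.9, 0, 0.06, 0, 0, 0]
    - [-0.9, 0, 0.06, 0, 0, 0]
    - [-0.9, 0, 0, 0, 0, 0]
    - [-0.9, 0, 0, 0, 0, 0]
    - [-0.9, 0, 0, 0, 0, 0]
    - [-0.8, 0, 0, 0, 0, 0]
    - [0, 0, 0, 0, 0, 0]
    - [0, 0, 0, 0, 0, 0]

```text
clock: 18.6
tcp_pos: [585.2, 364.2, 171.9]
ee_rot: [-0.519, 0.52, -0.48, 0.48]
ft_force: [-0.1, 0.1, 0.1]
grip_width: 0.992
```

Run:
```python
from h import *
go((587,363.5,32),RY)
p,d=snap('wrist','w7.png')
```

```text
t 18.6 tcp [585.2 364.2 171.9] jawyaw 0.078 q6 0.33 f [-0.1  0.1  0.1] w 84.8
turn units [0.01 0.03 0.01]
world d [   1.8   -0.7 -139.9] shift units in final axes [0.03 4.66 0.06]
```

View pics/w7.png

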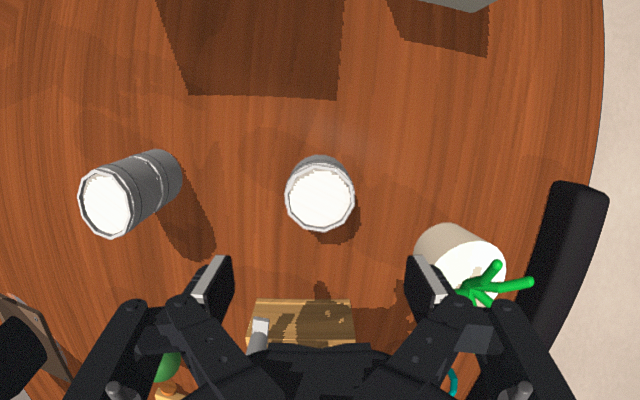

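arm_command:
  increments:
    - [0.03, 0.9, 0.06, 0, 0, 0]
    - [0, 0.9, 0, 0, 0, 0]
    - [0, 0.9, 0, 0, 0, 0]
    - [0, 0.9, 0, 0, 0, 0]
    - [0, 0.8, 0, 0, 0, 0]
    - [0, 0.2, 0, 0, 0, 0]
    - [0, 0, 0, 0, 0, 0]

```text
clock: 19.35
tcp_pos: [587.5, 361.6, 33.4]
ee_rot: [-0.517, 0.519, -0.481, 0.48]
ft_force: [-0.2, 0.1, 0.1]
grip_width: 0.994
```

arm_command:
  increments:
    - [0, 0, 0, 0, 0, 0]
    - [0, 0, 0, 0, 0, 0]
    - [0, 0, 0, 0, 0, 0]
    - [0, 0, 0, 0, 0, 0]
    - [0, 0, 0, 0, 0, 0]
    - [0, 0, 0, 0, 0, 0]
  grip: 45

```text
clock: 19.95
tcp_pos: [589.8, 363.5, 37.5]
ee_rot: [0.52, -0.517, 0.48, -0.481]
ft_force: [0.8, -0.8, 6.2]
grip_width: 0.681
```

Run:
```python
from h import *
go(rack(0,0,165),RY)
```

```text
t 19.95 tcp [589.8 363.5  37.5] jawyaw 0.076 q6 0.33 f [ 0.8 -0.8  6.2] w 58.2
turn units [-0.04  0.02 -0.01]
world d [   3.7 -347.1  137.5] shift units in final axes [11.55 -4.58 -0.74]
```

arm_command:
  increments:
    - [0, -0.3, 0, 0, 0, 0]
    - [0, -0.7, 0, 0, 0, 0]
    - [0, -0.9, 0, 0, 0, 0]
    - [0, -0.9, 0, 0, 0, 0]
    - [0, -0.9, 0, 0, 0, 0]
    - [0, -0.9, 0, 0, 0, 0]
    - [0.5, 0, 0, 0, 0, 0]
    - [0.9, 0, -0.06, 0, 0, 0]
    - [0.9, 0, -0.06, 0, 0, 0]
    - [0.9, 0, -0.06, 0, 0, 0]

```text
clock: 20.95
tcp_pos: [588.7, 264.5, 170.1]
ee_rot: [-0.518, 0.52, -0.481, 0.48]
ft_force: [-0.7, -0.2, -2.1]
grip_width: 0.682
```

arm_command:
  increments:
    - [0.9, 0, -0.06, 0, 0, 0]
    - [0.9, 0, -0.06, 0, 0, 0]
    - [0.9, 0, -0.06, 0, 0, 0]
    - [0.9, 0, -0.06, 0, 0, 0]
    - [0.9, 0, -0.06, 0, 0, 0]
    - [0.9, 0, -0.06, 0, 0, 0]
    - [0.9, 0, -0.06, 0, 0, 0]
    - [0.9, 0, -0.06, 0, 0, 0]
    - [0.9, 0, -0.06, 0, 0, 0]
    - [0.3, 0, 0, 0, 0, 0]

```text
clock: 21.95
tcp_pos: [591.7, 11.4, 170.5]
ee_rot: [-0.517, 0.519, -0.482, 0.48]
ft_force: [-0.2, 0.7, -2.2]
grip_width: 0.683
```

arm_command:
  increments:
    - [0, 0, 0, 0, 0, 0]
    - [0, 0, 0, 0, 0, 0]

```text
clock: 22.15
tcp_pos: [592.5, 14.5, 171.7]
ee_rot: [-0.518, 0.519, -0.481, 0.48]
ft_force: [-0.3, -0.3, -0.9]
grip_width: 0.68
```

Run:
```python
from h import *
go(rack(0,0,39),RY)
p,d=snap('wrist','w8.png')
```

```text
t 22.15 tcp [592.5  14.5 171.7] jawyaw 0.076 q6 -0.22 f [-0.3 -0.3 -0.9] w 58.0
turn units [ 0.02  0.01 -0.01]
world d [   1.     1.9 -122.7] shift units in final axes [-0.06  4.09  0.04]
```

View pics/w8.png

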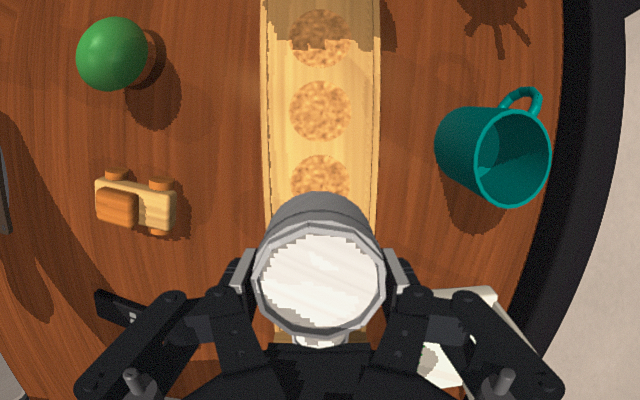

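arm_command:
  increments:
    - [-0.06, 0.5, 0.04, 0, 0, 0]
    - [0, 0.9, 0, 0, 0, 0]
    - [0, 0.9, 0, 0, 0, 0]
    - [0, 0.9, 0, 0, 0, 0]
    - [0, 0.6, 0, 0, 0, 0]
    - [0, 0, 0, 0, 0, 0]
    - [0, 0, 0, 0, 0, 0]

```text
clock: 22.9
tcp_pos: [593.9, 16.9, 58.0]
ee_rot: [-0.519, 0.519, -0.481, 0.48]
ft_force: [-0.3, 0.1, -0.3]
grip_width: 0.687
```

Run:
```python
from h import *
go(rack(0,0,36),RY)
```

```text
t 22.9 tcp [593.9  16.9  58. ] jawyaw 0.077 q6 -0.22 f [-0.3  0.1 -0.3] w 58.7
turn units [ 0.01  0.02 -0.  ]
world d [ -0.4  -0.5 -12. ] shift units in final axes [ 0.02  0.4  -0.02]
```

arm_command:
  increments:
    - [0, 0.15, 0, 0, 0, 0]
    - [0, 0.15, 0, 0, 0, 0]
    - [0, 0, 0, 0, 0, 0]

```text
clock: 23.2
tcp_pos: [594.3, 16.1, 49.8]
ee_rot: [0.519, -0.519, 0.48, -0.481]
ft_force: [0.0, -0.6, -1.5]
grip_width: 0.685
```

arm_command:
  increments:
    - [0, 0.05, 0, 0, 0, 0]
    - [0, 0, 0, 0, 0, 0]

```text
clock: 23.4
tcp_pos: [594.4, 16.0, 48.4]
ee_rot: [0.519, -0.519, 0.48, -0.481]
ft_force: [0.1, 0.3, -2.0]
grip_width: 0.683
```

arm_command:
  increments:
    - [0, 0.05, 0, 0, 0, 0]
    - [0, 0, 0, 0, 0, 0]

```text
clock: 23.6
tcp_pos: [594.6, 15.9, 47.5]
ee_rot: [0.519, -0.519, 0.48, -0.481]
ft_force: [-2.6, -0.0, 1.9]
grip_width: 0.682
```

arm_command:
  increments:
    - [0, 0.03, 0, 0, 0, 0]
    - [0, 0, 0, 0, 0, 0]

```text
clock: 23.8
tcp_pos: [594.7, 15.9, 47.5]
ee_rot: [-0.519, 0.519, -0.48, 0.481]
ft_force: [-3.4, 0.2, 7.5]
grip_width: 0.681
```

arm_command:
  increments:
    - [0, 0, 0, 0, 0, 0]
    - [0, 0, 0, 0, 0, 0]
    - [0, 0, 0, 0, 0, 0]
    - [0, 0, 0, 0, 0, 0]
    - [0, 0, 0, 0, 0, 0]
    - [0, -0.5, 0, 0, 0, 0]
    - [0, -0.9, 0, 0, 0, 0]
    - [0, -0.9, 0, 0, 0, 0]
    - [0, -0.9, 0, 0, 0, 0]
    - [0, -0.9, 0, 0, 0, 0]
  grip: 85

```text
clock: 24.8
tcp_pos: [594.4, 16.1, 171.2]
ee_rot: [0.519, -0.518, 0.48, -0.481]
ft_force: [0.3, -0.7, -0.5]
grip_width: 0.992
```

Run:
```python
from h import *
go((413.5,362,180),RY)
snap('wrist','w9.png'); snap('top','t9.png',(170,150,410,300),3)
```

```text
t 24.8 tcp [594.4  16.1 171.2] jawyaw 0.076 q6 -0.22 f [ 0.3 -0.7 -0.5] w 84.8
turn units [-0.01  0.01  0.  ]
world d [-180.9  345.9    8.8] shift units in final axes [-11.95  -0.29  -5.15]
```

View pics/w9.png

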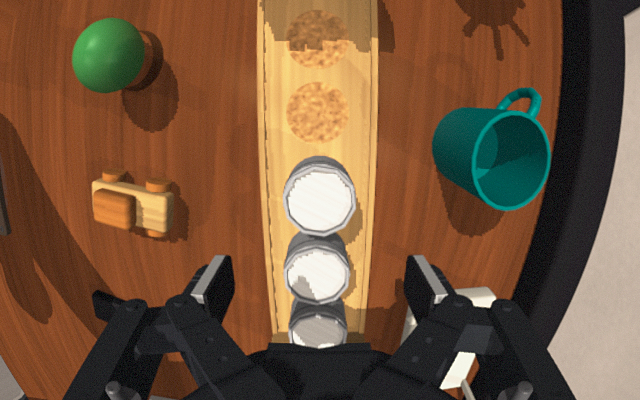

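arm_command:
  increments:
    - [-0.4, -0.29, -0.2, 0, 0, 0]
    - [-0.85, 0, -0.37, 0, 0, 0]
    - [-0.85, 0, -0.37, 0, 0, 0]
    - [-0.85, 0, -0.37, 0, 0, 0]
    - [-0.85, 0, -0.37, 0, 0, 0]
    - [-0.85, 0, -0.37, 0, 0, 0]
    - [-0.85, 0, -0.37, 0, 0, 0]
    - [-0.85, 0, -0.37, 0, 0, 0]
    - [-0.85, 0, -0.37, 0, 0, 0]
    - [-0.85, 0, -0.37, 0, 0, 0]

```text
clock: 25.9
tcp_pos: [467.9, 249.9, 176.3]
ee_rot: [-0.518, 0.52, -0.481, 0.48]
ft_force: [0.8, -0.3, -0.3]
grip_width: 0.993
```

arm_command:
  increments:
    - [-0.85, 0, -0.37, 0, 0, 0]
    - [-0.85, 0, -0.37, 0, 0, 0]
    - [-0.85, 0, -0.37, 0, 0, 0]
    - [-0.85, 0, -0.37, 0, 0, 0]
    - [-0.5, 0, -0.1, 0, 0, 0]
    - [0, 0, 0, 0, 0, 0]
    - [0, 0, 0, 0, 0, 0]

```text
clock: 26.6
tcp_pos: [413.8, 361.5, 177.0]
ee_rot: [-0.518, 0.519, -0.48, 0.48]
ft_force: [-0.3, -0.1, 0.4]
grip_width: 1.0
```

Run:
```python
from h import *
go((413.5,362,82),RY)
cal=w2c('wrist');p,d=snap('wrist','w10.png'); snap('wrist','w10c.png',(240,140,400,260),4)
import pickle; pickle.dump(cal,open('w10.pkl','wb'))
```

```text
t 26.6 tcp [413.8 361.5 177. ] jawyaw 0.077 q6 0.46 f [-0.3 -0.1  0.4] w 85.4
turn units [0.01 0.02 0.01]
world d [ -0.3   0.5 -95. ] shift units in final axes [-0.02  3.17 -0.01]
```

View pics/w10.png

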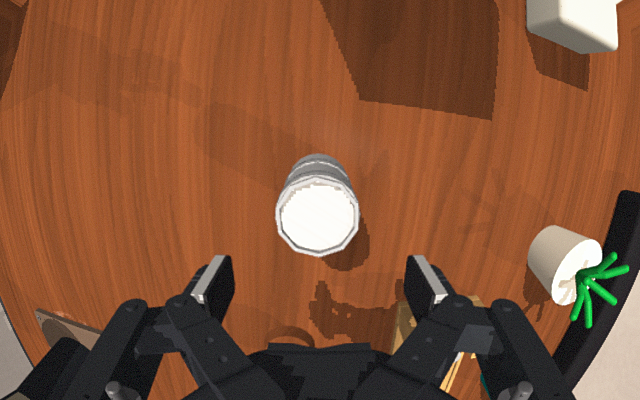

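Run:
```python
from h import *
import pickle
cal=pickle.load(open('w10.pkl','rb')); print(atz('wrist',317.5,216,105,cal))
```

```text
[414.20590496 363.72564266 105.        ]
```

arm_command:
  increments:
    - [0, 0.6, 0, 0, 0, 0]
    - [0, 0.9, 0, 0, 0, 0]
    - [0, 0.9, 0, 0, 0, 0]
    - [0, 0.6, 0, 0, 0, 0]
    - [0, 0.17, 0, 0, 0, 0]
    - [0, 0, 0, 0, 0, 0]
    - [0, 0, 0, 0, 0, 0]

```text
clock: 27.4
tcp_pos: [415.1, 361.9, 83.6]
ee_rot: [0.519, -0.518, 0.48, -0.481]
ft_force: [0.4, 0.2, 0.3]
grip_width: 0.994
```

Run:
```python
from h import *
go((413,363,82),RY)
```

```text
t 27.4 tcp [415.1 361.9  83.6] jawyaw 0.076 q6 0.46 f [0.4 0.2 0.3] w 84.9
turn units [-0.02  0.01 -0.01]
world d [-2.1  1.1 -1.6] shift units in final axes [-0.04  0.05 -0.07]
```

arm_command:
  increments:
    - [-0.04, 0.05, -0.03, 0, 0, 0]
    - [0, 0, 0, 0, 0, 0]
    - [0, 0, 0, 0, 0, 0]
    - [0, 0, 0, 0, 0, 0]
    - [0, 0, 0, 0, 0, 0]
    - [0, 0, 0, 0, 0, 0]
    - [0, 0, 0, 0, 0, 0]
  grip: 45

```text
clock: 28.1
tcp_pos: [414.0, 363.6, 82.3]
ee_rot: [0.52, -0.518, 0.48, -0.481]
ft_force: [-1.0, 0.5, 5.2]
grip_width: 0.681
```

arm_command:
  increments:
    - [0, -0.3, 0, 0, 0, 0]
    - [0, -0.5, 0, 0, 0, 0]
    - [0, -0.9, 0, 0, 0, 0]
    - [0, -0.9, 0, 0, 0, 0]
    - [0, -0.9, 0, 0, 0, 0]
    - [0, 0, 0, 0, 0, 0]

```text
clock: 28.7
tcp_pos: [415.3, 364.4, 191.4]
ee_rot: [0.522, -0.516, 0.48, -0.481]
ft_force: [1.4, 0.2, -1.0]
grip_width: 0.692
```

Run:
```python
from h import *
go(rack(0,70,175),RY)
snap('wrist','w11.png')
```

```text
t 28.7 tcp [415.3 364.4 191.4] jawyaw 0.077 q6 0.46 f [ 1.4  0.2 -1. ] w 59.1
turn units [-0.08  0.02 -0.04]
world d [ 173.  -278.2   -6.4] shift units in final axes [9.68 0.21 5.06]
```

View pics/w11.png

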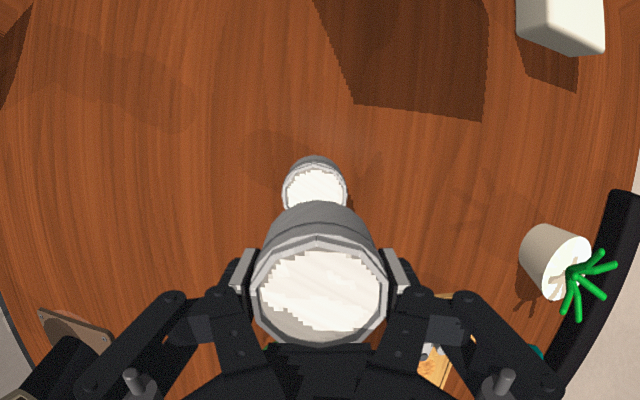

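arm_command:
  increments:
    - [0.4, 0, 0.2, -0.05, 0, -0.04]
    - [0.8, 0, 0.42, 0, 0, 0]
    - [0.8, 0, 0.42, 0, 0, 0]
    - [0.8, 0, 0.42, 0, 0, 0]
    - [0.8, 0, 0.42, 0, 0, 0]
    - [0.8, 0, 0.42, 0, 0, 0]
    - [0.8, 0, 0.42, 0, 0, 0]
    - [0.8, 0, 0.42, 0, 0, 0]
    - [0.8, 0, 0.42, 0, 0, 0]
    - [0.8, 0, 0.42, 0, 0, 0]

```text
clock: 29.75
tcp_pos: [548.8, 142.6, 183.6]
ee_rot: [-0.515, 0.522, -0.482, 0.479]
ft_force: [0.2, 0.5, -1.2]
grip_width: 0.687
```

arm_command:
  increments:
    - [0.8, 0, 0.42, 0, 0, 0]
    - [0.8, 0, 0.42, 0, 0, 0]
    - [0.4, 0, 0.2, 0, 0, 0]
    - [0, 0, 0, 0, 0, 0]
    - [0, 0, 0, 0, 0, 0]

```text
clock: 30.25
tcp_pos: [584.3, 87.4, 185.1]
ee_rot: [-0.516, 0.521, -0.482, 0.48]
ft_force: [1.0, 0.3, -1.0]
grip_width: 0.69
```

Run:
```python
from h import *
go(rack(0,70,40),RY)
snap('wrist','w12.png')
```

```text
t 30.25 tcp [584.3  87.4 185.1] jawyaw 0.076 q6 -0.1 f [ 1.   0.3 -1. ] w 58.9
turn units [0.07 0.01 0.03]
world d [   3.9   -1.2 -135.1] shift units in final axes [0.05 4.5  0.13]
```

View pics/w12.png

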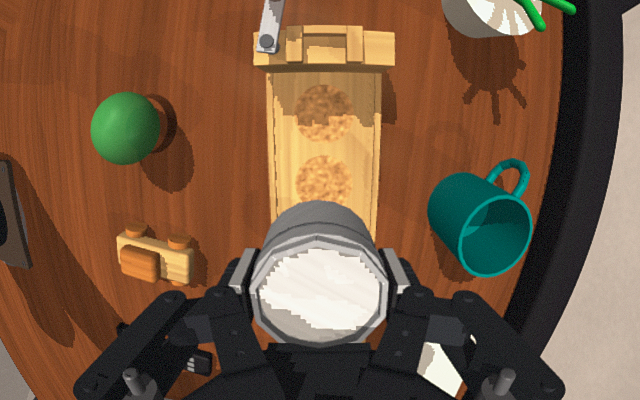

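arm_command:
  increments:
    - [0.05, 0.5, 0.13, 0.05, 0, 0.02]
    - [0, 0.9, 0, 0, 0, 0]
    - [0, 0.9, 0, 0, 0, 0]
    - [0, 0.9, 0, 0, 0, 0]
    - [0, 0.9, 0, 0, 0, 0]
    - [0, 0.3, 0, 0, 0, 0]
    - [0, 0, 0, 0, 0, 0]
    - [0, 0, 0, 0, 0, 0]

```text
clock: 31.1
tcp_pos: [589.9, 86.3, 55.5]
ee_rot: [-0.519, 0.519, -0.479, 0.481]
ft_force: [0.3, -0.7, -0.3]
grip_width: 0.688
```

Run:
```python
from h import *
go(rack(0,70,32),RY)
```

```text
t 31.1 tcp [589.9  86.3  55.5] jawyaw 0.077 q6 -0.1 f [ 0.3 -0.7 -0.3] w 58.8
turn units [-0.02  0.02  0.02]
world d [ -1.6  -0.1 -13.5] shift units in final axes [ 0.    0.45 -0.05]
```

arm_command:
  increments:
    - [0, 0.2, -0.04, 0, 0, 0]
    - [0, 0.15, 0, 0, 0, 0]
    - [0, 0, 0, 0, 0, 0]

```text
clock: 31.4
tcp_pos: [587.7, 85.7, 43.6]
ee_rot: [-0.518, 0.519, -0.48, 0.481]
ft_force: [-0.5, -0.5, -1.2]
grip_width: 0.685
```

arm_command:
  increments:
    - [0, 0.06, 0, 0, 0, 0]
    - [0, 0, 0, 0, 0, 0]

```text
clock: 31.6
tcp_pos: [587.9, 85.6, 41.9]
ee_rot: [-0.518, 0.519, -0.48, 0.481]
ft_force: [0.2, -0.4, -1.9]
grip_width: 0.685
```

arm_command:
  increments:
    - [0, 0.05, 0, 0, 0, 0]
    - [0, 0, 0, 0, 0, 0]

```text
clock: 31.8
tcp_pos: [588.3, 85.6, 41.5]
ee_rot: [-0.518, 0.519, -0.48, 0.481]
ft_force: [-2.4, -0.3, 4.7]
grip_width: 0.69
```

arm_command:
  increments:
    - [0, 0, 0, 0, 0, 0]
    - [0, 0, 0, 0, 0, 0]
    - [0, 0, 0, 0, 0, 0]
    - [0, 0, 0, 0, 0, 0]
    - [0, 0, 0, 0, 0, 0]
    - [0, -0.5, 0, 0, 0, 0]
    - [0, -0.9, 0, 0, 0, 0]
    - [0, -0.9, 0, 0, 0, 0]
    - [0, -0.9, 0, 0, 0, 0]
    - [0, -0.9, 0, 0, 0, 0]
  grip: 85

```text
clock: 32.8
tcp_pos: [588.1, 86.0, 165.9]
ee_rot: [-0.519, 0.519, -0.48, 0.481]
ft_force: [0.4, -0.1, 0.2]
grip_width: 0.993
```

Run:
```python
from h import *
go((413.5,363.5,170),RY)
```

```text
t 32.8 tcp [588.1  86.  165.9] jawyaw 0.076 q6 -0.1 f [ 0.4 -0.1  0.2] w 84.8
turn units [-0.01  0.02  0.02]
world d [-174.6  277.5    4.1] shift units in final axes [-9.66 -0.14 -5.11]
```

arm_command:
  increments:
    - [-0.4, -0.14, -0.2, 0, 0, 0]
    - [-0.8, 0, -0.42, 0, 0, 0]
    - [-0.8, 0, -0.42, 0, 0, 0]
    - [-0.8, 0, -0.42, 0, 0, 0]
    - [-0.8, 0, -0.42, 0, 0, 0]
    - [-0.8, 0, -0.42, 0, 0, 0]
    - [-0.8, 0, -0.42, 0, 0, 0]
    - [-0.8, 0, -0.42, 0, 0, 0]
    - [-0.8, 0, -0.42, 0, 0, 0]
    - [-0.8, 0, -0.42, 0, 0, 0]

```text
clock: 33.8
tcp_pos: [449.5, 305.3, 166.3]
ee_rot: [-0.518, 0.52, -0.48, 0.481]
ft_force: [-0.2, -0.6, 0.4]
grip_width: 0.996
```

arm_command:
  increments:
    - [-0.8, 0, -0.42, 0, 0, 0]
    - [-0.8, 0, -0.42, 0, 0, 0]
    - [-0.46, 0, -0.29, 0, 0, 0]
    - [0, 0, 0, 0, 0, 0]
    - [0, 0, 0, 0, 0, 0]

```text
clock: 34.3
tcp_pos: [412.7, 363.0, 166.7]
ee_rot: [-0.518, 0.52, -0.48, 0.481]
ft_force: [-0.7, -0.2, -1.4]
grip_width: 0.995
```

Run:
```python
from h import *
go((413.5,363.5,33),RY)
cal=w2c('wrist');snap('wrist','w13.png')
import pickle; pickle.dump(cal,open('w13.pkl','wb'))
```

```text
t 34.3 tcp [412.7 363.  166.7] jawyaw 0.077 q6 0.46 f [-0.7 -0.2 -1.4] w 85.0
turn units [0.   0.02 0.03]
world d [   0.8    0.5 -133.7] shift units in final axes [-0.02  4.46  0.03]
```

View pics/w13.png

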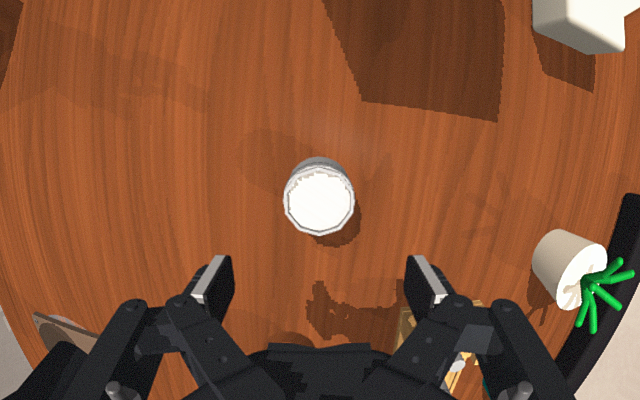

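Tin b1 is at (319,201), centred. Descend and grip.

arm_command:
  increments:
    - [0, 0.6, 0.03, 0, 0, 0]
    - [0, 0.9, 0, 0, 0, 0]
    - [0, 0.9, 0, 0, 0, 0]
    - [0, 0.9, 0, 0, 0, 0]
    - [0, 0.8, 0, 0, 0, 0]
    - [0, 0.36, 0, 0, 0, 0]
    - [0, 0, 0, 0, 0, 0]
    - [0, 0, 0, 0, 0, 0]

```text
clock: 35.15
tcp_pos: [414.9, 362.9, 34.2]
ee_rot: [-0.518, 0.519, -0.48, 0.481]
ft_force: [0.8, 0.5, 0.8]
grip_width: 0.994
```

arm_command:
  increments:
    - [0, 0, 0, 0, 0, 0]
    - [0, 0, 0, 0, 0, 0]
    - [0, 0, 0, 0, 0, 0]
    - [0, 0, 0, 0, 0, 0]
    - [0, 0, 0, 0, 0, 0]
    - [0, 0, 0, 0, 0, 0]
  grip: 45

```text
clock: 35.75
tcp_pos: [415.2, 363.8, 35.3]
ee_rot: [0.519, -0.518, 0.48, -0.481]
ft_force: [0.4, -0.1, 6.4]
grip_width: 0.684
```

arm_command:
  increments:
    - [0, -0.3, 0, 0, 0, 0]
    - [0, -0.7, 0, 0, 0, 0]
    - [0, -0.9, 0, 0, 0, 0]
    - [0, -0.9, 0, 0, 0, 0]
    - [0, -0.9, 0, 0, 0, 0]
    - [0, -0.9, 0, 0, 0, 0]
    - [0, -0.5, 0, 0, 0, 0]
    - [0, 0, 0, 0, 0, 0]

```text
clock: 36.55
tcp_pos: [414.9, 364.0, 189.0]
ee_rot: [0.52, -0.518, 0.479, -0.482]
ft_force: [-0.4, -0.8, -0.6]
grip_width: 0.684
```

Run:
```python
from h import *
go(rack(0,139,175),RY)
```

```text
t 36.55 tcp [414.9 364.  189. ] jawyaw 0.077 q6 0.46 f [-0.4 -0.8 -0.6] w 58.4
turn units [-0.04  0.02 -0.  ]
world d [ 168.2 -209.    -4. ] shift units in final axes [7.37 0.13 5.07]
```

arm_command:
  increments:
    - [0.4, 0, 0.27, 0, 0, 0]
    - [0.74, 0, 0.51, 0, 0, 0]
    - [0.74, 0, 0.51, 0, 0, 0]
    - [0.74, 0, 0.51, 0, 0, 0]
    - [0.74, 0, 0.51, 0, 0, 0]
    - [0.74, 0, 0.51, 0, 0, 0]
    - [0.74, 0, 0.51, 0, 0, 0]
    - [0.74, 0, 0.51, 0, 0, 0]
    - [0.74, 0, 0.51, 0, 0, 0]
    - [0.74, 0, 0.51, 0, 0, 0]

```text
clock: 37.55
tcp_pos: [575.0, 161.0, 183.8]
ee_rot: [-0.517, 0.52, -0.481, 0.48]
ft_force: [0.1, 1.2, -2.1]
grip_width: 0.686
```

arm_command:
  increments:
    - [0.3, 0, 0.2, 0, 0, 0]
    - [0, 0, 0, 0, 0, 0]
    - [0, 0, 0, 0, 0, 0]

```text
clock: 37.85
tcp_pos: [581.1, 154.8, 185.5]
ee_rot: [-0.518, 0.52, -0.481, 0.48]
ft_force: [0.5, 0.5, -0.9]
grip_width: 0.682
```

Run:
```python
from h import *
go(rack(0,139,55),RY)
snap('wrist','w14.png')
```

```text
t 37.85 tcp [581.1 154.8 185.5] jawyaw 0.076 q6 0.02 f [ 0.5  0.5 -0.9] w 58.2
turn units [0.03 0.01 0.02]
world d [   2.     0.2 -120.5] shift units in final axes [-0.    4.02  0.07]
```

View pics/w14.png

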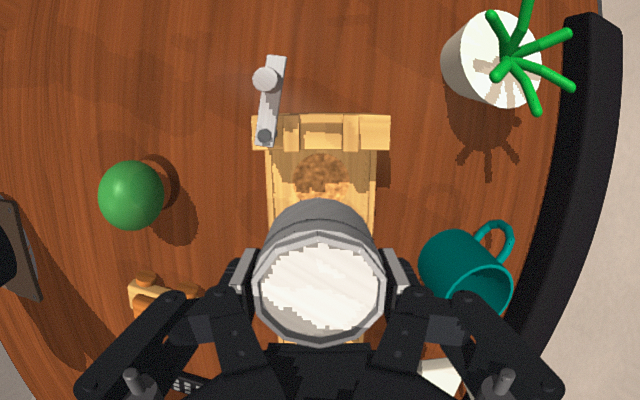

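arm_command:
  increments:
    - [0, 0.5, 0.07, 0, 0, 0]
    - [0, 0.9, 0, 0, 0, 0]
    - [0, 0.9, 0, 0, 0, 0]
    - [0, 0.9, 0, 0, 0, 0]
    - [0, 0.8, 0, 0, 0, 0]
    - [0, 0, 0, 0, 0, 0]
    - [0, 0, 0, 0, 0, 0]

```text
clock: 38.6
tcp_pos: [583.5, 155.2, 66.1]
ee_rot: [-0.518, 0.52, -0.48, 0.48]
ft_force: [-0.3, -0.3, -1.4]
grip_width: 0.686
```

Run:
```python
from h import *
go(rack(0,139,36),RY)
```

```text
t 38.6 tcp [583.5 155.2  66.1] jawyaw 0.077 q6 0.02 f [-0.3 -0.3 -1.4] w 58.6
turn units [0.02 0.02 0.02]
world d [ -0.4  -0.2 -20.1] shift units in final axes [ 0.01  0.67 -0.01]
```

arm_command:
  increments:
    - [0, 0.3, 0, 0, 0, 0]
    - [0, 0.3, 0, 0, 0, 0]
    - [0, 0, 0, 0, 0, 0]

```text
clock: 38.9
tcp_pos: [583.5, 154.6, 47.8]
ee_rot: [-0.518, 0.52, -0.48, 0.481]
ft_force: [0.4, 0.4, -1.3]
grip_width: 0.688
```

arm_command:
  increments:
    - [0, 0.06, 0, 0, 0, 0]
    - [0, 0, 0, 0, 0, 0]

```text
clock: 39.1
tcp_pos: [584.3, 154.6, 47.1]
ee_rot: [-0.518, 0.519, -0.48, 0.481]
ft_force: [-0.9, 0.4, -0.7]
grip_width: 0.684
```

arm_command:
  increments:
    - [0, 0.04, 0, 0, 0, 0]
    - [0, 0, 0, 0, 0, 0]

```text
clock: 39.3
tcp_pos: [584.3, 154.6, 45.9]
ee_rot: [-0.518, 0.519, -0.48, 0.481]
ft_force: [1.0, 1.2, -1.5]
grip_width: 0.683
```

arm_command:
  increments:
    - [0, 0.04, 0, 0, 0, 0]
    - [0, 0, 0, 0, 0, 0]

```text
clock: 39.5
tcp_pos: [584.5, 154.6, 45.3]
ee_rot: [-0.518, 0.519, -0.48, 0.481]
ft_force: [-1.0, -0.3, 2.9]
grip_width: 0.686
```

Contact. Release and rise.

arm_command:
  increments:
    - [0, 0, 0, 0, 0, 0]
    - [0, 0, 0, 0, 0, 0]
    - [0, 0, 0, 0, 0, 0]
    - [0, 0, 0, 0, 0, 0]
    - [0, 0, 0, 0, 0, 0]
    - [0, -0.5, 0, 0, 0, 0]
    - [0, -0.9, 0, 0, 0, 0]
    - [0, -0.9, 0, 0, 0, 0]
    - [0, -0.9, 0, 0, 0, 0]
    - [0, -0.9, 0, 0, 0, 0]
  grip: 85

```text
clock: 40.5
tcp_pos: [584.3, 154.9, 170.0]
ee_rot: [-0.519, 0.519, -0.48, 0.481]
ft_force: [-0.1, 0.6, 0.0]
grip_width: 0.995
```

Run:
```python
from h import *
go((516,-372,260),0.135+np.pi/2)
snap('wrist','w15.png'); p,d=snap('top','t15.png'); np.save('t15.npy',d)
```

```text
t 40.5 tcp [584.3 154.9 170. ] jawyaw 0.076 q6 0.02 f [-0.1  0.6  0. ] w 85.0
turn units [-3.000e-02  1.444e+01  1.000e-02]
world d [ -68.3 -526.9   90. ] shift units in final axes [ 4.62 -3.   17.1 ]
```

View pics/w15.png

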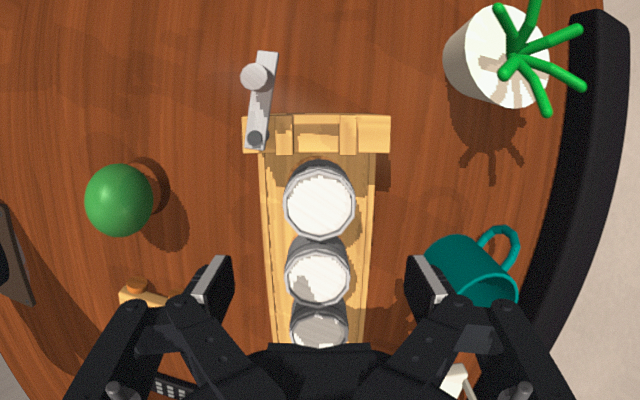

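View pics/t15.png

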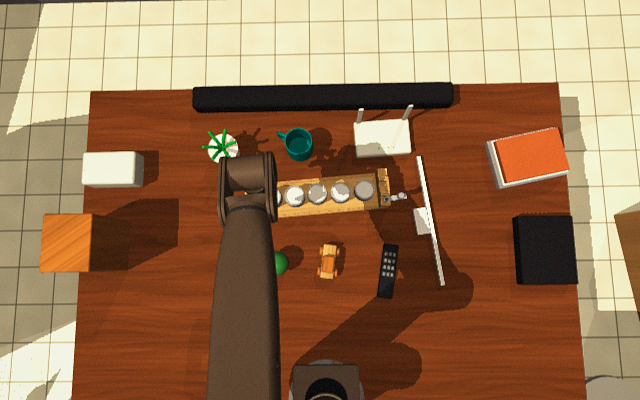

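Run:
```python
from h import *
im=cv2.imread('pics/t15.png'); cv2.imwrite('pics/t15c.png',cv2.resize(im[145:295,370:470],None,fx=4,fy=4,interpolation=cv2.INTER_CUBIC))
snap('scene','s15.png',(160,110,400,260),3)
```

```text
(no output)
```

View pics/t15c.png

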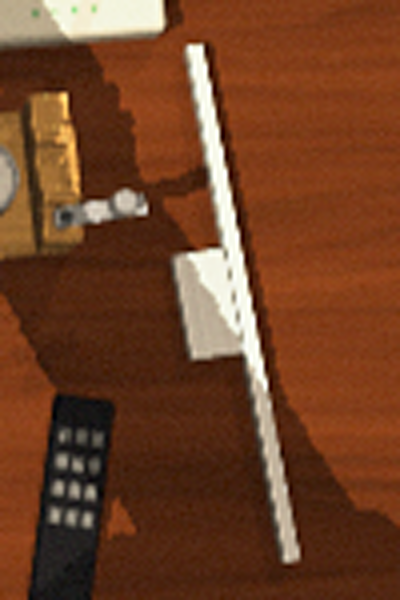

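View pics/s15.png

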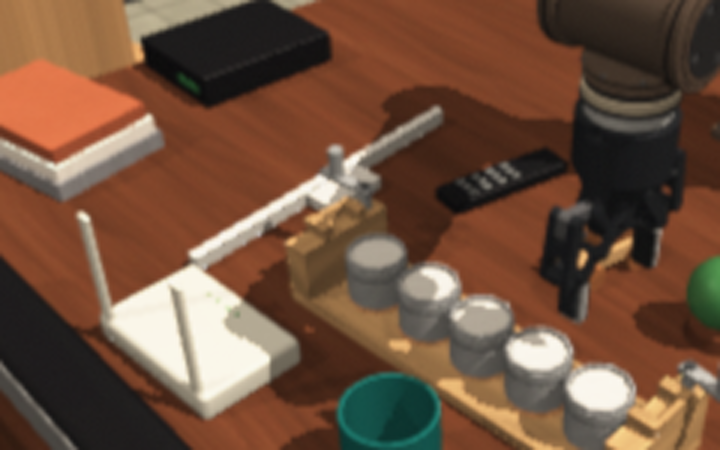

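Run:
```python
from h import *
d=np.load('t15.npy')
def c(x,y): return 370+x/4,145+y/4
for n,(x,y),z in (('barU',(196,43),20),('barL',(291,562),20),('finUo',(174,256),18),('finLo',(192,358),18),('finUi',(224,250),18),('finLi',(243,355),18)):
    u,v=c(x,y); print(n,atz('top',u,v,z).round(1))
for x,y in ((215,140),(270,450),(205,300),(185,300),(225,300),(246,300)):
    u,v=c(x,y); print(pt('top',u,v,d[int(round(v)),int(round(u))]).round(1))
for u,v in ((520,220),(575,220),(520,280),(575,280),(545,250),(490,150),(500,185),(565,180),(530,155),(383,140),(410,155),(355,155)):
    print(u,v,pt('top',u,v,d[v,u]).round(0))
```

```text
barU [ 710.7 -296.2   20. ]
barL [ 318.7 -349.    20. ]
finUo [ 546.8 -273.    18. ]
finLo [ 469.7 -283.3   18. ]
finUi [ 550.8 -310.8   18. ]
finLi [ 471.4 -321.4   18. ]
[ 635.3 -307.8   17.9]
[ 400.6 -337.4   20.5]
[ 513.9 -296.6   10. ]
[ 513.6 -280.2   16.3]
[ 513.2 -310.4   15.4]
[ 512.3 -324.6   22.2]
520 220 [ 506. -578.   44.]
575 220 [  574. -1190.  -751.]
520 280 [ 332. -573.   27.]
575 280 [ 331. -720.   47.]
545 250 [ 418. -645.   41.]
490 150 [ 725. -513.   21.]
500 185 [ 615. -535.   23.]
565 180 [ 631. -743.    1.]
530 155 [ 697. -613.   64.]
383 140 [ 760. -187.   29.]
410 155 [ 719. -273.   -0.]
355 155 [ 721. -102.    1.]
```

Run:
```python
from h import *
go((512,-285,175),0.134); print(manip.get_state()['qpos'].round(2))
```

```text
t 40.65 tcp [586.  155.1 171.4] jawyaw 0.077 q6 0.02 f [-1.1  0.2 -0.3] w 84.8
turn units [-0.06 -0.55  0.02]
world d [ -74.  -440.1    3.6] shift units in final axes [14.21 -0.12 -4.4 ]
[ 0.09  0.2   1.82 -0.    1.11  0.02]
```

arm_command:
  increments:
    - [0.4, -0.3, -0.1, 0, -0.55, 0]
    - [0.85, 0, -0.26, 0, 0, 0]
    - [0.85, 0, -0.26, 0, 0, 0]
    - [0.85, 0, -0.26, 0, 0, 0]
    - [0.85, 0, -0.26, 0, 0, 0]
    - [0.85, 0, -0.26, 0, 0, 0]
    - [0.85, 0, -0.26, 0, 0, 0]
    - [0.85, 0, -0.26, 0, 0, 0]
    - [0.85, 0, -0.26, 0, 0, 0]
    - [0.85, 0, -0.26, 0, 0, 0]

```text
clock: 41.65
tcp_pos: [542.0, -94.9, 175.6]
ee_rot: [-0.531, 0.533, -0.466, 0.465]
ft_force: [-0.2, -0.5, 0.1]
grip_width: 0.998
```

arm_command:
  increments:
    - [0.85, 0, -0.26, 0, 0, 0]
    - [0.85, 0, -0.26, 0, 0, 0]
    - [0.85, 0, -0.26, 0, 0, 0]
    - [0.85, 0, -0.26, 0, 0, 0]
    - [0.85, 0, -0.26, 0, 0, 0]
    - [0.85, 0, -0.26, 0, 0, 0]
    - [0.85, 0, -0.26, 0, 0, 0]
    - [0.2, 0, -0.1, 0, 0, 0]
    - [0, 0, 0, 0, 0, 0]
    - [0, 0, 0, 0, 0, 0]

```text
clock: 42.65
tcp_pos: [510.5, -283.7, 176.6]
ee_rot: [-0.532, 0.533, -0.466, 0.465]
ft_force: [-0.1, 0.1, 0.8]
grip_width: 0.995
```

Run:
```python
from h import *
import pickle
go((512,-285,175),0.134); print(manip.get_state()['qpos'].round(2))
cal=w2c('wrist');p,d=snap('wrist','w16.png'); pickle.dump(cal,open('w16.pkl','wb')); np.save('w16.npy',d)
```

```text
t 42.65 tcp [ 510.5 -283.7  176.6] jawyaw 0.134 q6 -0.81 f [-0.1  0.1  0.8] w 85.0
turn units [0.01 0.   0.  ]
world d [ 1.5 -1.3 -1.6] shift units in final axes [0.05 0.05 0.05]
[-0.68  0.15  1.86 -0.    1.12 -0.81]
```

View pics/w16.png

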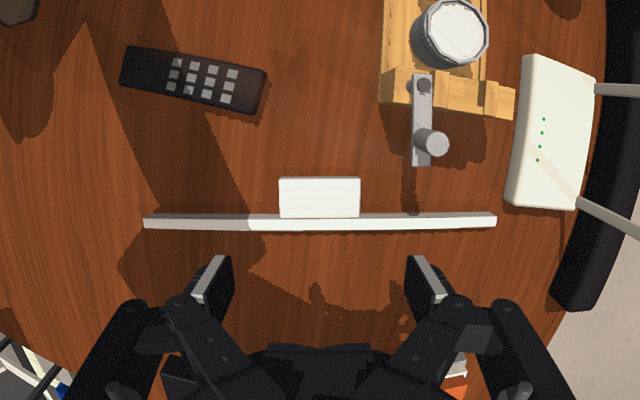

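Run:
```python
from h import *
im=cv2.imread('pics/w16.png'); cv2.imwrite('pics/w16c.png',cv2.resize(im[160:250,250:390],None,fx=5.5,fy=5.5,interpolation=cv2.INTER_CUBIC))
```

```text
(no output)
```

View pics/w16c.png

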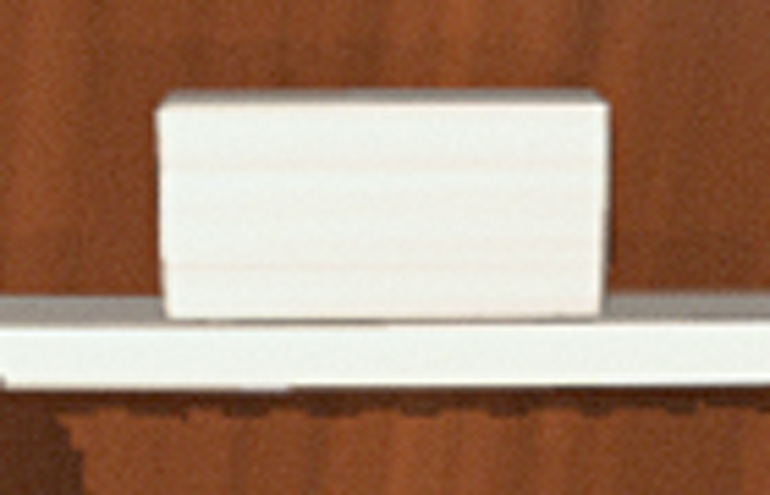

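Run:
```python
from h import *
import pickle
cal=pickle.load(open('w16.pkl','rb')); d=np.load('w16.npy')
P=[]
for u,v in ((278.5,179.5),(360.5,178.9),(280.4,217.6),(359.1,217.6)):
    P.append(atz('wrist',u,v,17,cal)); print(P[-1].round(1), pt('wrist',u,v,d[int(v)+(2 if v<200 else -2),int(u)+(2 if u<320 else -2)],cal).round(1))
P=np.array(P); print(np.linalg.norm(P[1]-P[0]),np.linalg.norm(P[2]-P[0]),'yaw',np.arctan2(*(P[1]-P[0])[[1,0]]),'yaw in',np.arctan2(*(P[3]-P[2])[[1,0]]))
print('outer mid',P[:2].mean(0),'inner mid',P[2:].mean(0))
c,R,t=cal
s=manip.get_state(); M=Rt().as_matrix()
for nm,q in (('outer',P[:2].mean(0)),('inner',P[2:].mean(0))): print(nm,'in tool',(M.T@(q-s['tcp_pos'])).round(1))
```

```text
[ 472.4 -281.7   17. ] [ 472.5 -281.6   17.4]
[ 550.6 -270.5   17. ] [ 550.6 -270.5   17. ]
[ 478.1 -320.4   17. ] [ 478.3 -319.3   19.9]
[ 556.1 -309.8   17. ] [ 501.6 -207.6  305.6]
78.97261724383942 39.13215721802097 yaw 0.1418352304097671 yaw in 0.13410154929936768
outer mid [ 511.51762294 -276.07087434   17.        ] inner mid [ 517.07923406 -315.11326017   17.        ]
outer in tool [ -7.4 159.9   2. ]
inner in tool [ 32.1 159.9   2.2]
```

Run:
```python
from h import *
import pickle
cal=pickle.load(open('w16.pkl','rb')); d=np.load('w16.npy')
s=manip.get_state(); M=Rt().as_matrix()
for u,v in ((228,258),(222,262),(215,262),(230,262),(228,275),(215,290),(200,295),(195,300),(412,260),(408,262),(420,262),(430,290)):
    q=pt('wrist',u,v,d[v,u],cal); print((u,v),d[v,u],'tool',(M.T@(q-s['tcp_pos'])).round(1))
im=cv2.imread('pics/w16.png'); cv2.imwrite('pics/w16f.png',cv2.resize(im[240:400,60:300],None,fx=3.3,fy=3.3,interpolation=cv2.INTER_CUBIC))
```

```text
(228, 258) 138.24254 tool [ -9.5  -4.9 -41. ]
(222, 262) 132.79675 tool [-10.3 -10.4 -42.3]
(215, 262) 131.97089 tool [-10.6 -11.2 -45.4]
(230, 262) 142.9594 tool [ -5.4  -1.3 -41.5]
(228, 275) 138.04639 tool [ -1.8  -7.6 -41.3]
(215, 290) 117.77035 tool [ -6.4 -27.4 -41.1]
(200, 295) 107.55543 tool [-10.1 -36.9 -43.7]
(195, 300) 101.22403 tool [-12.1 -42.9 -43.2]
(412, 260) 135.75226 tool [-9.7 -7.5 43.9]
(408, 262) 141.46692 tool [-6.1 -2.7 43.7]
(420, 262) 133.95366 tool [-9.6 -9.4 47.2]
(430, 290) 110.330635 tool [-10.6 -33.9  43.8]
```

View pics/w16f.png

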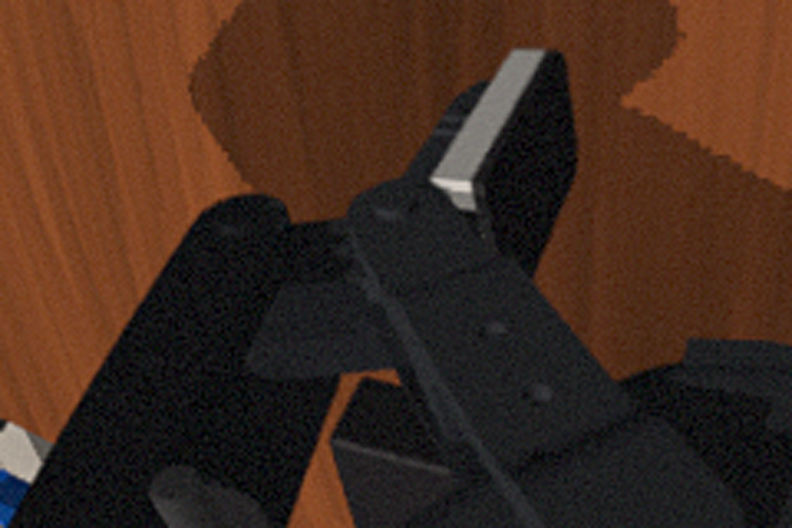

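arm_command:
  increments:
    - [0.22, 0.5, 0.03, 0, 0.03, 0]
    - [0, 0.9, 0, 0, 0, 0]
    - [0, 0.9, 0, 0, 0, 0]
    - [0, 0.9, 0, 0, 0, 0]
    - [0, 0.9, 0, 0, 0, 0]
    - [0, 0.3, 0, 0, 0, 0]
    - [0, 0, 0, 0, 0, 0]
    - [0, 0, 0, 0, 0, 0]

```text
clock: 43.5
tcp_pos: [513.2, -291.6, 46.2]
ee_rot: [-0.531, 0.532, -0.465, 0.467]
ft_force: [-0.6, -0.1, -0.1]
grip_width: 0.994
```

Run:
```python
from h import *
import pickle
go(None,0.136); print(manip.get_state()['qpos'].round(2))
cal=w2c('wrist');p,d=snap('wrist','w17.png'); pickle.dump(cal,open('w17.pkl','wb')); np.save('w17.npy',d)
im=cv2.imread('pics/w17.png'); cv2.imwrite('pics/w17c.png',cv2.resize(im[190:370,200:440],None,fx=3.3,fy=3.3,interpolation=cv2.INTER_CUBIC))
```

```text
t 43.5 tcp [ 513.2 -291.6   46.2] jawyaw 0.131 q6 -0.82 f [-0.6 -0.1 -0.1] w 84.9
turn units [-0.01 -0.05  0.03]
[-0.69  0.34  1.91 -0.    0.89 -0.82]
```

View pics/w17c.png

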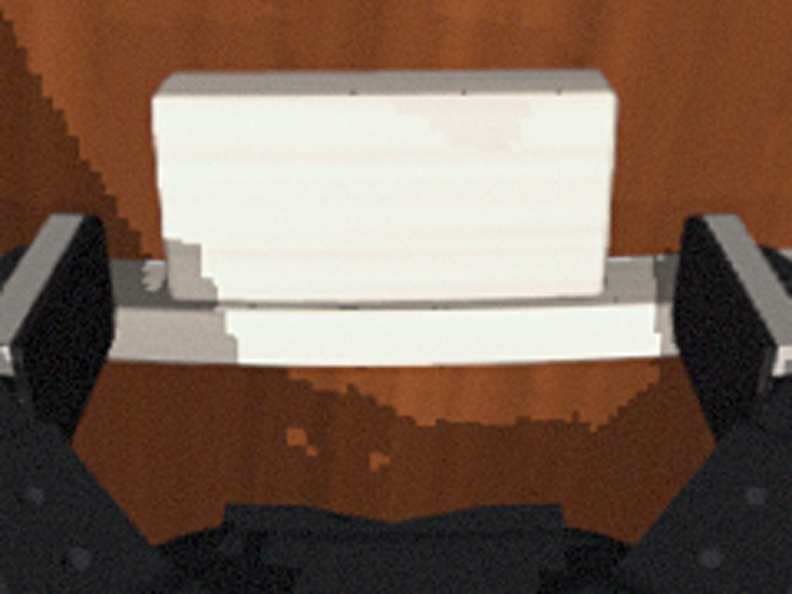

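Run:
```python
from h import *
import pickle
cal=pickle.load(open('w17.pkl','rb')); d=np.load('w17.npy')
s=manip.get_state(); M=Rt().as_matrix()
for x,y in ((153,97),(615,93),(167,298),(604,298)):
    u,v=200+x/3.3,190+y/3.3
    q=atz('wrist',u,v,17.5,cal); print(q.round(1),'tool',(M.T@(q-s['tcp_pos'])).round(1))
for u,v in ((230,262),(228,275),(233,280),(406,262),(404,280),(410,275)):
    q=pt('wrist',u,v,d[v,u],cal); print((u,v),'tool',(M.T@(q-s['tcp_pos'])).round(1))
```

```text
[ 472.7 -280.8   17.5] tool [-16.5  29.3 -39.1]
[ 549.5 -270.    17.5] tool [-17.2  29.4  38.5]
[ 476.8 -320.4   17.5] tool [ 23.2  29.4 -40.2]
[ 556.3 -309.9   17.5] tool [23.2 29.6 40. ]
(230, 262) tool [ -6.3  -1.6 -41.4]
(228, 275) tool [ -2.9  -8.  -41.1]
(233, 280) tool [  4.6  -0.3 -41.5]
(406, 262) tool [-4.6  1.6 43.8]
(404, 280) tool [ 4.7 -0.2 43.5]
(410, 275) tool [-2.6 -7.6 43.6]
```

arm_command:
  increments:
    - [0, 0, -0.04, 0, -0.05, 0]
    - [0, 0.3, 0, 0, 0, 0]
    - [0, 0.3, 0, 0, 0, 0]
    - [0, 0.3, 0, 0, 0, 0]
    - [0, 0, 0, 0, 0, 0]

```text
clock: 44.05
tcp_pos: [510.1, -290.6, 16.3]
ee_rot: [-0.532, 0.533, -0.466, 0.464]
ft_force: [-0.4, 0.4, -0.3]
grip_width: 0.997
```

Run:
```python
from h import *
go(None,0.136)
p,d=snap('wrist','w18.png')
im=cv2.imread('pics/w18.png'); cv2.imwrite('pics/w18c.png',cv2.resize(im[190:370,200:440],None,fx=3.3,fy=3.3,interpolation=cv2.INTER_CUBIC))
```

```text
t 44.05 tcp [ 510.1 -290.6   16.3] jawyaw 0.136 q6 -0.82 f [-0.4  0.4 -0.3] w 85.2
turn units [ 0.03  0.   -0.01]
```

View pics/w18c.png

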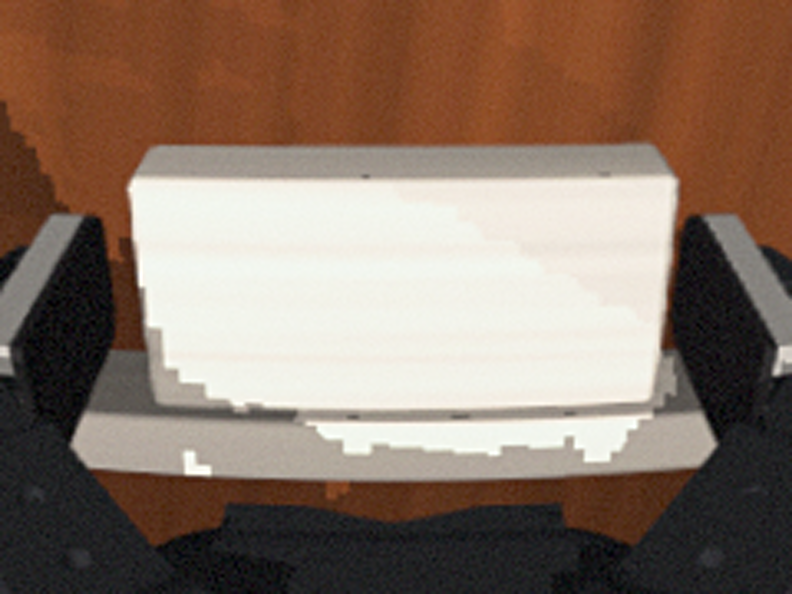

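arm_command:
  increments:
    - [0, -0.1, 0.03, 0, 0, 0]
    - [0, 0, 0.03, 0, 0, 0]
    - [0, 0, 0, 0, 0, 0]
    - [0, 0, 0, 0, 0, 0]

```text
clock: 44.5
tcp_pos: [513.4, -291.5, 21.9]
ee_rot: [-0.532, 0.533, -0.464, 0.466]
ft_force: [0.0, -0.5, 1.2]
grip_width: 0.997
```

Run:
```python
from h import *
go(None,0.136)
p,d=snap('wrist','w19.png')
im=cv2.imread('pics/w19.png'); cv2.imwrite('pics/w19c.png',cv2.resize(im[190:370,200:440],None,fx=3.3,fy=3.3,interpolation=cv2.INTER_CUBIC))
```

```text
t 44.5 tcp [ 513.4 -291.5   21.9] jawyaw 0.136 q6 -0.82 f [ 0.  -0.5  1.2] w 85.2
turn units [-0.    0.    0.03]
```

View pics/w19c.png

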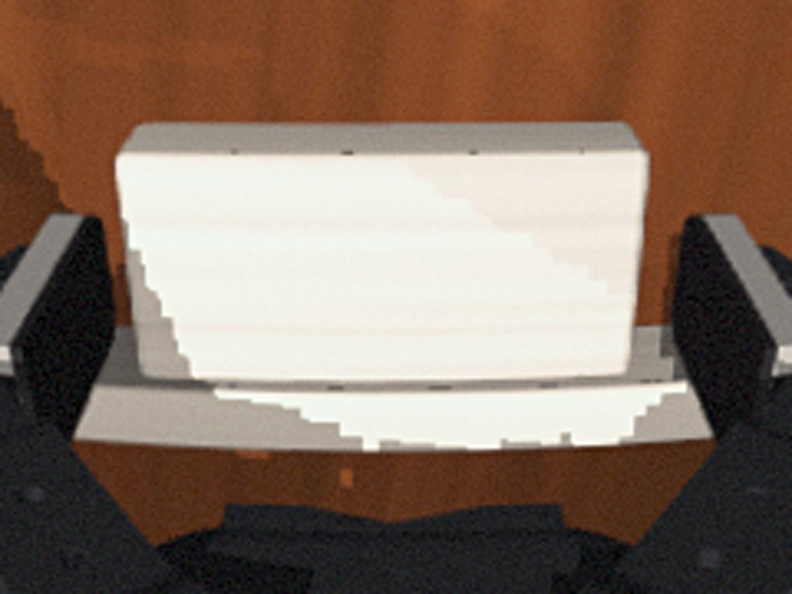

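arm_command:
  increments:
    - [0, 0, -0.03, 0, 0, 0]
    - [0, 0, 0, 0, 0, 0]
    - [0, 0, 0, 0, 0, 0]

```text
clock: 44.85
tcp_pos: [512.2, -291.4, 21.4]
ee_rot: [-0.532, 0.533, -0.464, 0.465]
ft_force: [1.3, -0.6, 0.8]
grip_width: 0.994
```

Run:
```python
from h import *
for i in range(5): print(manip.get_state()['tcp_pos'].round(2))
p,d=snap('wrist','w20.png')
im=cv2.imread('pics/w20.png'); cv2.imwrite('pics/w20c.png',cv2.resize(im[190:370,200:440],None,fx=3.3,fy=3.3,interpolation=cv2.INTER_CUBIC))
```

```text
[ 512.18 -291.44   21.45]
[ 512.18 -291.44   21.45]
[ 512.18 -291.44   21.45]
[ 512.18 -291.44   21.45]
[ 512.18 -291.44   21.45]
```

View pics/w20c.png

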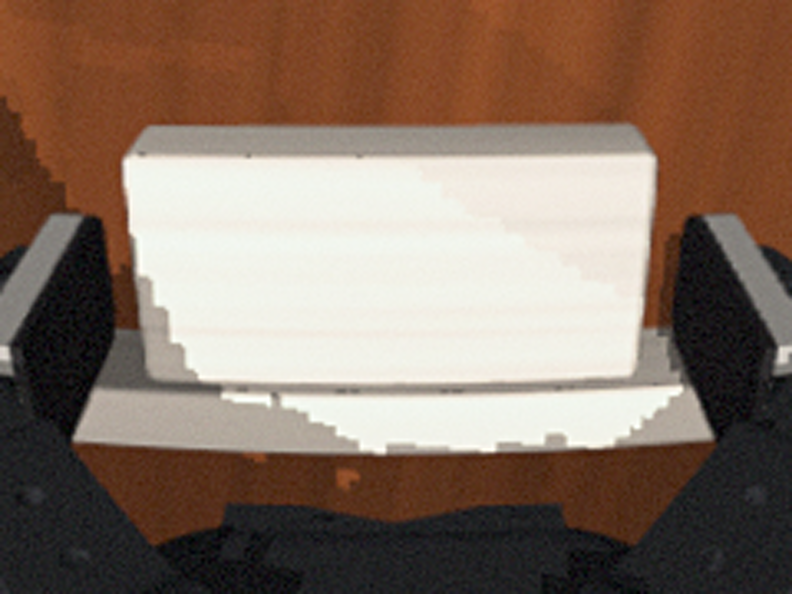

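arm_command:
  increments:
    - [0, 0.13, 0, 0, 0, 0]
    - [0, 0.13, 0, 0, 0, 0]
    - [0, 0, 0, 0, 0, 0]

```text
clock: 45.2
tcp_pos: [511.7, -291.0, 12.7]
ee_rot: [-0.532, 0.533, -0.465, 0.465]
ft_force: [0.8, 0.5, -0.9]
grip_width: 0.997
```

Run:
```python
from h import *
p,d=snap('wrist','w21.png')
im=cv2.imread('pics/w21.png'); cv2.imwrite('pics/w21c.png',cv2.resize(im[190:370,200:440],None,fx=3.3,fy=3.3,interpolation=cv2.INTER_CUBIC))
```

```text
(no output)
```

View pics/w21c.png

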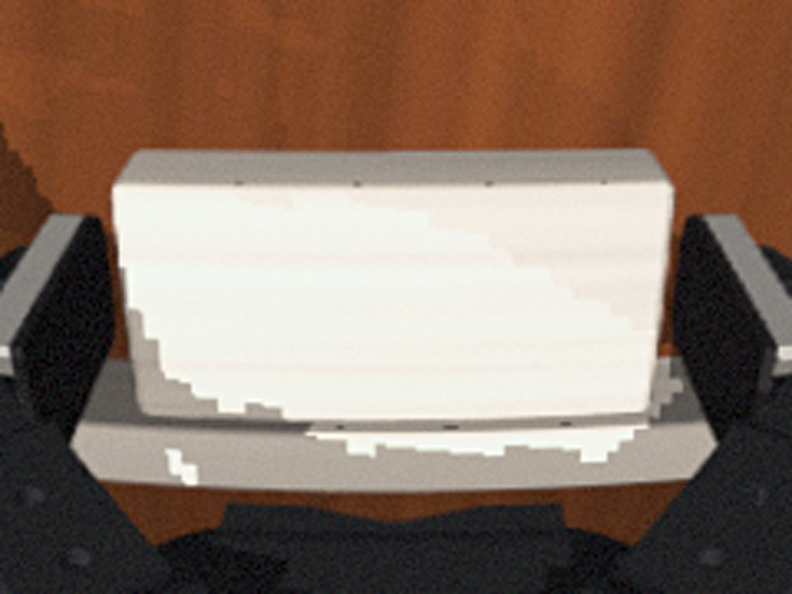

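arm_command:
  increments:
    - [0, 0.1, 0, 0, 0, 0]
    - [0, 0.1, 0, 0, 0, 0]
    - [0, 0, 0, 0, 0, 0]

```text
clock: 45.55
tcp_pos: [511.9, -291.2, 7.1]
ee_rot: [-0.532, 0.533, -0.465, 0.465]
ft_force: [-1.2, 1.1, -0.3]
grip_width: 0.995
```

Run:
```python
from h import *
p,d=snap('wrist','w22.png')
im=cv2.imread('pics/w22.png'); cv2.imwrite('pics/w22c.png',cv2.resize(im[190:370,200:440],None,fx=3.3,fy=3.3,interpolation=cv2.INTER_CUBIC))
```

```text
(no output)
```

View pics/w22c.png

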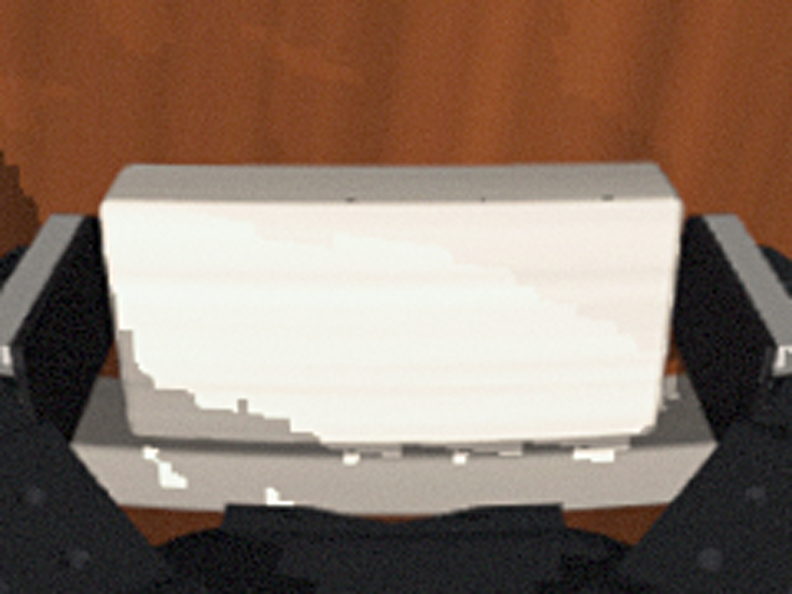

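arm_command:
  increments:
    - [0, 0.07, 0, 0, 0, 0]
    - [0, 0, 0, 0, 0, 0]

```text
clock: 45.8
tcp_pos: [512.2, -291.4, 5.4]
ee_rot: [-0.532, 0.533, -0.464, 0.465]
ft_force: [-0.3, -0.2, 0.2]
grip_width: 0.995
```

arm_command:
  increments:
    - [0, 0, 0, 0, 0, 0]
    - [0, 0, 0, 0, 0, 0]
    - [0, 0, 0, 0, 0, 0]
    - [0, 0, 0, 0, 0, 0]
    - [0, 0, 0, 0, 0, 0]
  grip: 60

```text
clock: 46.3
tcp_pos: [512.8, -291.9, 6.2]
ee_rot: [-0.532, 0.533, -0.464, 0.466]
ft_force: [1.2, 0.1, 4.5]
grip_width: 0.917
```

arm_command:
  increments:
    - [0, -0.3, 0, 0, 0, 0]
    - [0, -0.5, 0, 0, 0, 0]
    - [0, -0.8, 0, 0, 0, 0]
    - [0, -0.8, 0, 0, 0, 0]
    - [0, -0.8, 0, 0, 0, 0]
    - [0, -0.8, 0, 0, 0, 0]
    - [0, -0.5, 0, 0, 0, 0]
    - [0, 0, 0, 0, 0, 0]

```text
clock: 47.1
tcp_pos: [513.5, -292.2, 143.8]
ee_rot: [-0.532, 0.533, -0.462, 0.467]
ft_force: [-0.7, -0.7, -1.2]
grip_width: 0.916
```

Run:
```python
from h import *
print(manip.get_state()['qpos'].round(2))
snap('scene','s23.png',(160,90,400,240),3)
p,d=snap('wrist','w23.png')
```

```text
[-0.69  0.2   1.87 -0.    1.06 -0.82]
```

View pics/s23.png

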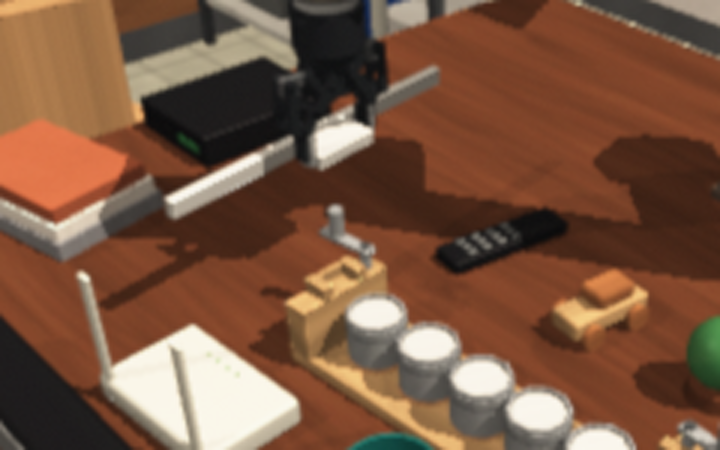

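View pics/w23.png

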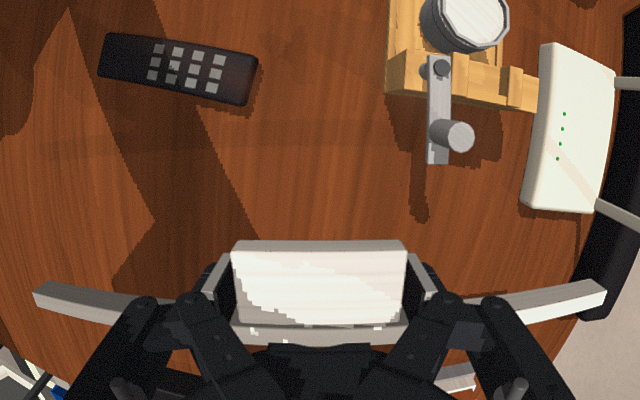

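arm_command:
  increments:
    - [0.6, -0.5, 0, 0, 0, 0]
    - [0.7, -0.5, 0, 0, 0, 0]
    - [0, 0, 0, 0, 0, 0.5]
    - [0, 0, 0, 0, 0, 0.8]
    - [0, 0, 0, 0, 0, 0.8]
    - [0, 0, 0, 0, 0, 0.8]
    - [0, 0, 0, 0, 0, 0]

```text
clock: 47.9
tcp_pos: [516.5, -330.5, 167.6]
ee_rot: [0.596, -0.456, 0.542, -0.378]
ft_force: [0.3, 0.4, -2.2]
grip_width: 0.92
```

Run:
```python
from h import *
s=manip.get_state(); print(s['qpos'].round(2),s['tcp_pos'],Rt().as_matrix().round(2))
```

```text
[-0.8   0.34  1.68  0.18  1.38 -0.99] [ 516.47145682 -330.51216573  167.58027593] [[ 0.13 -0.04  0.99]
 [-0.95  0.3   0.13]
 [-0.3  -0.95 -0.  ]]
```

arm_command:
  increments:
    - [0, 0, 0, 0, 0, 0.9]
    - [0, 0, 0, 0, 0, 0.9]
    - [0, 0, 0, 0, 0, 0.9]
    - [0, 0, 0, 0, 0, 0.9]
    - [0, 0, 0, 0, 0, 0.9]
    - [0, 0, 0, 0, 0, 0.5]
    - [0, 0, 0, 0, 0, 0]

```text
clock: 48.6
tcp_pos: [516.8, -329.4, 167.7]
ee_rot: [0.673, -0.301, 0.641, -0.211]
ft_force: [0.2, -0.7, -2.2]
grip_width: 0.919
```

Run:
```python
from h import *
s=manip.get_state(); print(s['qpos'].round(2),s['tcp_pos'],Rt().as_matrix().round(2))
snap('scene','s24.png',(100,70,400,260),2.5)
```

```text
[-0.88  0.56  1.5   0.41  1.81 -1.07] [ 516.75009838 -329.39818489  167.6521917 ] [[ 0.09 -0.1   0.99]
 [-0.67  0.73  0.13]
 [-0.74 -0.68 -0.  ]]
```

View pics/s24.png

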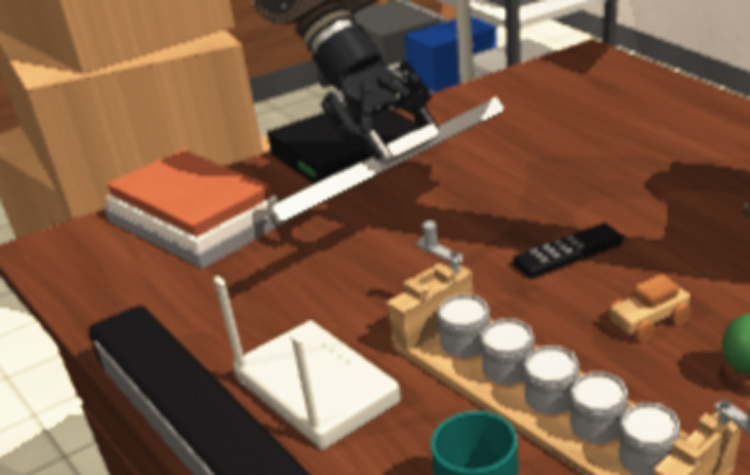

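arm_command:
  increments:
    - [0, 0, 0, 0, 0, 0.8]
    - [0, 0, 0, 0, 0, 0.9]
    - [0, 0, 0, 0, 0, 0.9]
    - [0, 0, 0, 0, 0, 0.9]
    - [0, 0, 0, 0, 0, 0]

```text
clock: 49.15
tcp_pos: [517.0, -329.0, 168.0]
ee_rot: [0.701, -0.18, 0.685, -0.085]
ft_force: [-0.7, 0.5, -2.5]
grip_width: 0.916
```

Run:
```python
from h import *
s=manip.get_state(); print(s['qpos'].round(2),s['tcp_pos'],Rt().as_matrix().round(3))
snap('scene','s25.png',(100,70,400,260),2.5); p,d=snap('wrist','w25.png'); snap('top','t25.png',(340,120,600,300),3)
```

```text
[-0.92  0.72  1.41  0.56  2.08 -1.06] [ 516.97613129 -329.04183775  168.04404262] [[ 0.047 -0.127  0.991]
 [-0.366  0.921  0.135]
 [-0.93  -0.369 -0.003]]
```

View pics/s25.png

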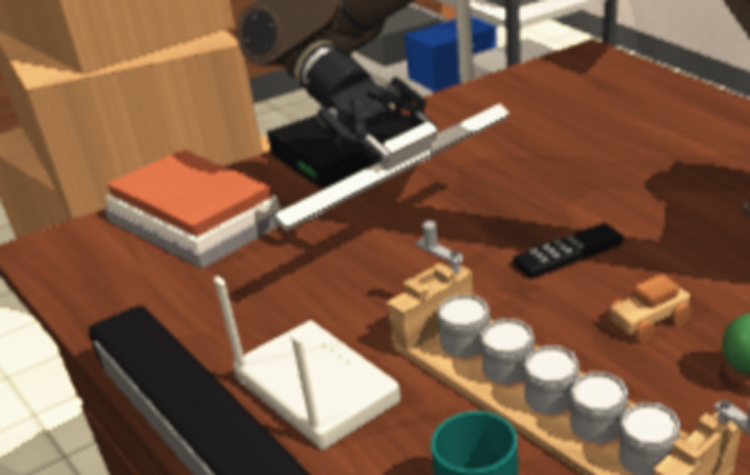

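View pics/t25.png

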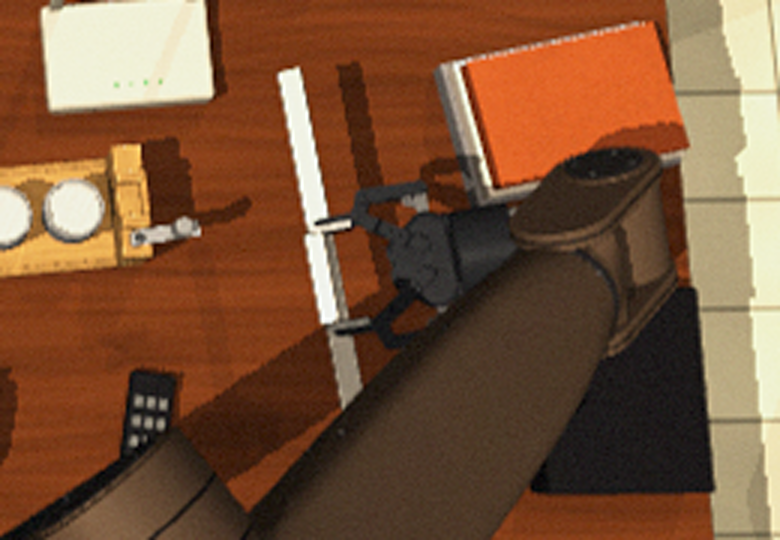

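View pics/w25.png

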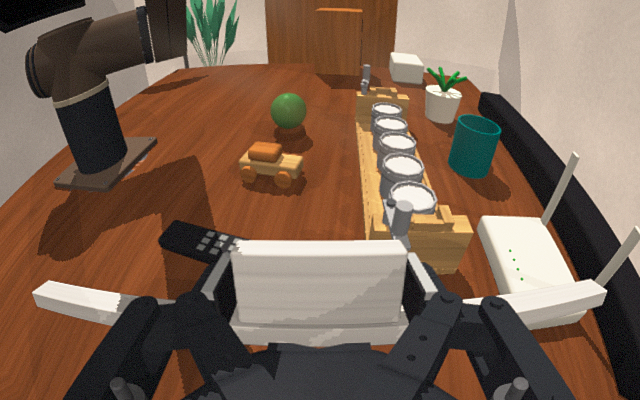

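Run:
```python
from h import *
p,d=cams.snapshot('top')
for u,v in ((545,175),(530,195),(555,180),(558,200),(545,230),(530,215),(520,190),(500,205),(480,205),(530,150),(470,260),(500,240),(440,280)):
    print((u,v),pt('top',u,v,d[v,u]).round(0))
```

```text
(545, 175) [ 590. -531.  301.]
(530, 195) [ 534. -466.  355.]
(555, 180) [ 572. -539.  329.]
(558, 200) [ 531. -564.  287.]
(545, 230) [ 458. -512.  318.]
(530, 215) [ 486. -450.  383.]
(520, 190) [ 552. -461.  319.]
(500, 205) [ 525. -438.  256.]
(480, 205) [ 531. -405.  212.]
(530, 150) [ 712. -615.   62.]
(470, 260) [ 392. -274.  513.]
(500, 240) [ 430. -353.  456.]
(440, 280) [ 358. -212.  533.]
```

arm_command:
  increments:
    - [0, 0, 0, 0, 0, 0.5]
    - [1, 0.4, 0, 0, 0, 0]
    - [1, 0.4, 0, 0, 0, 0]
    - [0.9, 0.35, 0, 0, 0, 0]
    - [0, 0, 0, 0, 0, 0]

```text
clock: 49.85
tcp_pos: [515.7, -323.0, 73.8]
ee_rot: [0.702, -0.161, 0.69, -0.066]
ft_force: [-0.4, 0.9, -1.8]
grip_width: 0.918
```

Run:
```python
from h import *
s=manip.get_state(); M=Rt().as_matrix(); print(s['qpos'].round(2),s['tcp_pos'],s['ft_force'].round(1),M.round(3))
print('corner z',(s['tcp_pos']+M@[35,6.2,0]).round(1)); print('world down in tool',(M.T@[0,0,-1]).round(3))
snap('scene','s26.png',(100,70,400,260),2.5)
```

```text
[-0.91  0.86  1.4   0.55  2.02 -1.13] [ 515.65559473 -323.02545287   73.83395182] [-0.4  0.9 -1.8] [[ 0.039 -0.131  0.991]
 [-0.315  0.939  0.136]
 [-0.948 -0.317 -0.004]]
corner z [ 516.2 -328.2   38.7]
world down in tool [0.948 0.317 0.004]
```

View pics/s26.png

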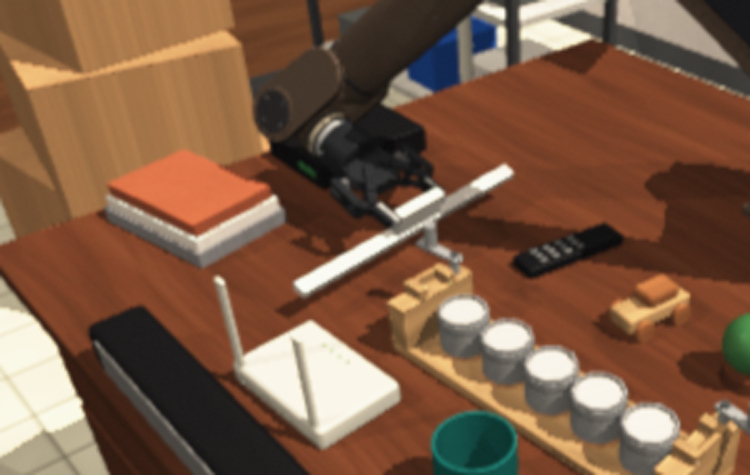

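arm_command:
  increments:
    - [0.47, 0.16, 0, 0, 0, 0]
    - [0.47, 0.16, 0, 0, 0, 0]
    - [0.1, 0.03, 0, 0, 0, 0]
    - [0, 0, 0, 0, 0, 0]

```text
clock: 50.3
tcp_pos: [516.6, -324.9, 43.7]
ee_rot: [0.704, -0.162, 0.689, -0.067]
ft_force: [0.1, -0.4, -1.4]
grip_width: 0.915
```

Run:
```python
from h import *
s=manip.get_state(); M=Rt().as_matrix(); print('corner z',(s['tcp_pos']+M@[35,6.2,0]).round(1),M[:,1])
snap('scene','s27.png',(160,90,400,240),3)
```

```text
corner z [ 517.3 -330.2    8.5] [-0.1288621   0.93867212 -0.31982685]
```

View pics/s27.png

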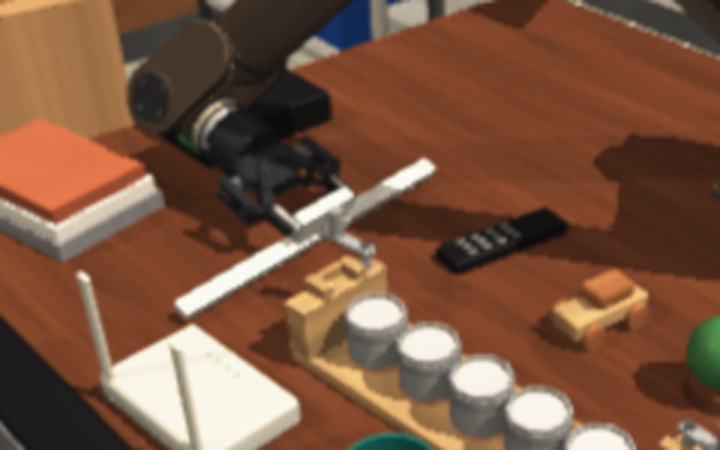

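arm_command:
  increments:
    - [0.1, 0.03, 0, 0, 0, 0]
    - [0.08, 0.03, 0, 0, 0, 0]
    - [0, 0, 0, 0, 0, 0]

```text
clock: 50.65
tcp_pos: [516.8, -325.2, 38.4]
ee_rot: [0.704, -0.162, 0.688, -0.067]
ft_force: [-0.6, 0.0, -1.4]
grip_width: 0.917
```

arm_command:
  increments:
    - [0.05, 0.02, 0, 0, 0, 0]
    - [0, 0, 0, 0, 0, 0]

```text
clock: 50.85
tcp_pos: [516.8, -325.0, 36.8]
ee_rot: [0.704, -0.162, 0.688, -0.067]
ft_force: [0.0, 0.6, -1.5]
grip_width: 0.918
```

arm_command:
  increments:
    - [0.05, 0.02, 0, 0, 0, 0]
    - [0, 0, 0, 0, 0, 0]

```text
clock: 51.05
tcp_pos: [516.9, -325.1, 36.3]
ee_rot: [0.704, -0.162, 0.689, -0.067]
ft_force: [0.6, 0.8, 2.2]
grip_width: 0.918
```

Run:
```python
from h import *
s=manip.get_state(); M=Rt().as_matrix(); print('corner z',(s['tcp_pos']+M@[35,6.2,0]).round(1),s['ft_force'],s['qpos'].round(2))
```

```text
corner z [ 517.6 -330.4    1.1] [0.64768412 0.77536599 2.18067814] [-0.92  0.92  1.38  0.54  1.98 -1.15]
```

arm_command:
  increments:
    - [0, 0, 0, 0, 0, 0]
    - [0, 0, 0, 0, 0, 0]
    - [0, 0, 0, 0, 0, 0]
    - [0, 0, 0, 0, 0, 0]
  grip: 85

```text
clock: 51.45
tcp_pos: [516.9, -325.0, 35.3]
ee_rot: [0.704, -0.162, 0.688, -0.067]
ft_force: [-0.1, -0.3, -0.4]
grip_width: 0.995
```

Run:
```python
from h import *
p,d=snap('wrist','w28.png');snap('scene','s28.png',(160,90,400,240),3)
```

```text
(no output)
```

View pics/w28.png

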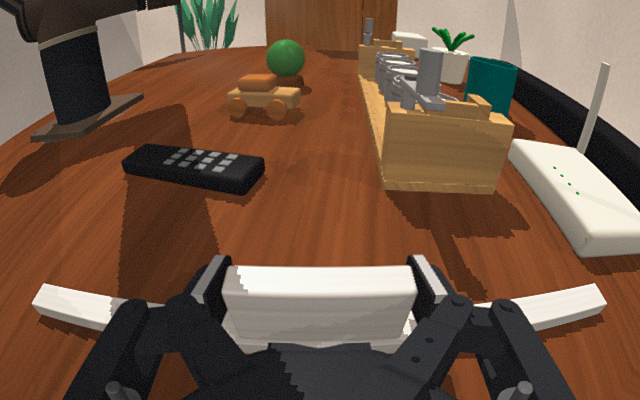

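View pics/s28.png

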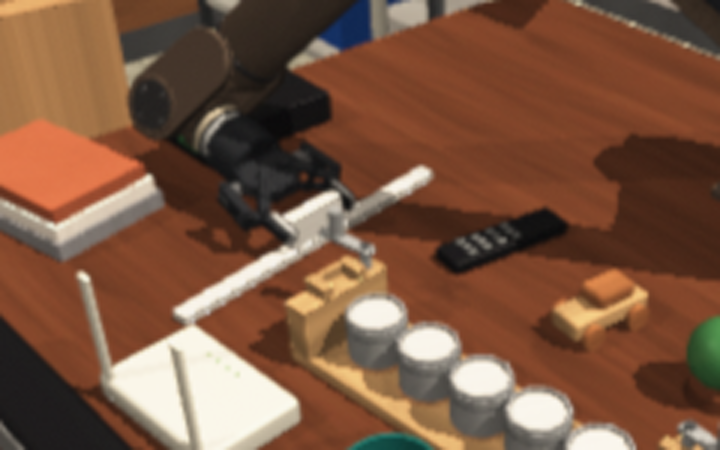

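arm_command:
  increments:
    - [0, -0.3, 0, 0, 0, 0]
    - [0, -0.4, 0, 0, 0, 0]
    - [0, -0.4, 0, 0, 0, 0]
    - [-0.5, -0.3, 0, 0, 0, 0]
    - [-0.9, -0.3, 0, 0, 0, 0]
    - [-0.9, -0.3, 0, 0, 0, 0]
    - [-0.9, -0.3, 0, 0, 0, 0]
    - [-0.9, -0.3, 0, 0, 0, 0]
    - [-0.9, -0.3, 0, 0, 0, 0]
    - [-0.5, -0.1, 0, 0, 0, 0]

```text
clock: 52.55
tcp_pos: [521.7, -358.0, 224.9]
ee_rot: [0.705, -0.164, 0.687, -0.069]
ft_force: [0.2, 0.2, -0.7]
grip_width: 0.994
```

Run:
```python
from h import *
s=manip.get_state(); print(s['tcp_pos'],s['qpos'].round(2))
p,d=snap('wrist','w29.png')
```

```text
[ 521.71349176 -358.04958283  224.94888465] [-0.94  0.71  1.32  0.6   2.21 -1.01]
```

View pics/w29.png

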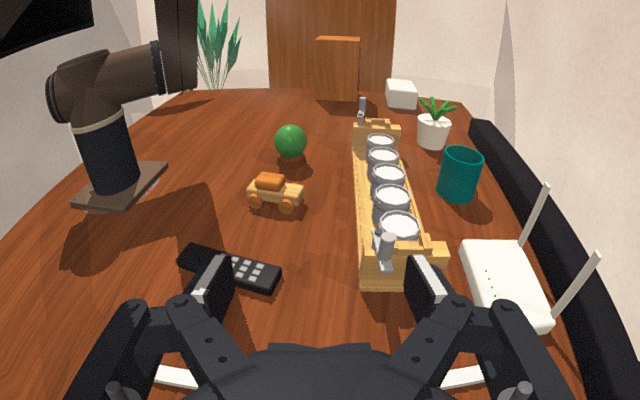

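arm_command:
  increments:
    - [0, 0, 0, 0, 0, -0.6]
    - [0, 0, 0, 0, 0, -0.9]
    - [0, 0, 0, 0, 0, -0.9]
    - [0, 0, 0, 0, 0, -0.9]
    - [0, 0, 0, 0, 0, -0.9]
    - [0, 0, 0, 0, 0, -0.9]
    - [0, 0, 0, 0, 0, -0.9]
    - [0, 0, 0, 0, 0, -0.9]
    - [0, 0, 0, 0, 0, -0.9]
    - [0, 0, 0, 0, 0, -0.9]

```text
clock: 53.6
tcp_pos: [521.0, -357.0, 220.0]
ee_rot: [0.602, -0.449, 0.546, -0.371]
ft_force: [0.3, 0.3, 0.9]
grip_width: 0.996
```

arm_command:
  increments:
    - [0, 0, 0, 0, 0, -0.9]
    - [0, 0, 0, 0, 0, -0.9]
    - [0, 0, 0, 0, 0, -0.9]
    - [0, 0, 0, 0, 0, -0.5]
    - [0, 0, 0, 0, 0, 0]

```text
clock: 54.1
tcp_pos: [521.0, -355.5, 220.0]
ee_rot: [-0.533, 0.534, -0.464, 0.464]
ft_force: [0.2, 0.4, -0.0]
grip_width: 0.997
```

Run:
```python
from h import *
go((515,-330,225),0.134-np.pi/2); print(Rt().as_matrix().round(2))
p,d=snap('top','t30.png'); np.save('t30.npy',d)
snap('wrist','w30.png')
```

```text
t 54.1 tcp [ 521.  -355.5  220. ] jawyaw 0.138 q6 -0.9 f [ 0.2  0.4 -0. ] w 85.1
turn units [  0.02 -14.96   0.  ]
world d [-6.  25.5  5. ] shift units in final axes [-0.08 -0.17  0.87]
[[ 0.14 -0.    0.99]
 [-0.99 -0.    0.14]
 [ 0.   -1.   -0.  ]]
```

View pics/w30.png

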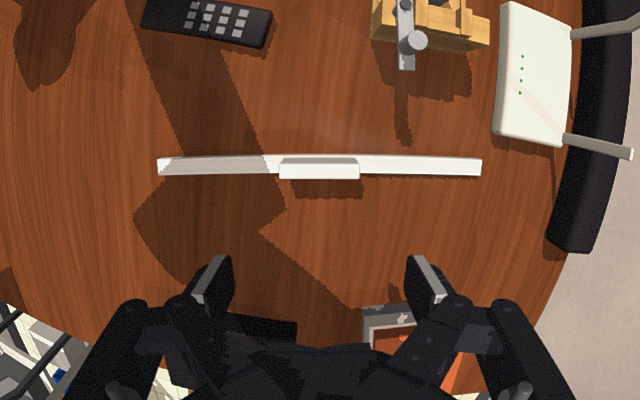

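arm_command:
  increments:
    - [0, 0, 0, 0, 0.6, 0]
    - [0, 0, 0, 0, 0.95, 0]
    - [0, 0, 0, 0, 0.95, 0]
    - [0, 0, 0, 0, 0.95, 0]
    - [0, 0, 0, 0, 0.95, 0]
    - [0, 0, 0, 0, 0.95, 0]
    - [0, 0, 0, 0, 0.95, 0]
    - [0, 0, 0, 0, 0.95, 0]
    - [0, 0, 0, 0, 0.95, 0]
    - [0, 0, 0, 0, 0.95, 0]

```text
clock: 55.2
tcp_pos: [521.1, -357.7, 219.9]
ee_rot: [-0.257, 0.257, -0.659, 0.659]
ft_force: [-0.0, 0.6, 0.2]
grip_width: 0.991
```

arm_command:
  increments:
    - [0, 0, 0, 0, 0.95, 0]
    - [0, 0, 0, 0, 0.95, 0]
    - [0, 0, 0, 0, 0.95, 0]
    - [0, 0, 0, 0, 0.95, 0]
    - [0, 0, 0, 0, 0.95, 0]
    - [0, 0, 0, 0, 0.95, 0]
    - [0, 0, 0, 0, 0.15, 0]
    - [0, 0, 0, 0, 0, 0]

```text
clock: 56.0
tcp_pos: [521.1, -357.5, 220.1]
ee_rot: [-0.048, 0.049, -0.705, 0.706]
ft_force: [0.1, -0.8, 0.1]
grip_width: 0.998
```

Run:
```python
from h import *
import pickle
go((515,-330,225),0.134-np.pi/2); print(Rt().as_matrix().round(2))
cal=w2c('wrist'); p,d=snap('wrist','w31.png'); pickle.dump(cal,open('w31.pkl','wb')); np.save('w31.npy',d)
im=cv2.imread('pics/w31.png'); cv2.imwrite('pics/w31c.png',cv2.resize(im[100:280,200:440],None,fx=3.3,fy=3.3,interpolation=cv2.INTER_CUBIC))
```

```text
t 56.0 tcp [ 521.1 -357.5  220.1] jawyaw -1.434 q6 0.67 f [ 0.1 -0.8  0.1] w 85.2
turn units [-0.01  0.03  0.  ]
world d [-6.1 27.5  4.9] shift units in final axes [ 0.08 -0.16 -0.94]
[[-0.99 -0.    0.14]
 [-0.14 -0.   -0.99]
 [ 0.   -1.    0.  ]]
```

View pics/w31.png

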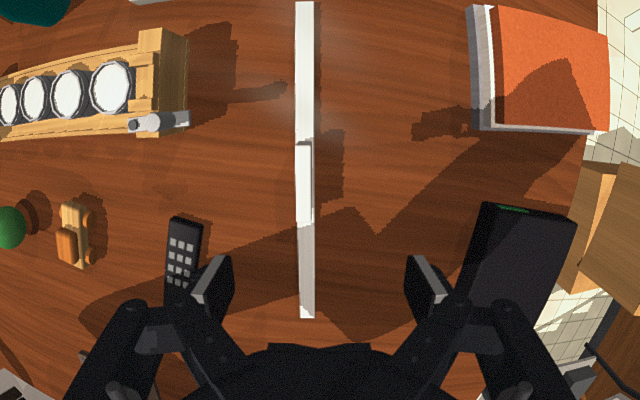

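View pics/w31c.png

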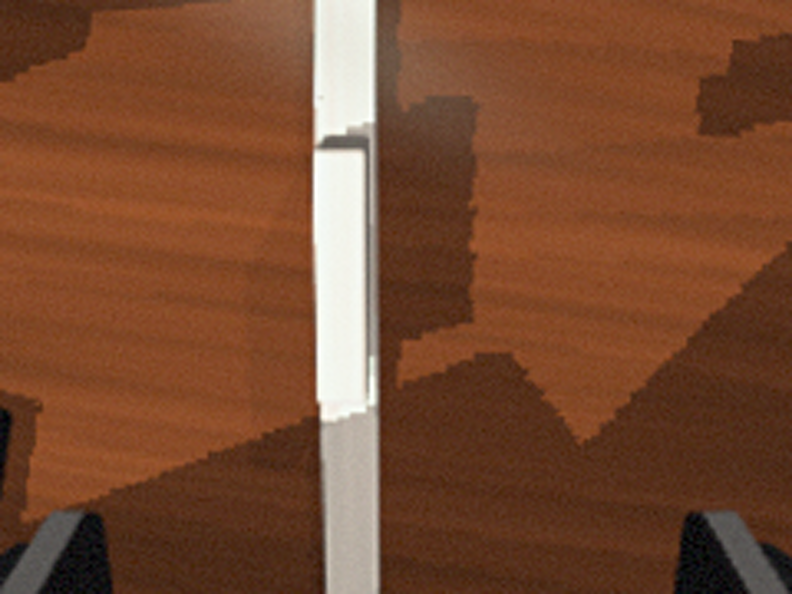

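Run:
```python
from h import *
import pickle
cal=pickle.load(open('w31.pkl','rb'))
d=np.load('w31.npy')
P=np.array([atz('wrist',200+x/3.3,100+y/3.3,52,cal) for x,y in ((315,150),(364,150),(320,403),(368,403))])
print(P.round(1)); c=P.mean(0); a=(P[0]+P[1]-P[2]-P[3])/2
print('fin c',c,'len',np.linalg.norm(a),'yaw',np.arctan2(a[1],a[0]))
u,v=200+341/3.3,100+280/3.3; print('depth pt',pt('wrist',u,v,d[int(v),int(u)],cal))
e=np.array([atz('wrist',u,v,12,cal) for u,v in ((305,3),(307,317))]); dd=e[0]-e[1]; print(e.round(1),np.linalg.norm(dd),np.arctan2(dd[1],dd[0]))
yaw=np.arctan2(a[1],a[0])
go((c[0],c[1],60),yaw-np.pi/2)
```

```text
[[ 559.  -330.7   52. ]
 [ 560.9 -344.8   52. ]
 [ 480.9 -341.4   52. ]
 [ 482.9 -356.3   52. ]]
fin c [ 520.91214637 -343.29363686   52.        ] len 78.8263501631832 yaw 0.1411986409647735
depth pt [ 521.31920749 -343.12719136   53.05377783]
[[ 713.3 -317.2   12. ]
 [ 327.3 -369.1   12. ]] 389.452099658906 0.1337262641631825
t 56.05 tcp [ 521.2 -357.4  220.2] jawyaw -1.434 q6 0.67 f [-0.2  0.1 -0.4] w 85.0
turn units [-0.01 -0.04  0.  ]
world d [  -0.2   14.1 -160.2] shift units in final axes [-0.06  5.34 -0.47]
```

arm_command:
  increments:
    - [-0.06, 0.5, -0.47, 0, -0.02, 0]
    - [0, 0.9, 0, 0, 0, 0]
    - [0, 0.9, 0, 0, 0, 0]
    - [0, 0.9, 0, 0, 0, 0]
    - [0, 0.9, 0, 0, 0, 0]
    - [0, 0.9, 0, 0, 0, 0]
    - [0, 0.6, 0, 0, 0, 0]
    - [0, 0, 0, 0, 0, 0]

```text
clock: 56.85
tcp_pos: [519.2, -341.5, 48.9]
ee_rot: [0.047, -0.051, 0.707, -0.704]
ft_force: [-0.8, -0.6, -0.7]
grip_width: 0.998
```

Run:
```python
from h import *
go((520.9,-343.3,32),0.136-np.pi/2)
snap('wrist','w32.png')
```

```text
t 56.85 tcp [ 519.2 -341.5   48.9] jawyaw -1.432 q6 0.69 f [-0.8 -0.6 -0.7] w 85.3
turn units [0.03 0.03 0.04]
world d [  1.7  -1.8 -16.9] shift units in final axes [-0.05  0.56  0.07]
```

View pics/w32.png

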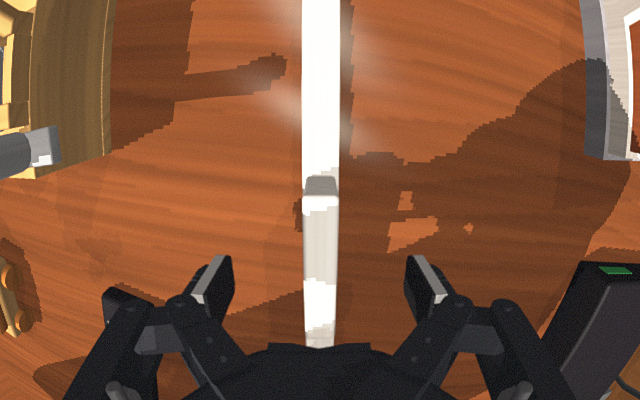

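arm_command:
  increments:
    - [-0.05, 0.3, 0.04, 0, 0, 0]
    - [0, 0.26, 0, 0, 0, 0]
    - [0, 0, 0, 0, 0, 0]
    - [0, 0, 0, 0, 0, 0]

```text
clock: 57.3
tcp_pos: [522.9, -344.2, 35.9]
ee_rot: [-0.049, 0.049, -0.705, 0.706]
ft_force: [-0.5, 0.0, -0.6]
grip_width: 0.992
```

arm_command:
  increments:
    - [0, 0, 0, 0, 0, 0]
    - [0, 0, 0, 0, 0, 0]
    - [0, 0, 0, 0, 0, 0]
    - [0, 0, 0, 0, 0, 0]
    - [0, 0, 0, 0, 0, 0]
    - [0, 0, 0, 0, 0, 0]
    - [0, 0, 0, 0, 0, 0]
    - [0, 0, 0, 0, 0, 0]
    - [0, 0, 0, 0, 0, 0]
    - [0, 0, 0, 0, 0, 0]
  grip: 5

```text
clock: 58.3
tcp_pos: [522.8, -344.1, 35.7]
ee_rot: [-0.049, 0.049, -0.705, 0.706]
ft_force: [-0.6, 0.6, 0.2]
grip_width: 0.177
```

Run:
```python
from h import *
go((520.9,-343.3,32),0.136-np.pi/2); print(manip.get_state()['torque'])
```

```text
t 58.3 tcp [ 522.8 -344.1   35.7] jawyaw -1.433 q6 0.69 f [-0.6  0.6  0.2] w 15.1
turn units [-0.02  0.02  0.  ]
world d [-1.9  0.8 -3.7] shift units in final axes [ 0.06  0.12 -0.03]
[ 0.13283778  0.0282387  -0.00022926]
```

arm_command:
  increments:
    - [0, -0.3, 0, 0, 0, 0]
    - [0, -0.6, 0, 0, 0, 0]
    - [0, -0.9, 0, 0, 0, 0]
    - [0, -0.9, 0, 0, 0, 0]
    - [0, -0.9, 0, 0, 0, 0]
    - [0, -0.9, 0, 0, 0, 0]
    - [0, -0.9, 0, 0, 0, 0]
    - [0, -0.9, 0, 0, 0, 0]
    - [0, -0.7, 0, 0, 0, 0]
    - [0, 0, 0, 0, 0, 0]

```text
clock: 59.3
tcp_pos: [524.2, -345.0, 250.6]
ee_rot: [-0.051, 0.047, -0.702, 0.708]
ft_force: [0.1, -0.5, -0.8]
grip_width: 0.176
```

Run:
```python
from h import *
go(rack(0,0,240),RY)
snap('scene','s33.png',(160,60,480,260),2.4)
```

```text
t 59.3 tcp [ 524.2 -345.   250.6] jawyaw -1.433 q6 0.69 f [ 0.1 -0.5 -0.8] w 15.1
turn units [ -0.11 -14.4    0.02]
world d [ 69.3 361.4  -0.6] shift units in final axes [-11.84   0.02   3.21]
```

View pics/s33.png

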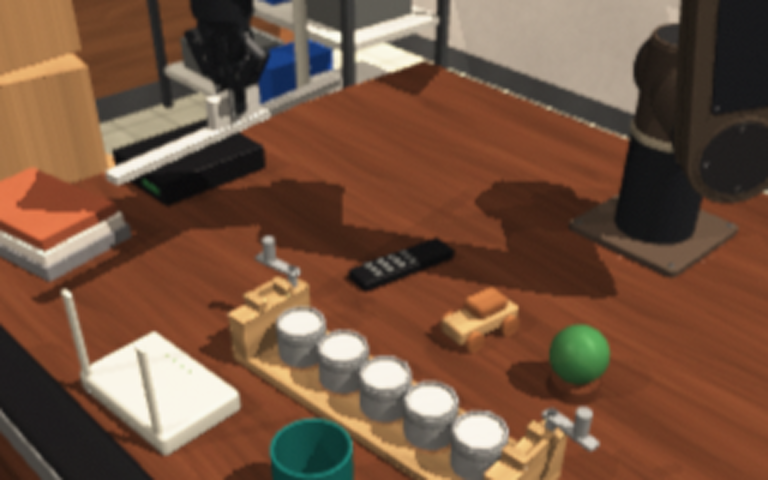

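arm_command:
  increments:
    - [0, 0, 0, 0, -0.5, 0]
    - [0, 0, 0, 0, -0.9, 0]
    - [0, 0, 0, 0, -0.95, 0]
    - [0, 0, 0, 0, -0.95, 0]
    - [0, 0, 0, 0, -0.95, 0]
    - [0, 0, 0, 0, -0.95, 0]
    - [0, 0, 0, 0, -0.95, 0]
    - [0, 0, 0, 0, -0.95, 0]
    - [0, 0, 0, 0, -0.95, 0]
    - [0, 0, 0, 0, -0.95, 0]

```text
clock: 60.35
tcp_pos: [521.9, -343.0, 242.8]
ee_rot: [0.364, -0.366, 0.606, -0.605]
ft_force: [0.5, 0.1, -1.0]
grip_width: 0.177
```

arm_command:
  increments:
    - [0, 0, 0, 0, -0.95, 0]
    - [0, 0, 0, 0, -0.95, 0]
    - [0, 0, 0, 0, -0.95, 0]
    - [0, 0, 0, 0, -0.95, 0]
    - [0, 0, 0, 0, -0.95, 0]
    - [0, 0, 0, 0, -0.65, 0]
    - [0, 0, 0, 0, 0, 0]

```text
clock: 61.05
tcp_pos: [522.0, -343.0, 243.1]
ee_rot: [-0.518, 0.519, -0.482, 0.48]
ft_force: [-0.4, -1.0, -0.8]
grip_width: 0.181
```

Run:
```python
from h import *
go(rack(0,0,240),RY)
```

```text
t 61.05 tcp [ 522.  -343.   243.1] jawyaw 0.075 q6 -0.82 f [-0.4 -1.  -0.8] w 15.4
turn units [ 0.03  0.   -0.01]
world d [ 71.5 359.4   6.9] shift units in final axes [-11.77  -0.23   3.27]
```

arm_command:
  increments:
    - [-0.4, -0.2, 0.1, 0, 0, 0]
    - [-0.84, 0, 0.24, 0, 0, 0]
    - [-0.84, 0, 0.24, 0, 0, 0]
    - [-0.84, 0, 0.24, 0, 0, 0]
    - [-0.84, 0, 0.24, 0, 0, 0]
    - [-0.84, 0, 0.24, 0, 0, 0]
    - [-0.84, 0, 0.24, 0, 0, 0]
    - [-0.84, 0, 0.24, 0, 0, 0]
    - [-0.84, 0, 0.24, 0, 0, 0]
    - [-0.84, 0, 0.24, 0, 0, 0]

```text
clock: 62.05
tcp_pos: [572.2, -98.5, 251.1]
ee_rot: [-0.518, 0.519, -0.481, 0.481]
ft_force: [0.2, -0.1, -1.1]
grip_width: 0.175
```

arm_command:
  increments:
    - [-0.84, 0, 0.24, 0, 0, 0]
    - [-0.84, 0, 0.24, 0, 0, 0]
    - [-0.84, 0, 0.24, 0, 0, 0]
    - [-0.84, 0, 0.24, 0, 0, 0]
    - [-0.45, 0, 0.1, 0, 0, 0]
    - [0, 0, 0, 0, 0, 0]
    - [0, 0, 0, 0, 0, 0]

```text
clock: 62.75
tcp_pos: [595.3, 15.7, 250.8]
ee_rot: [-0.518, 0.519, -0.48, 0.481]
ft_force: [-0.2, -0.8, -1.9]
grip_width: 0.175
```

Run:
```python
from h import *
import pickle
go(rack(0,0,240),RY)
cal=w2c('wrist'); p,d=snap('wrist','w34.png'); pickle.dump(cal,open('w34.pkl','wb')); np.save('w34.npy',d)
p,d=snap('top','t34.png'); np.save('t34.npy',d)
im=cv2.imread('pics/t34.png'); cv2.imwrite('pics/t34c.png',cv2.resize(im[140:260,210:430],None,fx=3.6,fy=3.6,interpolation=cv2.INTER_CUBIC))
```

```text
t 62.75 tcp [595.3  15.7 250.8] jawyaw 0.076 q6 -0.22 f [-0.2 -0.8 -1.9] w 15.0
turn units [0.   0.01 0.03]
world d [-1.8  0.7 -0.8] shift units in final axes [-0.03  0.03 -0.06]
```

View pics/w34.png

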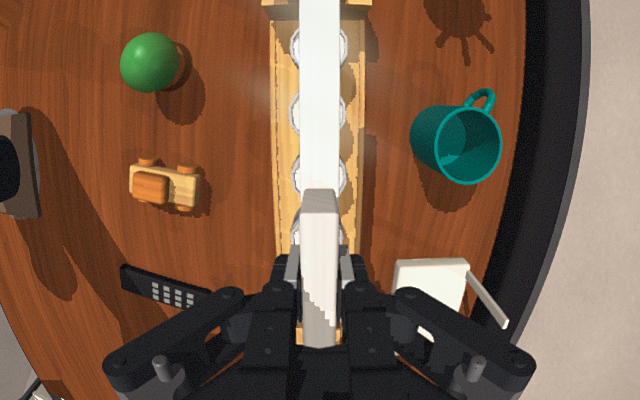

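View pics/t34c.png

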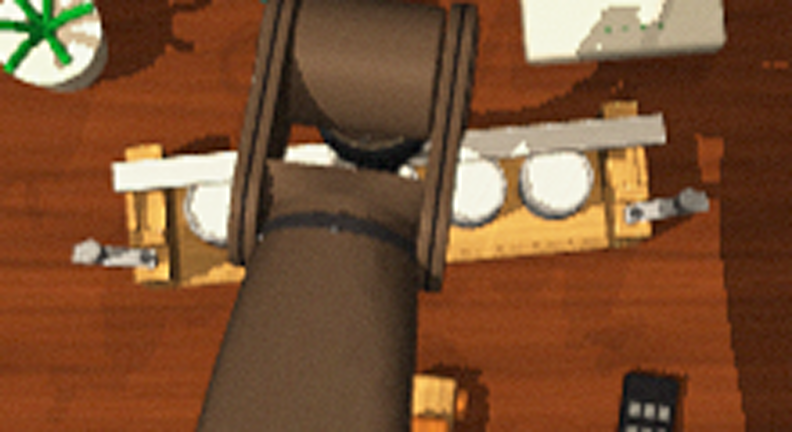

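Run:
```python
import cv2
a=cv2.imread('pics/w4.png'); b=cv2.imread('pics/w15.png')
A=cv2.resize(a[215:345,240:400],None,fx=4.5,fy=4.5,interpolation=cv2.INTER_CUBIC)
B=cv2.resize(b[40:170,230:400],None,fx=4.5,fy=4.5,interpolation=cv2.INTER_CUBIC)
cv2.imwrite('pics/cA.png',A); cv2.imwrite('pics/cB.png',B)
```

```text
(no output)
```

View pics/cA.png

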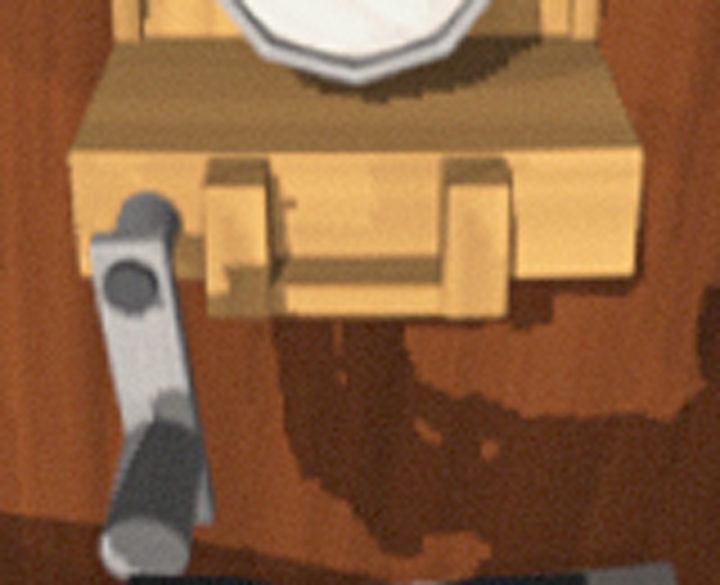

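View pics/cB.png

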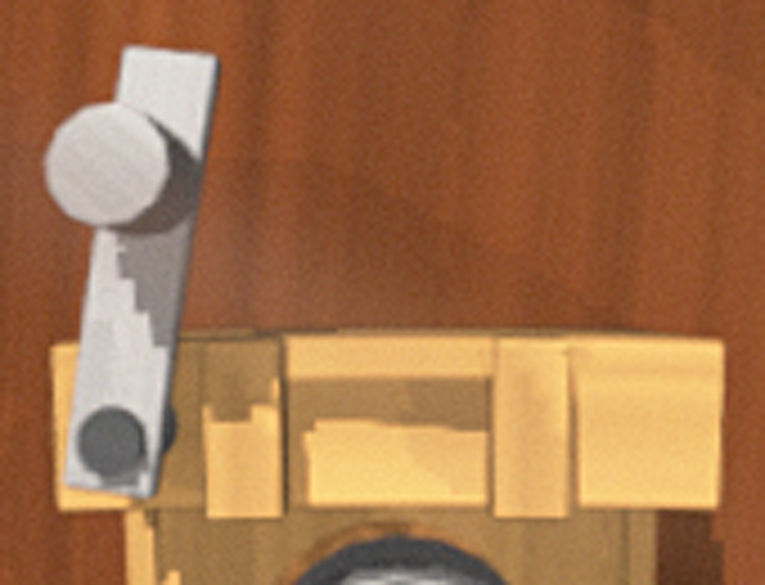

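```bash
cat >> h.py <<'E'
CT=np.array([-75.606,-128.98,0.316])
def fakecal(tcp,q):
    """wrist calibration for given tool pose, from the fixed mount (taken from the present calibration)"""
    c,R,t=w2c('wrist'); s=manip.get_state(); M=Rt(s['ee_rot']).as_matrix()
    Rct=R@M; o=M.T@(-R.T@t-s['tcp_pos'])
    M2=Rt(q).as_matrix(); R2=Rct@M2.T; C2=np.array(tcp)+M2@o
    return c,R2,-R2@C2
E
python3 - <<'E'
from h import *
import pickle
A=fakecal([604.3,-123.7,179.8],[0.518,-0.518,0.481,-0.482]); B=fakecal([584.3,154.9,170.0],[-0.519,0.519,-0.48,0.481])
a=np.array([atz('wrist',240+x/4.5,215+y/4.5,86,A) for x,y in ((268,183),(446,184),(271,315),(443,315))])
b=np.array([atz('wrist',230+x/4.5,40+y/4.5,86,B) for x,y in ((281,517),(495,517),(281,337),(497,339))])
print(a.round(1));print(b.round(1)); print('notch widths',np.linalg.norm(a[0]-a[1]),np.linalg.norm(b[0]-b[1]),'thick',np.linalg.norm(a[0]-a[2]),np.linalg.norm(b[0]-b[2]))
ca,cb=a.mean(0),b.mean(0); d=cb-ca
print(ca,cb,'dist',np.linalg.norm(d),'mid',(ca+cb)/2,'yaw',np.arctan2(-d[0],d[1]))
print('model',rack(0,-195),rack(0,195))
# top camera bar
L=(210+114/3.6,140+176/3.6);Rr=(210+664/3.6,140+130/3.6)
for z in (222,227):
    l=atz('top',*L,z);r=atz('top',*Rr,z);dd=l-r
    print('bar',l.round(1),r.round(1),np.linalg.norm(dd).round(1),'mid',((l+r)/2).round(1),'yaw',np.arctan2(-dd[0],dd[1]).round(4))
s=manip.get_state();print(s['tcp_pos'])
# top camera pivots
l=atz('top',210+150/3.6,140+258/3.6,99);r=atz('top',210+634/3.6,140+212/3.6,99);dd=l-r
print('piv',l,r,np.linalg.norm(dd),'yaw',np.arctan2(-dd[0],dd[1])); print(rack(-40,195),rack(-40,-195))
E
```

```text
[[ 593.3 -164.8   86. ]
 [ 625.3 -162.7   86. ]
 [ 595.2 -193.2   86. ]
 [ 627.6 -190.8   86. ]]
[[564.3 196.4  86. ]
 [597.3 198.9  86. ]
 [562.6 224.2  86. ]
 [595.2 226.3  86. ]]
notch widths 32.00998408158218 33.043859538115164 thick 28.426510707254437 27.83965000454608
[ 610.33286241 -177.87674435   86.        ] [579.83775624 211.45715261  86.        ] dist 390.52635611208694 mid [595.08530933  16.79020413  86.        ] yaw 0.07816676709424693
model [ 608.09184766 -178.05327969   10.        ] [578.90815234 210.85327969  10.        ]
bar [581.5 206.8 222. ] [ 608.5 -187.1  222. ] 394.8 mid [595.    9.8 222. ] yaw 0.0684
bar [580.6 205.7 227. ] [ 607.5 -186.3  227. ] 393.0 mid [594.    9.7 227. ] yaw 0.0684
[595.3605071   14.97081327 250.91473828]
piv [536.55641851 202.4803062   99.        ] [ 567.31896995 -180.53582899   99.        ] 384.24952100206684 yaw 0.08014455852439104
[539.02030009 207.86008017  10.        ] [ 568.20399542 -181.04647921   10.        ]
```

```bash
sed -i 's/^RC=.*/RC=np.array([595.1,16.8]);RY=0.078/' h.py
python3 - <<'E'
from h import *
import cv2
im=cv2.imread('pics/w34.png'); cv2.imwrite('pics/w34c.png',cv2.resize(im[160:300,260:380],None,fx=4.2,fy=4.2,interpolation=cv2.INTER_CUBIC))
cv2.imwrite('pics/w34d.png',cv2.resize(im[0:120,250:390],None,fx=5,fy=5,interpolation=cv2.INTER_CUBIC))
E
```

```text
(no output)
```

View pics/w34c.png

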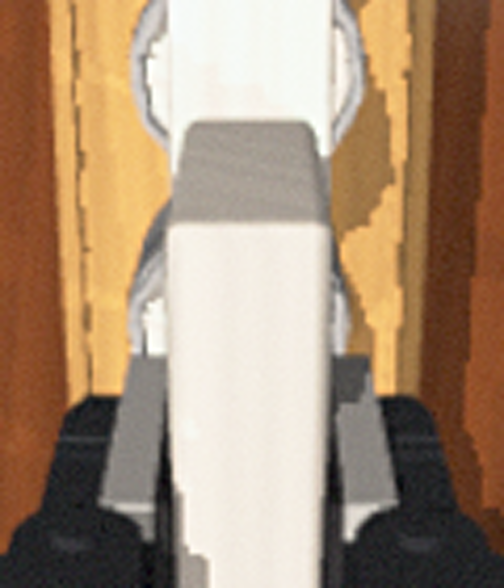

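View pics/w34d.png

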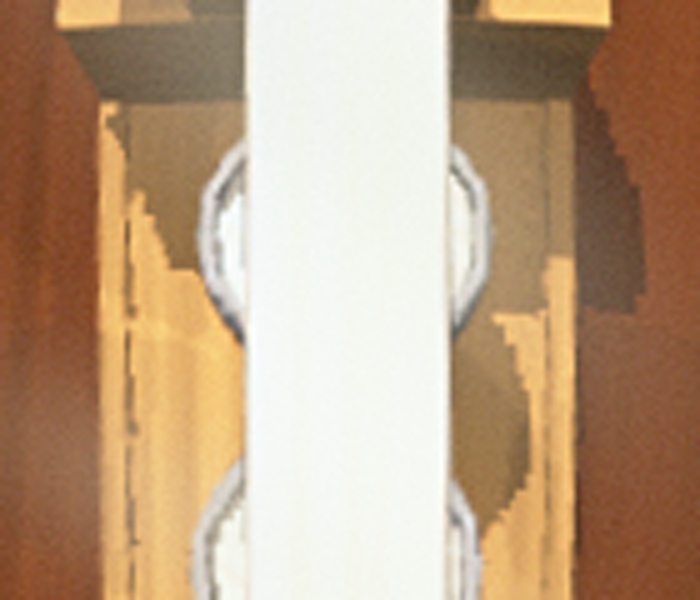

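Run:
```python
from h import *
import pickle
cal=pickle.load(open('w34.pkl','rb')); d=np.load('w34.npy')
s=manip.get_state(); M=Rt().as_matrix()
for yt in (-16.3,-14):
  for u,v in ((300,212.9),(338.1,212.9)):
    o,dr=ray('wrist',u,v,cal); o=M.T@(o-s['tcp_pos']); dr=M.T@dr; print(yt,(o+dr*(yt-o[1])/dr[1]).round(1))
q=pt('wrist',319,216,d[216,319],cal); print('d',(M.T@(q-s['tcp_pos'])).round(1))
for u,v in ((250+246/5,0+40/5),(250+449/5,8),(250+246/5,110),(250+450/5,110)):
    o,dr=ray('wrist',u,v,cal); o=M.T@(o-s['tcp_pos']); dr=M.T@dr; print((o+dr*(23.7-o[1])/dr[1]).round(1))
go(rack(0,0,62+35.7+40),RY)
```

```text
-16.3 [-37.  -16.3  -5.9]
-16.3 [-37.  -16.3   8.8]
-14 [-36.1 -14.   -6.1]
-14 [-36.2 -14.    9. ]
d [-35.7 -16.4   1.4]
[-127.6   23.7   -8.3]
[-127.7   23.7   11.5]
[-75.6  23.7  -8.2]
[-75.6  23.7  11.6]
t 62.85 tcp [595.4  15.  250.9] jawyaw 0.074 q6 -0.22 f [ 0.5 -0.7 -1.2] w 15.4
turn units [ 0.   -0.04  0.02]
world d [  -0.3    1.8 -103.2] shift units in final axes [-0.06  3.44 -0.  ]
```

arm_command:
  increments:
    - [-0.16, 0.4, -0.06, 0, -0.04, 0]
    - [0, 0.8, 0, 0, 0, 0]
    - [0, 0.8, 0, 0, 0, 0]
    - [0, 0.8, 0, 0, 0, 0]
    - [0, 0.6, 0, 0, 0, 0]
    - [0, 0.3, 0, 0, 0, 0]
    - [0, 0, 0, 0, 0, 0]
    - [0, 0, 0, 0, 0, 0]

```text
clock: 63.65
tcp_pos: [593.7, 20.0, 140.5]
ee_rot: [-0.519, 0.52, -0.479, 0.481]
ft_force: [0.5, -0.3, -1.1]
grip_width: 0.177
```

Run:
```python
from h import *
go((593.3,19.7,107.7),RY)
import pickle
cal=w2c('wrist'); p,d=snap('wrist','w35.png'); pickle.dump(cal,open('w35.pkl','wb'))
p,d=snap('top','t35.png')
im=cv2.imread('pics/t35.png'); cv2.imwrite('pics/t35c.png',cv2.resize(im[150:240,220:420],None,fx=4,fy=4,interpolation=cv2.INTER_CUBIC))
snap('scene','s35.png',(240,160,440,300),4)
```

```text
t 63.65 tcp [593.7  20.  140.5] jawyaw 0.079 q6 -0.21 f [ 0.5 -0.3 -1.1] w 15.1
turn units [-0.01  0.01  0.02]
world d [ -0.4  -0.3 -32.8] shift units in final axes [ 0.01  1.09 -0.02]
```

View pics/w35.png

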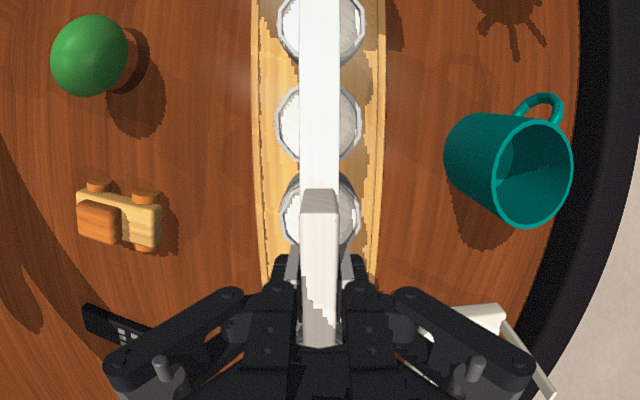

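View pics/t35c.png

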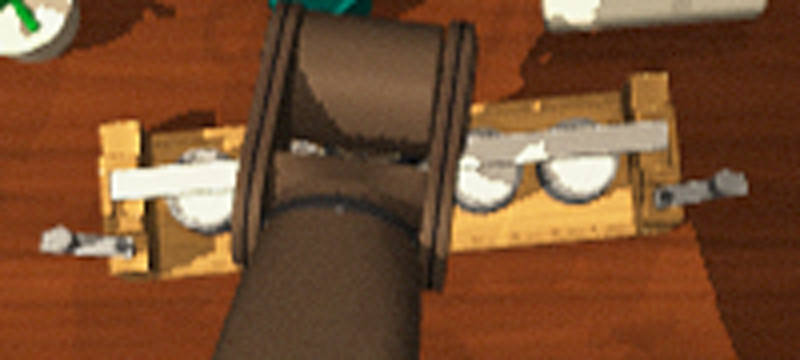

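View pics/s35.png

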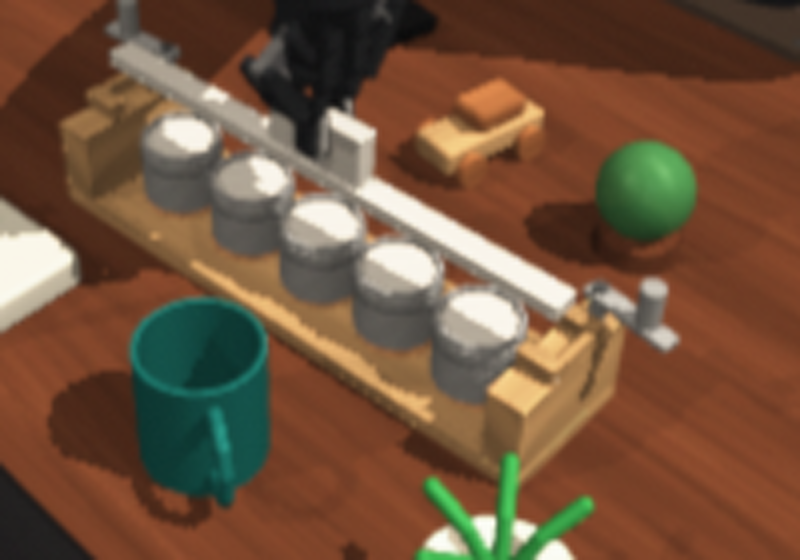

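Run:
```python
from h import *
f=lambda x,y,z: atz('top',220+x/4,150+y/4,z)
l,r=f(111,185,117),f(667,136,117); pl,pr=f(124,246,99),f(663,197,99)
yaw=RY;c,s=np.cos(yaw),np.sin(yaw);Rm=np.array([[c,s],[-s,c]])
m=((pl+pr)/2)[:2]
print('piv dist',np.linalg.norm(pl-pr),'bar len',np.linalg.norm(l-r))
print('bar mid rel to pivot mid, rack axes',Rm@(((l+r)/2)[:2]-m),'should be 40,0; yaw diff',np.arctan2(*(l-r)[:2])-np.arctan2(*(pl-pr)[:2]))
```

```text
piv dist 384.9776430541782 bar len 393.01952383310055
bar mid rel to pivot mid, rack axes [41.05049288 -0.94955304] should be 40,0; yaw diff 0.00299436089699838
```

Within about 1 mm. Lower into the notches.

arm_command:
  increments:
    - [0, 0.3, 0, 0, 0, 0]
    - [0, 0.3, 0, 0, 0, 0]
    - [0, 0.2, 0, 0, 0, 0]
    - [0, 0.1, 0, 0, 0, 0]
    - [0, 0, 0, 0, 0, 0]

```text
clock: 64.3
tcp_pos: [592.8, 20.3, 111.8]
ee_rot: [-0.519, 0.52, -0.48, 0.48]
ft_force: [-0.4, 1.3, -0.5]
grip_width: 0.176
```

Run:
```python
from h import *
go((593.3,19.7,107.7),RY)
```

```text
t 64.3 tcp [592.8  20.3 111.8] jawyaw 0.08 q6 -0.21 f [-0.4  1.3 -0.5] w 15.0
turn units [0.02 0.02 0.02]
world d [ 0.5 -0.6 -4.1] shift units in final axes [0.02 0.14 0.02]
```

arm_command:
  increments:
    - [0, 0.06, 0, 0, 0, 0]
    - [0, 0.05, 0, 0, 0, 0]
    - [0, 0, 0, 0, 0, 0]

```text
clock: 64.6
tcp_pos: [593.4, 20.3, 109.6]
ee_rot: [-0.519, 0.52, -0.479, 0.48]
ft_force: [-0.3, -0.3, -0.7]
grip_width: 0.175
```

arm_command:
  increments:
    - [0, 0.04, 0, 0, 0, 0]
    - [0, 0, 0, 0, 0, 0]

```text
clock: 64.8
tcp_pos: [593.4, 20.2, 108.4]
ee_rot: [-0.519, 0.52, -0.479, 0.48]
ft_force: [-0.2, -0.3, -0.7]
grip_width: 0.179
```

arm_command:
  increments:
    - [0, 0.04, 0, 0, 0, 0]
    - [0, 0, 0, 0, 0, 0]

```text
clock: 65.0
tcp_pos: [593.6, 20.2, 107.6]
ee_rot: [-0.519, 0.52, -0.479, 0.48]
ft_force: [0.3, -1.0, 1.1]
grip_width: 0.18
```

arm_command:
  increments:
    - [0, 0.04, 0, 0, 0, 0]
    - [0, 0, 0, 0, 0, 0]

```text
clock: 65.2
tcp_pos: [593.7, 20.2, 107.6]
ee_rot: [-0.519, 0.52, -0.479, 0.48]
ft_force: [-4.1, -0.1, 4.9]
grip_width: 0.179
```

arm_command:
  increments:
    - [0, 0, 0, 0, 0, 0]
    - [0, 0, 0, 0, 0, 0]
    - [0, 0, 0, 0, 0, 0]
    - [0, 0, 0, 0, 0, 0]
    - [0, 0, 0, 0, 0, 0]
    - [0, 0, 0, 0, 0, 0]
    - [0, -0.4, 0, 0, 0, 0]
    - [0, -0.8, 0, 0, 0, 0]
    - [0, -0.9, 0, 0, 0, 0]
    - [0, -0.9, 0, 0, 0, 0]
  grip: 60

```text
clock: 66.2
tcp_pos: [593.4, 20.4, 197.8]
ee_rot: [-0.519, 0.52, -0.479, 0.48]
ft_force: [-0.5, 0.2, 0.4]
grip_width: 0.699
```

Run:
```python
from h import *
import pickle
go(None,RY)
cal=w2c('wrist'); p,d=snap('wrist','w36.png'); pickle.dump(cal,open('w36.pkl','wb'))
p,d=snap('top','t36.png')
im=cv2.imread('pics/t36.png'); cv2.imwrite('pics/t36c.png',cv2.resize(im[150:240,220:420],None,fx=4,fy=4,interpolation=cv2.INTER_CUBIC))
snap('scene','s36.png',(240,160,440,300),4)
```

```text
t 66.2 tcp [593.4  20.4 197.8] jawyaw 0.08 q6 -0.21 f [-0.5  0.2  0.4] w 59.7
turn units [-0.    0.01  0.02]
```

View pics/t36c.png

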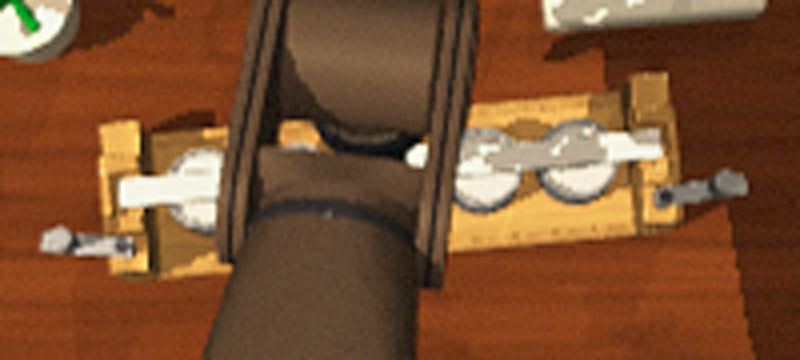

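View pics/s36.png

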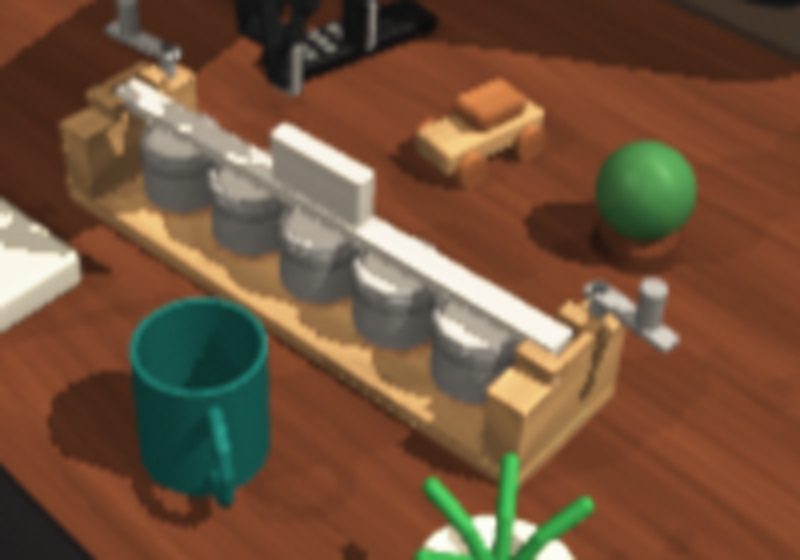

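Run:
```python
from h import *
A=fakecal([604.3,-123.7,179.8],[0.518,-0.518,0.481,-0.482]); B=fakecal([584.3,154.9,170.0],[-0.519,0.519,-0.48,0.481])
def torack(p):
    c,s=np.cos(RY),np.sin(RY); d=p[:2]-RC; return np.array([c*d[0]+s*d[1],-s*d[0]+c*d[1]])
print('piv_l',torack(atz('wrist',230+112/4.5,40+441/4.5,100,B)),'post_l',torack(atz('wrist',230+107/4.5,40+165/4.5,126,B)))
print('piv_r',torack(atz('wrist',240+131/4.5,215+288/4.5,100,A)),'post_r',torack(atz('wrist',240+146/4.5,215+548/4.5,126,A)))
for side in (1,-1):
    for n in (-70,-21,26.9):
        t=32; x=(n+t)/2**.5; y=(t-n)/2**.5
        print(side,n,rack(-40+x,side*(195+y)).round(1))
go(rack(-40+(-60+32)/2**.5,195+(92)/2**.5,200),-np.pi/4+RY)
```

```text
piv_l [-39.86164242 195.26181659] post_l [-34.32842266 232.71945413]
piv_r [ -39.84316797 -194.88037248] post_r [ -37.01434478 -233.44696193]
1 -70 [507.6 277.9  10. ]
1 -21 [544.9 246.1  10. ]
1 26.9 [581.3 214.9  10. ]
-1 -70 [ 549.2 -254.7   10. ]
-1 -21 [ 581.1 -217.5   10. ]
-1 26.9 [ 612.2 -181.1   10. ]
t 66.35 tcp [595.   20.2 199.5] jawyaw 0.08 q6 -0.21 f [-0.8  0.1 -0.6] w 59.8
turn units [-0.07  7.52  0.01]
world d [-79.8 251.2  10.5] shift units in final axes [-4.64 -0.35 -7.46]
```

arm_command:
  increments:
    - [0, 0, 0, 0, 0.9, 0]
    - [0, 0, 0, 0, 0.95, 0]
    - [0, 0, 0, 0, 0.95, 0]
    - [0, 0, 0, 0, 0.95, 0]
    - [0, 0, 0, 0, 0.95, 0]
    - [0, 0, 0, 0, 0.95, 0]
    - [0, 0, 0, 0, 0.95, 0]
    - [0, 0, 0, 0, 0.92, 0]
    - [-0.4, 0, -0.6, 0, 0, 0]
    - [-0.4, 0, -0.7, 0, 0, 0]
  grip: 0

```text
clock: 67.35
tcp_pos: [578.5, 63.9, 194.3]
ee_rot: [-0.294, 0.296, -0.642, 0.643]
ft_force: [0.8, -0.4, -0.6]
grip_width: -0.002
```

arm_command:
  increments:
    - [-0.5, 0, -0.8, 0, 0, 0]
    - [-0.5, 0, -0.8, 0, 0, 0]
    - [-0.5, 0, -0.8, 0, 0, 0]
    - [-0.5, 0, -0.8, 0, 0, 0]
    - [-0.5, 0, -0.8, 0, 0, 0]
    - [-0.5, 0, -0.8, 0, 0, 0]
    - [-0.5, 0, -0.8, 0, 0, 0]
    - [-0.34, 0, -0.56, 0, 0, 0]
    - [0, 0, 0, 0, 0, 0]
    - [0, 0, 0, 0, 0, 0]

```text
clock: 68.35
tcp_pos: [513.2, 271.5, 194.3]
ee_rot: [-0.295, 0.297, -0.641, 0.643]
ft_force: [-0.2, 1.2, 1.2]
grip_width: -0.001
```

Run:
```python
from h import *
go(rack(-40+(-60+32)/2**.5,195+(92)/2**.5,108),-np.pi/4+RY)
snap('wrist','w37.png');
```

```text
t 68.35 tcp [513.2 271.5 194.3] jawyaw -0.707 q6 1.02 f [-0.2  1.2  1.2] w -0.1
turn units [-0.01  0.01  0.03]
world d [  2.   -0.1 -76.3] shift units in final axes [-0.04  2.54  0.05]
```

View pics/w37.png

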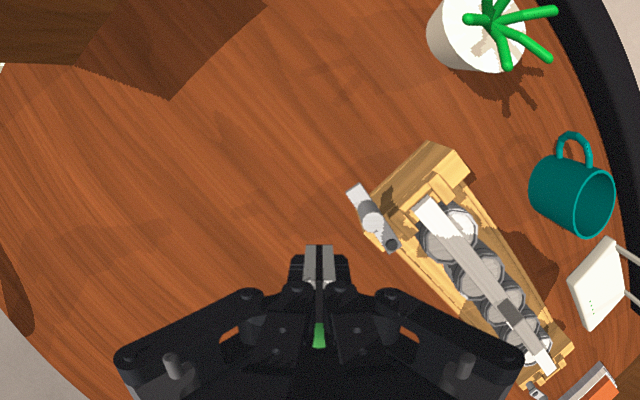

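arm_command:
  increments:
    - [0, 0.6, 0, 0, 0, 0]
    - [0, 0.8, 0, 0, 0, 0]
    - [0, 0.8, 0, 0, 0, 0]
    - [0, 0.34, 0.03, 0, 0, 0]
    - [0, 0, 0, 0, 0, 0]
    - [0, 0, 0, 0, 0, 0]

```text
clock: 69.0
tcp_pos: [515.3, 270.6, 120.0]
ee_rot: [-0.296, 0.295, -0.642, 0.643]
ft_force: [-0.9, -0.2, -0.2]
grip_width: -0.001
```

Run:
```python
from h import *
go(rack(-40+(4.4+32)/2**.5,195+(32-4.4)/2**.5,108),-np.pi/4+RY)
snap('wrist','w38.png');
```

```text
t 69.0 tcp [515.3 270.6 120. ] jawyaw -0.709 q6 1.02 f [-0.9 -0.2 -0.2] w -0.1
turn units [-0.02 -0.01  0.01]
world d [ 48.9 -41.   -2. ] shift units in final axes [-0.02  0.07  2.13]
```

View pics/w38.png

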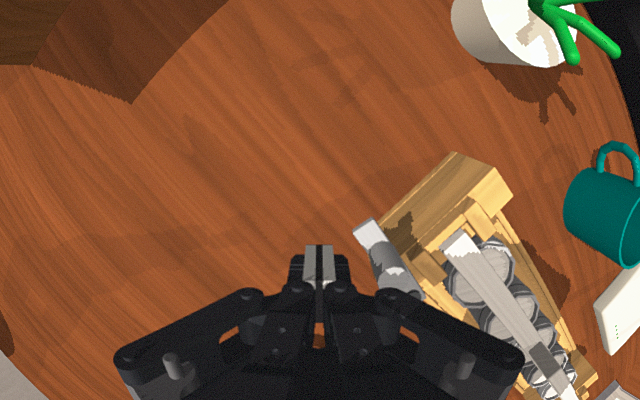

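arm_command:
  increments:
    - [0, 0, 0.2, 0, 0, 0]
    - [0, 0, 0.2, 0, 0, 0]
    - [0, 0, 0.2, 0, 0, 0]
    - [0, 0, 0.2, 0, 0, 0]
    - [0, 0, 0.2, 0, 0, 0]
    - [0, 0, 0.2, 0, 0, 0]
    - [0, 0, 0, 0, 0, 0]

```text
clock: 69.75
tcp_pos: [542.8, 246.9, 119.7]
ee_rot: [-0.296, 0.296, -0.641, 0.643]
ft_force: [-0.4, 0.8, -0.1]
grip_width: 0.001
```

Run:
```python
from h import *
go(rack(-40+(4.4+32)/2**.5,195+(32-4.4)/2**.5,108),-np.pi/4+RY)
snap('wrist','w39.png');
```

```text
t 69.75 tcp [542.8 246.9 119.7] jawyaw -0.708 q6 0.97 f [-0.4  0.8 -0.1] w 0.1
turn units [-0.02 -0.01  0.01]
world d [ 21.4 -17.4  -1.7] shift units in final axes [-0.02  0.06  0.92]
```

View pics/w39.png

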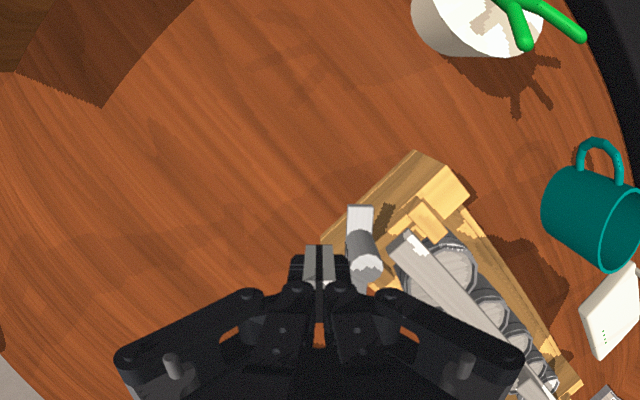

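arm_command:
  increments:
    - [0, 0, 0.2, 0, 0, 0]
    - [0, 0, 0.2, 0, 0, 0]
    - [0, 0, 0.2, 0, 0, 0]
    - [0, 0, 0.15, 0, 0, 0]
    - [0, 0, 0, 0, 0, 0]

```text
clock: 70.3
tcp_pos: [559.2, 232.1, 119.0]
ee_rot: [-0.295, 0.296, -0.642, 0.643]
ft_force: [-1.3, -0.2, -0.5]
grip_width: 0.003
```

Run:
```python
from h import *
go(rack(-40+(4.4+32)/2**.5,195+(32-4.4)/2**.5,108),-np.pi/4+RY)
snap('wrist','w40.png');
```

```text
t 70.3 tcp [559.2 232.1 119. ] jawyaw -0.709 q6 0.94 f [-1.3 -0.2 -0.5] w 0.3
turn units [-0.01 -0.01  0.02]
world d [ 5.  -2.5 -1. ] shift units in final axes [-0.04  0.03  0.18]
```

View pics/w40.png

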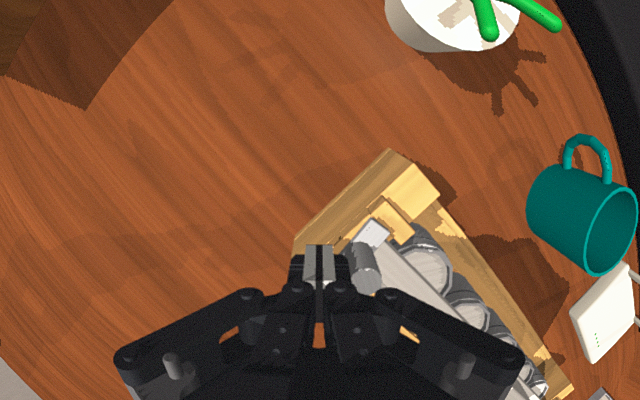

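arm_command:
  increments:
    - [0, 0, 0.1, 0, 0, 0]
    - [0, 0, 0.07, 0, 0, 0]
    - [0, 0, 0, 0, 0, 0]

```text
clock: 70.65
tcp_pos: [562.2, 229.4, 118.9]
ee_rot: [-0.295, 0.297, -0.642, 0.643]
ft_force: [-3.8, -0.2, -0.9]
grip_width: -0.002
```

arm_command:
  increments:
    - [0, 0, 0.06, 0, 0, 0]
    - [0, 0, 0, 0, 0, 0]

```text
clock: 70.85
tcp_pos: [562.6, 229.0, 118.8]
ee_rot: [0.294, -0.297, 0.643, -0.642]
ft_force: [-7.4, 0.9, 1.0]
grip_width: 0.001
```

arm_command:
  increments:
    - [0, 0, 0.06, 0, 0, 0]
    - [0, 0, 0, 0, 0, 0]

```text
clock: 71.05
tcp_pos: [562.8, 228.9, 118.8]
ee_rot: [0.293, -0.298, 0.644, -0.641]
ft_force: [-10.6, 4.9, 3.2]
grip_width: -0.002
```

arm_command:
  increments:
    - [0, 0, -0.2, 0, 0, 0]
    - [0, 0, -0.6, 0, 0, 0]
    - [0, 0, -0.6, 0, 0, 0]
    - [0, -0.8, -0.3, 0, 0, 0]
    - [0, -0.9, 0, 0, 0, 0]
    - [0, -0.9, 0, 0, 0, 0]
    - [0, -0.2, 0, 0, 0, 0]
    - [0, 0, 0, 0, 0, 0]

```text
clock: 71.85
tcp_pos: [527.2, 261.4, 204.8]
ee_rot: [-0.297, 0.295, -0.641, 0.643]
ft_force: [0.5, -0.4, -0.6]
grip_width: -0.003
```

Run:
```python
from h import *
go(rack(-40+(-60+32)/2**.5,-195-(92)/2**.5,195),np.pi/4+RY)
cal=fakecal(manip.get_state()['tcp_pos'],manip.get_state()['ee_rot']); snap('wrist','w41.png')
im=cv2.imread('pics/w41.png'); cv2.imwrite('pics/w41c.png',cv2.resize(im[120:340,300:600],None,fx=2.6,fy=2.6,interpolation=cv2.INTER_CUBIC))
```

```text
t 71.85 tcp [527.2 261.4 204.8] jawyaw -0.707 q6 1.0 f [ 0.5 -0.4 -0.6] w -0.3
turn units [-4.0e-02 -1.5e+01  1.0e-02]
world d [ 2.850e+01 -5.085e+02  2.000e-01] shift units in final axes [ 1.174e+01 -1.000e-02 -1.226e+01]
```

View pics/w41c.png

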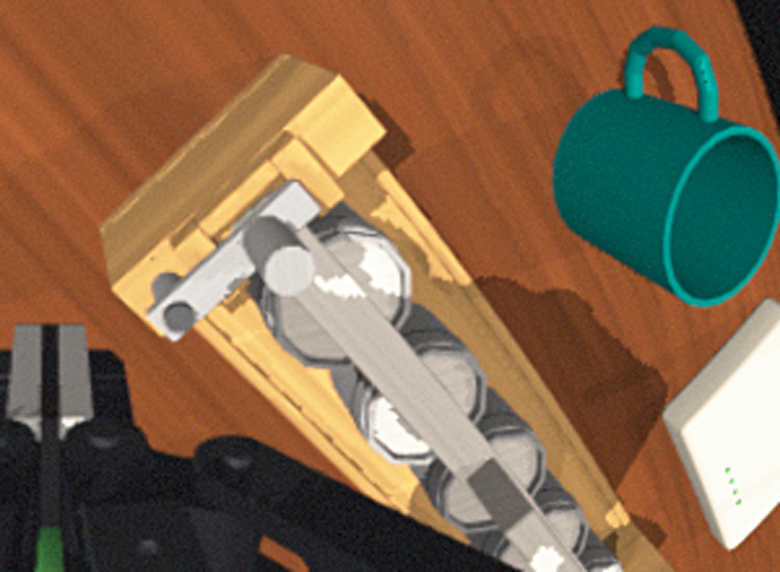

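arm_command:
  increments:
    - [0, 0, 0, 0, -0.7, 0]
    - [0, 0, 0, 0, -0.95, 0]
    - [0, 0, 0, 0, -0.95, 0]
    - [0, 0, 0, 0, -0.95, 0]
    - [0, 0, 0, 0, -0.95, 0]
    - [0, 0, 0, 0, -0.95, 0]
    - [0, 0, 0, 0, -0.95, 0]
    - [0, 0, 0, 0, -0.95, 0]
    - [0, 0, 0, 0, -0.95, 0]
    - [0, 0, 0, 0, -0.95, 0]

```text
clock: 72.9
tcp_pos: [525.6, 260.3, 200.5]
ee_rot: [-0.56, 0.563, -0.43, 0.429]
ft_force: [-0.3, 0.4, -0.8]
grip_width: -0.001
```

arm_command:
  increments:
    - [0, 0, 0, 0, -0.95, 0]
    - [0, 0, 0, 0, -0.95, 0]
    - [0, 0, 0, 0, -0.95, 0]
    - [0, 0, 0, 0, -0.95, 0]
    - [0, 0, 0, 0, -0.95, 0]
    - [0, 0, 0, 0, -0.95, 0]
    - [0, 0, 0, 0, -0.05, 0]
    - [0.4, 0, -0.4, 0, 0, 0]
    - [0.65, 0, -0.68, 0, 0, 0]
    - [0.65, 0, -0.68, 0, 0, 0]

```text
clock: 73.9
tcp_pos: [530.8, 185.8, 202.6]
ee_rot: [-0.662, 0.664, -0.245, 0.245]
ft_force: [0.5, -0.7, -0.3]
grip_width: -0.001
```

arm_command:
  increments:
    - [0.65, 0, -0.68, 0, 0, 0]
    - [0.65, 0, -0.68, 0, 0, 0]
    - [0.65, 0, -0.68, 0, 0, 0]
    - [0.65, 0, -0.68, 0, 0, 0]
    - [0.65, 0, -0.68, 0, 0, 0]
    - [0.65, 0, -0.68, 0, 0, 0]
    - [0.65, 0, -0.68, 0, 0, 0]
    - [0.65, 0, -0.68, 0, 0, 0]
    - [0.65, 0, -0.68, 0, 0, 0]
    - [0.65, 0, -0.68, 0, 0, 0]

```text
clock: 74.9
tcp_pos: [545.8, -96.5, 203.4]
ee_rot: [-0.662, 0.664, -0.246, 0.246]
ft_force: [0.2, 1.3, 0.8]
grip_width: -0.001
```

Run:
```python
from h import *
go(rack(-40+(-60+32)/2**.5,-195-(92)/2**.5,195),np.pi/4+RY)
```

```text
t 74.9 tcp [545.8 -96.5 203.4] jawyaw 0.86 q6 -1.22 f [0.2 1.3 0.8] w -0.1
turn units [ 0.02 -0.03  0.01]
world d [   9.9 -150.6    1.6] shift units in final axes [ 3.51 -0.05 -3.6 ]
```

arm_command:
  increments:
    - [0.65, 0, -0.68, 0, 0, 0]
    - [0.65, 0, -0.68, 0, 0, 0]
    - [0.65, 0, -0.68, 0, 0, 0]
    - [0.65, 0, -0.68, 0, 0, 0]
    - [0.6, 0, -0.6, 0, 0, 0]
    - [0.31, 0, -0.28, 0, 0, 0]
    - [0, 0, 0, 0, 0, 0]
    - [0, 0, 0, 0, 0, 0]

```text
clock: 75.7
tcp_pos: [556.0, -244.6, 203.9]
ee_rot: [-0.663, 0.664, -0.245, 0.245]
ft_force: [-0.8, 0.7, 0.1]
grip_width: 0.002
```

Run:
```python
from h import *
go(rack(-40+(-60+32)/2**.5,-195-(92)/2**.5,108),np.pi/4+RY)
snap('wrist','w42.png')
```

```text
t 75.7 tcp [ 556.  -244.6  203.9] jawyaw 0.862 q6 -1.44 f [-0.8  0.7  0.1] w 0.2
turn units [ 0.01 -0.01  0.  ]
world d [ -0.3  -2.5 -85.9] shift units in final axes [ 0.05  2.86 -0.07]
```

View pics/w42.png

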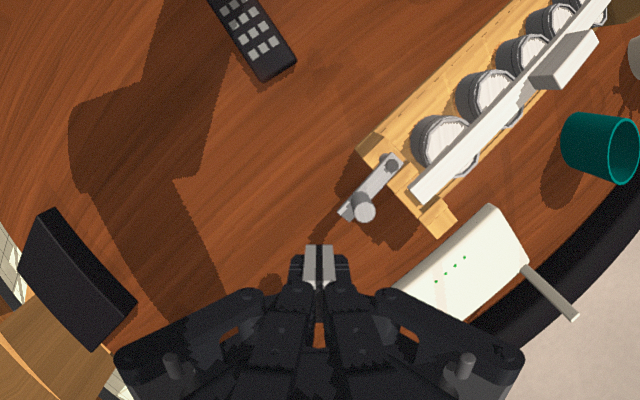

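arm_command:
  increments:
    - [0.05, 0.6, -0.07, 0, 0, 0]
    - [0, 0.9, 0, 0, 0, 0]
    - [0, 0.9, 0, 0, 0, 0]
    - [0, 0.4, 0, 0, 0, 0]
    - [0, 0, 0, 0, 0, 0]
    - [0, 0, 0, 0, 0, 0]

```text
clock: 76.35
tcp_pos: [556.9, -247.5, 121.3]
ee_rot: [-0.663, 0.664, -0.244, 0.246]
ft_force: [0.4, -0.4, 1.1]
grip_width: 0.002
```

Run:
```python
from h import *
go(rack(-40+(4.4+32)/2**.5,-195-(32-4.4)/2**.5,108),np.pi/4+RY)
snap('wrist','w43.png')
```

```text
t 76.35 tcp [ 556.9 -247.5  121.3] jawyaw 0.864 q6 -1.45 f [ 0.4 -0.4  1.1] w 0.2
turn units [0.01 0.   0.02]
world d [40.7 49.3 -3.3] shift units in final axes [-0.04  0.11  2.13]
```

View pics/w43.png

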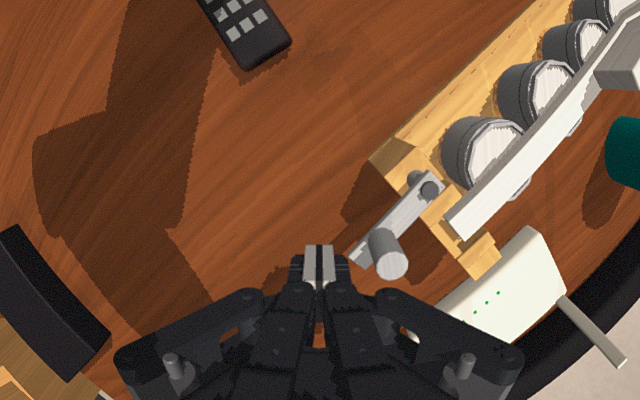

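arm_command:
  increments:
    - [-0.02, 0.1, 0, 0, 0, 0]
    - [0, 0, 0.2, 0, 0, 0]
    - [0, 0, 0.2, 0, 0, 0]
    - [0, 0, 0.2, 0, 0, 0]
    - [0, 0, 0.2, 0, 0, 0]
    - [0, 0, 0.2, 0, 0, 0]
    - [0, 0, 0.2, 0, 0, 0]
    - [0, 0, 0, 0, 0, 0]

```text
clock: 77.2
tcp_pos: [579.9, -219.4, 117.7]
ee_rot: [-0.663, 0.664, -0.244, 0.245]
ft_force: [-0.1, -0.6, 0.5]
grip_width: 0.002
```

Run:
```python
from h import *
go(rack(-40+(4.4+32)/2**.5,-195-(32-4.4)/2**.5,108),np.pi/4+RY)
snap('wrist','w44.png')
```

```text
t 77.2 tcp [ 579.9 -219.4  117.7] jawyaw 0.863 q6 -1.39 f [-0.1 -0.6  0.5] w 0.2
turn units [0.01 0.   0.02]
world d [17.7 21.3  0.3] shift units in final axes [-0.01 -0.01  0.92]
```

View pics/w44.png

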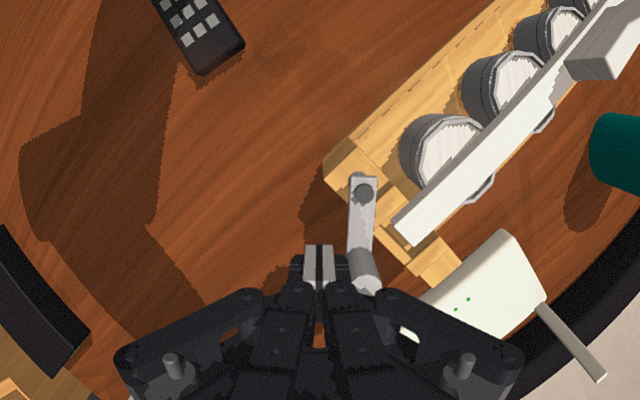

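arm_command:
  increments:
    - [0, 0, 0.2, 0, 0, 0]
    - [0, 0, 0.2, 0, 0, 0]
    - [0, 0, 0.2, 0, 0, 0]
    - [0, 0, 0.2, 0, 0, 0]
    - [0, 0, 0.1, 0, 0, 0]
    - [0, 0, 0, 0, 0, 0]

```text
clock: 77.85
tcp_pos: [596.6, -198.6, 116.6]
ee_rot: [-0.663, 0.664, -0.245, 0.245]
ft_force: [-1.9, 0.2, -0.4]
grip_width: -0.002
```

arm_command:
  increments:
    - [0, 0, 0.06, 0, 0, 0]
    - [0, 0, 0, 0, 0, 0]

```text
clock: 78.05
tcp_pos: [597.8, -198.0, 117.0]
ee_rot: [-0.663, 0.664, -0.245, 0.245]
ft_force: [-2.2, -0.8, -1.9]
grip_width: -0.001
```

arm_command:
  increments:
    - [0, 0, 0.06, 0, 0, 0]
    - [0, 0, 0, 0, 0, 0]

```text
clock: 78.25
tcp_pos: [598.1, -197.8, 116.9]
ee_rot: [-0.662, 0.665, -0.245, 0.244]
ft_force: [-5.0, -5.0, -0.0]
grip_width: 0.003
```

At the stop (about 7 N). Back off and rise, then check.

arm_command:
  increments:
    - [0, 0, 0.04, 0, 0, 0]
    - [0, 0, -0.2, 0, 0, 0]
    - [0, 0, -0.6, 0, 0, 0]
    - [0, 0, -0.6, 0, 0, 0]
    - [0, -0.8, -0.3, 0, 0, 0]
    - [0, -0.9, 0, 0, 0, 0]
    - [0, -0.9, 0, 0, 0, 0]
    - [0, -0.9, 0, 0, 0, 0]
    - [0, -0.5, 0, 0, 0, 0]
    - [0, 0, 0, 0, 0, 0]

```text
clock: 79.25
tcp_pos: [567.7, -235.7, 240.7]
ee_rot: [-0.662, 0.664, -0.243, 0.248]
ft_force: [-0.4, 0.9, -1.0]
grip_width: 0.003
```

arm_command:
  increments:
    - [0, 0, -0.8, 0, 0, 0]
    - [0, 0, -0.8, 0, 0, 0]
    - [0, 0, -0.8, 0, 0, 0]
    - [0, 0, -0.8, 0, 0, 0]
    - [0, 0, -0.8, 0, 0, 0]
    - [0, 0, -0.8, 0, 0, 0]
    - [0, 0, 0, 0, 0, 0]

```text
clock: 79.95
tcp_pos: [470.9, -345.1, 235.4]
ee_rot: [-0.662, 0.663, -0.247, 0.246]
ft_force: [-0.3, 0.7, -0.3]
grip_width: 0.001
```

Run:
```python
from h import *
go(None,None)
snap('wrist','w45.png'); snap('scene','s45.png',(220,120,480,300),3); p,d=snap('top','t45.png'); np.save('t45.npy',d)
im=cv2.imread('pics/t45.png'); cv2.imwrite('pics/t45c.png',cv2.resize(im[150:240,220:420],None,fx=4,fy=4,interpolation=cv2.INTER_CUBIC))
```

```text
t 79.95 tcp [ 470.9 -345.1  235.4] jawyaw 0.86 q6 -1.66 f [-0.3  0.7 -0.3] w 0.1
turn units [ 0.02 -0.   -0.01]
```

View pics/t45c.png

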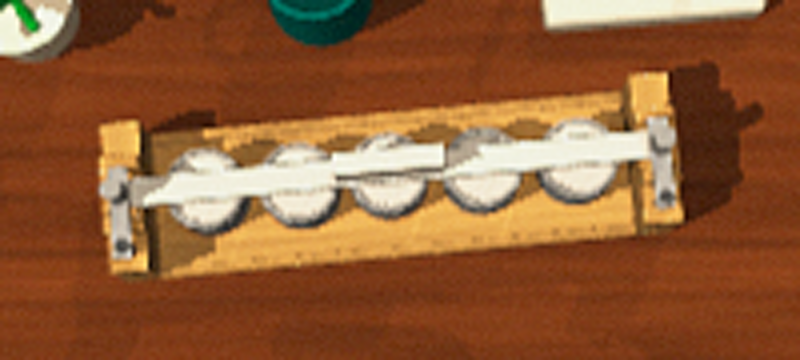

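View pics/s45.png

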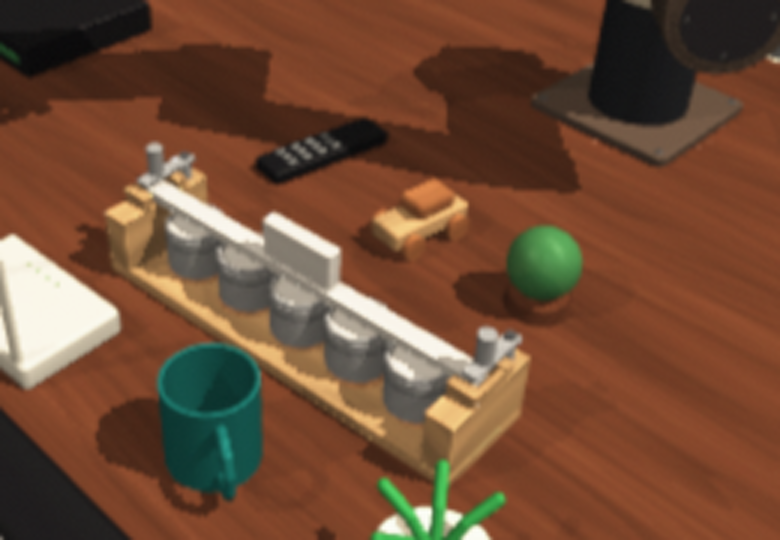

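View pics/w45.png

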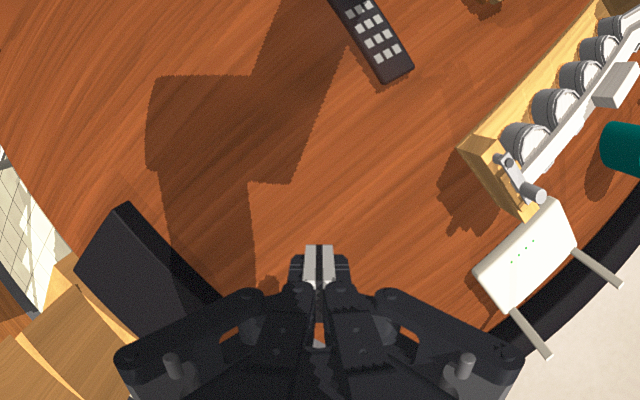

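Run:
```python
from h import *
f=lambda x,y,z: atz('top',220+x/4,150+y/4,z)
pl,pr=f(123,246,100),f(664,197,100)
c,s=np.cos(RY),np.sin(RY);Rm=np.array([[c,s],[-s,c]])
m=((pl+pr)/2)[:2]
T=lambda p: Rm@(p[:2]-m)+[-40,0]
for n,q in (('post_l',f(116,188,126)),('post_r',f(660,130,126)),('fin',f(389,162,124))): print(n,T(q).round(1))
a,b=T(f(116,188,126))-[-40,195],T(f(660,130,126))-[-40,-195]
print('angles',np.arctan2(a[0],a[1]),np.arctan2(b[0],-b[1]))
for x,y in ((208,190),(300,186),(389,176),(482,170),(578,161)): print(T(f(x,y,60)).round(1))
im=cv2.imread('pics/t45.png')
for k,(x,y) in dict(l=(235,180),r=(370,165)).items(): cv2.imwrite(f'pics/t45{k}.png',cv2.resize(im[y:y+45,x:x+45],None,fx=12,fy=12,interpolation=cv2.INTER_CUBIC))
```

```text
post_l [ -1.8 190.6]
post_r [   3.4 -191.7]
fin [-1.1 -1.1]
angles 1.6846462135799602 1.646881804586535
[  1.4 134.4]
[-2.  66.6]
[-0.7  0.6]
[ -2.7 -68. ]
[  -2.6 -139. ]
```

View pics/t45l.png

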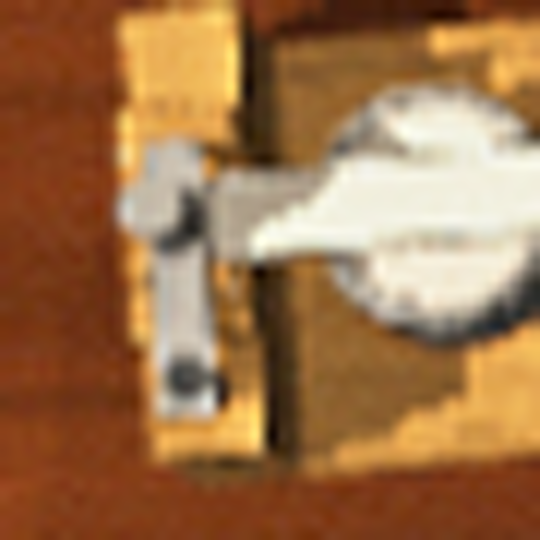

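View pics/t45r.png

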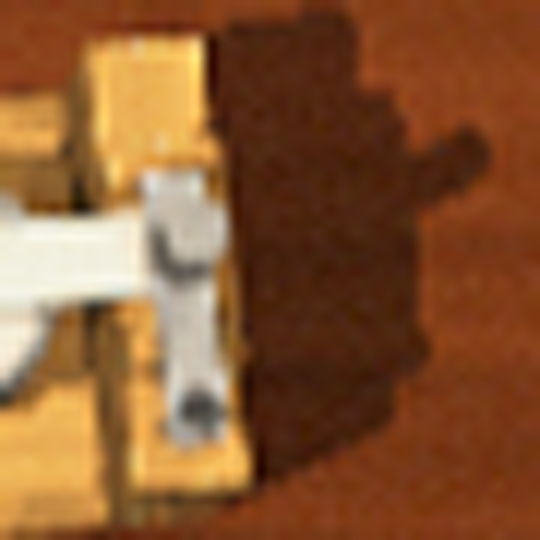

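Run:
```python
from h import *
s=manip.get_state(); print(s['clock'],s['ft_force'].round(1)); print(manip.sign_off())
```

```text
80.1 [-0.1 -0.  -0.2]
the job is handed in; nothing more can be done
None
```

The job is handed in at 80 s of the 208 s limit, and as far as my last pictures show, every step is met. The hand-in gave no verdict.

- **Tins:** There were five, three in stack A and two in stack B. I moved them one at a time from the top down onto the five cork discs. At the end all five stand upright, within about 3 mm of the deck's middle line and 6 mm of their places along it.
- **Bar:** It was knocked onto its side during the run. I gripped its fin by the ends, tilted it, set it upright on the table and gripped it again. It then went into both notches, touching down at the expected height. The last check shows it grip up and about 1 mm off centre both along and across.
- **Turnbuttons:** I pushed each one until the arm met firm resistance at its stop, about 12 N on the left and 7 N on the right. The top view gives about 1.68 and 1.65 rad. That is slightly more than the 1.57 rad stop, so I put the difference down to reading error. Both blades lie straight across the bar ends.
- **Bystanders:** None looks moved, though I judged this only by eye, with no measured check against the start. The arm was clear of everything, with no load on the wrist, at hand-in.

My rack position from the first overhead pictures was about 3 mm off the later wrist-camera one. I used the wrist-camera value for the bar and the turnbuttons.

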